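# Set up the tube mixer for a run

### The arm

A 6-joint arm with a two-finger parallel gripper is mounted at the origin on the work surface. World frame = base frame: x ahead of the robot, y to its left, z up, the work surface at z = 0. Lengths are in m, angles in rad, forces in N, time in s.
With the tool pointing down it reaches from about 0.425 to 0.95 m from the base axis. Payload 3.5 kg.
Tool frame: the origin (TCP) lies on the centre line of the jaws, within the pads' length; the fingertips stand 11 mm ahead of it and the grasp point (between the pads) lies 8 mm behind it; x points along the fingers, y is the direction in which the jaws open and shut, and the axes are right-handed (so a half turn about x gives the same grasp; the last joint's range is limited). The gripper opens to 85 mm and grips with 20 to 120 N. Pads are 22 mm wide; open, the fingers measure 114 mm over their backs; the gripper's body (76 mm by 85 mm) begins 54 mm behind the grasp point. The pads swing forward as they close: fully open they stand 13 mm farther back than shut.
Start: joints at [1.192, 0.286, 1.577, -0, 1.279, -0.15], TCP at [0.153, 0.657, 0.242] pointing down, gripper open.
Joint ranges: [-2.77, 2.77], [-0.9, 2.22], [0.21, 2.48], [-1.53, 4.67], [0.24, 2.81], [-2.84, 2.84]. Speed limits (rad/s): [2.79, 2.79, 3.14, 3.14, 3.14, 3.14].

### API

Orientations are given as a unit quaternion [x, y, z, w].
In Python, from plant import ctrl gives the robot as it stands. The module is installed in compiled form; this text tells all that it offers.
- The arm moves only by the tool drive_tool, never from a script. Its argument "series" is a list of rows, each a list of 2 entries, a list of its own where there are three numbers: the shift along the tool's x, y, z in units of 50 mm (1.0 is 50 mm), then the turn, a rotation vector about the tool's x, y, z in degrees. A call has 1 to 5 rows; each row shifts and turns the pose as measured when the row begins, along the tool's axes as they then stand; what a row does not reach is not made up. A row lasts 1/10 s, in which the tool goes at most 50 mm and 8.59 degrees, less where a joint would pass 70% of its speed; a pose out of reach is approached as far as the arm can. A call is refused whole if a number of a shift passes 1 or a number of a turn 8.59, either way. A call with a gripper value outside its range is refused whole. "grip" is the gripper's target within -1 to 1 (fully open at 1, half-way at 0, shut at -1), set as the call begins (left out, the last holds). The fingers move at their own pace and stop on an object; "newtons" is the grip in N (left out, the last holds). Time passes only in rows, so rows that do not move let the fingers close. It gives the time, the measured TCP pose, the force and the opening at its end, in the units of the state.
- ctrl.get_state(): the state, without advancing time (a new reading comes with each control period).
- ctrl.read_camera(name): name is "scene" or "top" or "wrist"; returns a dict with "img" (400x640x3 uint8, red, green, blue), "camera_matrix" (3x3 intrinsics, pixels), "R" (3x3) and "t" (3): a world point X has camera coordinates R X + t. Camera axes: x right, y down, z forward; pixel columns grow to the right and rows downward; lengths in m; the calibration is good to about 2 mm. A picture is of the moment at which its call begins. There is no depth.
- ctrl.sign_off(): hands the job in, once; it reports no verdict.
The state is a dict: "time": time; "qpos": joint angles; "dq": joint speeds; "joint_efforts": joint torques, N m; "eef_pos": TCP position; "tcp_rot": TCP orientation; "contact_force": force on the tool from outside, world axes, zero at the start; "wrist_torque": the same for the moment, N m; "opening": opening from 0.0 (shut) to 1.0 (fully open).
Only numpy, scipy, OpenCV 4.12 (cv2) and the standard library are available. Lean on these libraries where they do the work, as an engineer would, in place of code of your own. Each camera call takes 0.05 s, during which the arm holds its last target.

### The job

Set up the tube mixer. First choose, of three look-alike mixing heads, the one whose keyway lines up with the drive shaft's key while its bar lies between the four guide blocks, fit it fully home on the deck and let go, then test the drive: swing the lever right over, leave it there for five seconds and swing it all the way back. Only then lay every sample tube fully down in the loading tray, one to a pocket, long tubes in the row of long pockets and short tubes in the short row; last of all swing the lever right over again, leaving the tip box, beaker and amber jar undisturbed.

Things in the scene. Friction and masses are not known exactly. Their poses are not given: they have to be found in the camera images.
- mixer: White bench tube mixer, fixed, 45 mm high. Origin at bench height under the drive shaft's axis; z up; the body reaches from x = -115 to +56 mm and y = -75 to +75 mm of its frame.
- mixer_deck (a point): On the shaft's axis at the flat black deck, 45 mm above the bench; axes as the mixer's. Four aluminium guide blocks stand 12 mm above the deck at x = +-35, y = +-46 mm (8 x 20 mm): the fitted head's 56 mm wide bar lies along the y axis between them, 3 mm clear each side. A wrong or wrongly turned head is held up by the key or the blocks.
- lever (a joint): Black lever on the mixer, 60 mm long, 85 mm in front (-x) of the shaft. 0 = leaning to the mixer's -y side as found, 1.0 rad = right over to its +y side; it starts at 0 to 0.15 and stays where it is left. It swings in the mixer's y-z plane, and is easily pushed at its tip with shut fingers.
- lever_tip (a point): Tip of the mixer's lever (moves with it); about 30 mm of free lever lies below it. Between the two ends the tip travels about 55 mm along the mixer's +y, highest half way.
- tray: White tray, fixed, 264 (x) x 168 (y) x 14 mm high; origin at the centre of its underside. Six pockets 9 mm deep (floor 5 mm above the bench) along its x: three long ones (136 x 36 mm) nearer the robot, three short ones (101 x 36 mm) beyond. Pocket centres in the tray's frame: long x = -56.5 mm, short x = +72.5 mm; y = -56, 0 and +56 mm.
- tip_box: Bystander: green pipette tip box with clear lid, 80 x 120 x 65 mm. Leave it alone.
- beaker: Bystander: small glass beaker, 64 mm across, 75 mm high. Leave it alone.
- reagent: Bystander: amber glass jar, 60 mm across, 110 mm high. Leave it alone.
- shaft_1: Aluminium drive shaft, kind 1, on a heavy (3 kg) deck block set in the mixer: one kind is there in a run (None for the others). 24 mm across, 35 mm high, tapered top; origin on its axis at deck height, z up; its x axis points along its key, a rib 9 mm wide reaching 22 mm out from the axis and 25 mm above the deck. Here the key points 90 degrees counter-clockwise (from above) from the mixer's x.
- head_b: Loose white mixing head: flat bar 120 x 56 x 22 mm, 0.15 to 0.3 kg, pads up. Origin on the bore axis at the underside, z up, x along its keyway, which lies 0 degrees counter-clockwise (from above) from its length. Bore 27 mm keyway 12 mm wide, to 24 mm from the axis. Fits only if that is the key's angle from the guided bar. Grip it across the 56 mm at its middle: the shaft comes up between the fingers.
- shaft_2: Aluminium drive shaft, kind 2, on a heavy (3 kg) deck block set in the mixer: one kind is there in a run (None for the others). 24 mm across, 35 mm high, tapered top; origin on its axis at deck height, z up; its x axis points along its key, a rib 9 mm wide reaching 22 mm out from the axis and 25 mm above the deck. Here the key points 150 degrees counter-clockwise (from above) from the mixer's x.
- head_c: Loose white mixing head: flat bar 120 x 56 x 22 mm, 0.15 to 0.3 kg, pads up. Origin on the bore axis at the underside, z up, x along its keyway, which lies 60 degrees counter-clockwise (from above) from its length. Bore 27 mm keyway 12 mm wide, to 24 mm from the axis. Fits only if that is the key's angle from the guided bar. Grip it across the 56 mm at its middle: the shaft comes up between the fingers.
- shaft_3: Aluminium drive shaft, kind 3, on a heavy (3 kg) deck block set in the mixer: one kind is there in a run (None for the others). 24 mm across, 35 mm high, tapered top; origin on its axis at deck height, z up; its x axis points along its key, a rib 9 mm wide reaching 22 mm out from the axis and 25 mm above the deck. Here the key points 210 degrees counter-clockwise (from above) from the mixer's x.
- head_a: Loose white mixing head: flat bar 120 x 56 x 22 mm, 0.15 to 0.3 kg, pads up. Origin on the bore axis at the underside, z up, x along its keyway, which lies 120 degrees counter-clockwise (from above) from its length. Bore 27 mm keyway 12 mm wide, to 24 mm from the axis. Fits only if that is the key's angle from the guided bar. Grip it across the 56 mm at its middle: the shaft comes up between the fingers.
- tube_1: Long square white sample tube with round blue cap, lying down, 125 mm long with cap, 26 x 26 mm in section, 30 to 85 g. Origin at half its length on its centre line, 13 mm above what it lies on; x runs along it to the cap. May lie on any of its four sides, cap either way. 4 to 6 of the six tubes are present (absent: None).
- tube_2: Long square white sample tube with round blue cap, lying down, 125 mm long with cap, 26 x 26 mm in section, 30 to 85 g. Origin at half its length on its centre line, 13 mm above what it lies on; x runs along it to the cap. May lie on any of its four sides, cap either way. 4 to 6 of the six tubes are present (absent: None).
- tube_3: Long square white sample tube with round blue cap, lying down, 125 mm long with cap, 26 x 26 mm in section, 30 to 85 g. Origin at half its length on its centre line, 13 mm above what it lies on; x runs along it to the cap. May lie on any of its four sides, cap either way. 4 to 6 of the six tubes are present (absent: None).
- tube_4: Short square white sample tube with round blue cap, lying down, 90 mm long with cap, 26 x 26 mm in section, 30 to 85 g. Origin at half its length on its centre line, 13 mm above what it lies on; x runs along it to the cap. May lie on any of its four sides, cap either way. 4 to 6 of the six tubes are present (absent: None).
- tube_5: Short square white sample tube with round blue cap, lying down, 90 mm long with cap, 26 x 26 mm in section, 30 to 85 g. Origin at half its length on its centre line, 13 mm above what it lies on; x runs along it to the cap. May lie on any of its four sides, cap either way. 4 to 6 of the six tubes are present (absent: None).
- tube_6: Short square white sample tube with round blue cap, lying down, 90 mm long with cap, 26 x 26 mm in section, 30 to 85 g. Origin at half its length on its centre line, 13 mm above what it lies on; x runs along it to the cap. May lie on any of its four sides, cap either way. 4 to 6 of the six tubes are present (absent: None).
There are look-alikes about, which are no part of the job. What is shaped like the tube_1 but red is not meant. What is shaped like the tube_6 but red is not meant.

How it is judged:
By the outcome, as a careful person would: the job done as asked, in the order asked, and still so for the second after the job is handed in, with the robot touching nothing.
Of shaft_1, shaft_2, shaft_3 only 1 to 1 are there at a start; the rules pass over those that are not, and their reading is None.
Of tube_1, tube_2, tube_3, tube_4, tube_5, tube_6 only 4 to 6 are there at a start; the rules pass over those that are not, and their reading is None.
At some moment in a run one of head_b, head_c, head_a, tube_1, tube_2, tube_3, tube_4, tube_5, tube_6 may be knocked a few centimetres aside while the robot is not near it.
Once in a run the grip may slacken for a moment while it holds something.
It also fails if it takes over 208 s, if anything falls off the work surface, if the arm or the gripper's body presses on something with over 40 N, if the wrist force passes 120 N, or if a joint passes its speed limit or range.

## Working session

There is one attempt and no reset: what is moved stays moved. The work goes in short steps, Python scripts to look and compute and a tool call to move; the robot and the scene stay as the last step left them, time stands still between calls to the robot, and variables do not carry over. Pictures are saved under pics/ and viewed, and the job is handed in when it is done.

Besides the shell and the picture viewer there is one more tool, called after "Request:" as name(argument=value, ...), one argument or row to a line, values as JSON. drive_tool: Moves the arm, as the interface text tells. Its arguments: {"type":"object","properties":{"series":{"type":"array"},"grip":{"type":"number"},"newtons":{"type":"number"}},"required":["series"]}

```bash
ls; mkdir -p pics; cat > h.py <<'E'
import numpy as np, cv2
from plant import ctrl
from scipy.spatial.transform import Rotation as Rn
def snap(name,fn):
    c=ctrl.read_camera(name); cv2.imwrite('pics/'+fn,c['img'][:,:,::-1]); 
    np.savez('pics/'+fn+'.npz',**c); return c
def load(fn):
    return dict(np.load('pics/'+fn+'.npz'))
def ray(c,uv,z):
    K=c['camera_matrix'];R=c['R'];t=c['t']
    d=R.T@np.linalg.solve(K,np.array([uv[0],uv[1],1.])); o=-R.T@t
    return o+d*(z-o[2])/d[2]
def proj(c,X):
    p=c['camera_matrix']@(c['R']@np.asarray(X,float)+c['t']); return p[:2]/p[2]
E
python3 - <<'E'
from h import *
s=ctrl.get_state();print(s)
for n in ['scene','top','wrist']:
    c=snap(n,n+'0.png'); print(n,-c['R'].T@c['t'],c['camera_matrix'][0,0])
E
```

```text
pics
{'time': 0.0, 'qpos': array([ 1.19198276e+00,  2.87179824e-01,  1.57816866e+00, -1.20633321e-06,
        1.27856328e+00, -1.49987117e-01]), 'dq': array([-0.00070353,  0.00192766,  0.00152979,  0.0013842 , -0.00154965,
        0.00065708]), 'joint_efforts': array([ 2.97727738e-04, -4.05980122e+01, -2.92626089e+01, -4.72211480e-05,
        5.77806146e-03,  9.13120140e-07]), 'eef_pos': array([0.15284481, 0.6568317 , 0.2409422 ]), 'tcp_rot': array([ 0.07993426,  0.7026971 , -0.08151735,  0.70226934]), 'contact_force': array([ 0.24192789,  0.03343534, -0.75469527]), 'wrist_torque': array([-0.0244797 , -0.03913121, -0.00975   ]), 'opening': 1.0002628215486753}
scene [1.15604831 0.6611169  0.97353888] 448.83336144274574
top [0.26912085 0.02062204 1.56887851] 510.1199592183964
wrist [0.07964283 0.67470566 0.37266037] 304.1506894410536
```

View pics/top0.png

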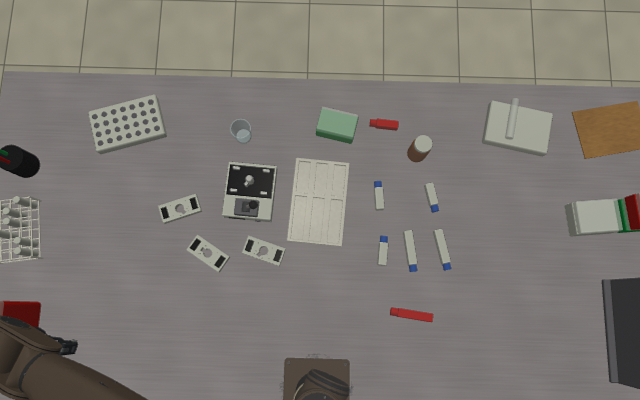

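View pics/scene0.png

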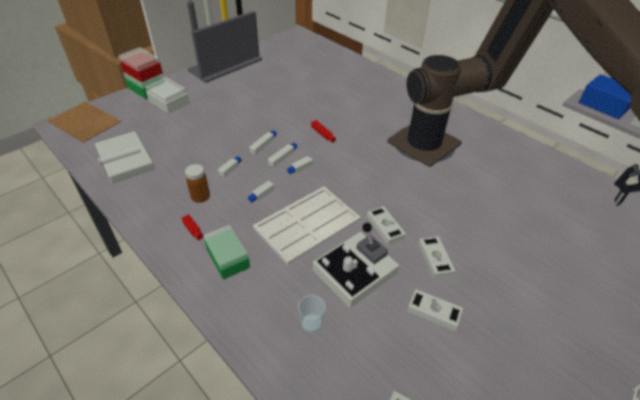

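View pics/wrist0.png

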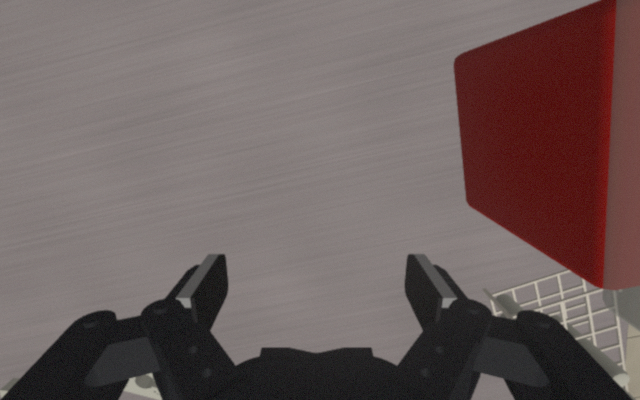

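The top view shows the mixer at (250,190), the tray at (319,202) and three heads at (180,208), (208,253) and (264,250). Short tubes are at (379,195), (432,197) and (383,250), long tubes at (411,250) and (443,249). The red look-alikes are at (385,124) and (412,315). I'll enlarge it.

```bash
python3 - <<'E'
from h import *
c=load('top0.png'); im=c['img'][:,:,::-1]
cv2.imwrite('pics/z1.png',cv2.resize(im[150:280,150:290],None,fx=5.5,fy=4.6,interpolation=cv2.INTER_CUBIC)[:598])
c2=load('scene0.png'); 
cv2.imwrite('pics/z2.png',cv2.resize(c2['img'][200:340,300:480,::-1],None,fx=4.2,fy=4.2,interpolation=cv2.INTER_CUBIC))
for uv in [(250,190),(180,208),(208,253),(264,250),(319,202),(383,250),(443,249),(432,197)]: print(uv,ray(c,uv,0.02))
# tubes: contours
E
```

```text
(250, 190) [0.59499672 0.21943483 0.02      ]
(180, 208) [0.53238737 0.43203909 0.02      ]
(208, 253) [0.39643721 0.3369516  0.02      ]
(264, 250) [0.41015661 0.16773823 0.02      ]
(319, 202) [0.56304753 0.00450758 0.02      ]
(383, 250) [ 0.42002232 -0.19360546  0.02      ]
(443, 249) [ 0.42804886 -0.37612204  0.02      ]
(432, 197) [ 0.58851103 -0.34517379  0.02      ]
```

View pics/z1.png

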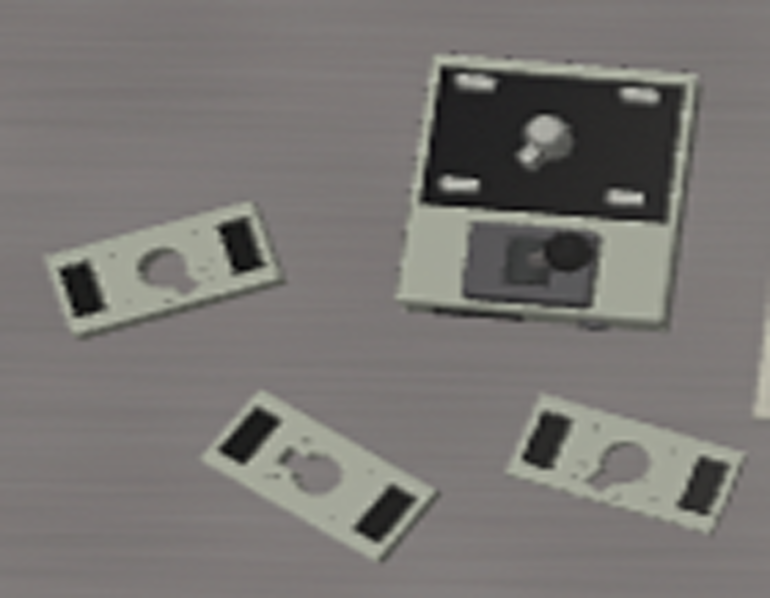

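View pics/z2.png

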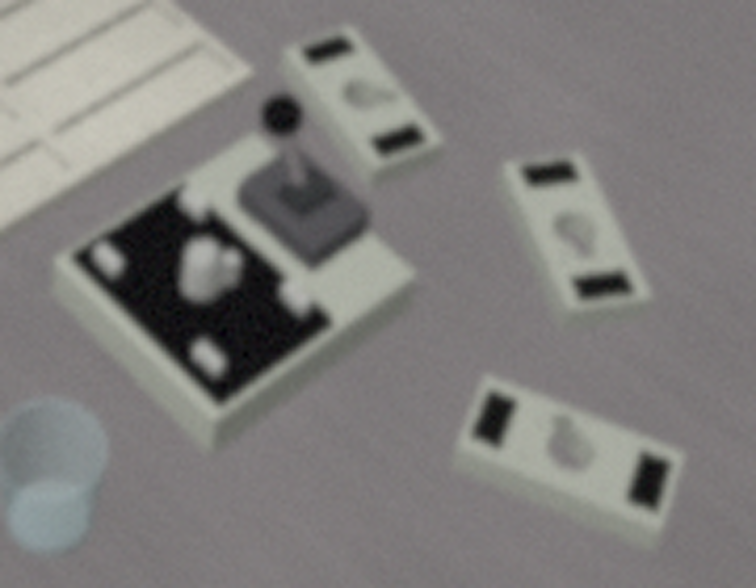

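Key on the shaft points image down-left, about 145° from mixer x, so this is shaft kind 2 and the keyway must sit 60° from the bar. Keyway against length, measured from the crop:
- **Left head (180,208):** about −55°, i.e. 120°, so head_a.
- **Middle head (208,253):** about 0°, so head_b.
- **Right head (264,250):** about +55–60°, so head_c. This is the one meant.

I'll confirm it close up with the wrist camera.

```bash
cat >> h.py <<'E'
def yawrot(deg):
    # tool x down, tool y (jaw) at world angle deg
    a=np.radians(deg); y=np.array([np.cos(a),np.sin(a),0]); x=np.array([0,0,-1.]); z=np.cross(x,y)
    return np.stack([x,y,z],1)
def plan(p,jaw,show=True):
    s=ctrl.get_state(); R=Rn.from_quat(s['tcp_rot']).as_matrix()
    cur=np.degrees(np.arctan2(R[1,1],R[0,1]))
    while jaw-cur>90: jaw-=180
    while jaw-cur<-90: jaw+=180
    d=R.T@(np.array(p)-s['eef_pos'])/0.05
    rv=np.degrees(Rn.from_matrix(R.T@yawrot(jaw)).as_rotvec())
    print('t%.1f'%s['time'],'pos',np.round(s['eef_pos'],4),'jaw %.1f'%cur,'open %.2f'%s['opening'],'F',np.round(s['contact_force'],1),'j6 %.2f'%s['qpos'][5])
    print(' shift',np.round(d,3),' turn',np.round(rv,2))
def rect(mask,c,z,amin=20):
    out=[]
    cs,_=cv2.findContours(mask.astype(np.uint8)*255,cv2.RETR_EXTERNAL,cv2.CHAIN_APPROX_NONE)
    for k in cs:
        if len(k)<8: continue
        W=np.array([ray(c,q[0],z)[:2] for q in k],np.float32)
        (cx,cy),(w,h),a=cv2.minAreaRect(W*1000)
        if cv2.contourArea(k)<amin: continue
        if w<h: w,h,a=h,w,a+90
        out.append((cx,cy,w,h,a%180,k.reshape(-1,2).mean(0)))
    return out
E
python3 - <<'E'
from h import *
c=load('top0.png'); hsv=cv2.cvtColor(c['img'],cv2.COLOR_RGB2HSV)
H,S,V=cv2.split(hsv)
print(hsv[250,411],hsv[255,414],hsv[230,420],hsv[195,379],hsv[202,300],hsv[184,379], hsv[269,413])
im=c['img'].astype(int)
light=(im.min(2)>140)
for r in rect(light[140:330,140:480],c,0.026,60): pass
m=np.zeros_like(light); m[140:300,150:470]=light[140:300,150:470]
for r in rect(m,c,0.026,40): print(np.round(r[:5],1),np.round(r[5]))
blue=(im[:,:,2]>im[:,:,0]+40); m=np.zeros_like(blue); m[140:330,150:470]=blue[140:330,150:470]
for r in rect(m,c,0.02,5): print('blue',np.round(r[:5],1),np.round(r[5]))
plan([0.44,0.16,0.24],-16)
E
```

```text
[ 35  20 164] [ 37  20 165] [  6  10 124] [ 35  20 164] [ 26  22 186] [111 155 133] [110 161 138]
[ 410.4 -192.    65.9   23.1  175.3] [383. 253.]
[409.2 169.9 118.5  55.3  71.7] [267. 251.]
[396.9 338.7 118.6  55.   57.5] [207. 253.]
[ 432.  -275.4  101.2   23.1    8.2] [410. 247.]
[ 438.4 -372.3  100.9   22.8   13.6] [442. 246.]
[532.3 434.1 119.2  54.  110.5] [179. 208.]
[ 581.6 -180.6   66.    23.     4.6] [379. 197.]
[ 599.9 -342.9   66.1   22.8   14. ] [432. 193.]
[594.4 221.8 168.9 149.3 176. ] [249. 191.]
[565.8   7.2 261.1 166.5 175.7] [318. 202.]
[ 751.9 -318.5   51.    36.    91.6] [423. 144.]
blue [ 368.1 -282.9   21.4   18.    91.6] [413. 268.]
blue [ 376.9 -385.6   21.3   18.    91.6] [447. 266.]
blue [ 455.2 -195.    21.7   15.3   91.6] [383. 239.]
blue [ 554.1 -352.3   21.8   18.8   91.6] [434. 208.]
blue [ 626.7 -176.    21.8   15.9   91.6] [378. 184.]
t0.1 pos [0.1529 0.657  0.2412] jaw 76.9 open 1.00 F [ 0.3 -0.3 -0.4] j6 -0.15
 shift [ 0.038 -8.378  7.847]  turn [-8.711e+01 -9.000e-02  7.000e-02]
```

```bash
cat >> h.py <<'E'
def plan(p,jaw,n=None):
    s=ctrl.get_state(); R=Rn.from_quat(s['tcp_rot']).as_matrix(); P=s['eef_pos'].copy(); p=np.array(p,float)
    cur=np.degrees(np.arctan2(R[1,1],R[0,1]))
    print('t%.1f'%s['time'],'pos',np.round(P,4),'jaw %.1f'%cur,'open %.3f'%s['opening'],'F',np.round(s['contact_force'],1),'q1 %.2f q6 %.2f'%(s['qpos'][0],s['qpos'][5]))
    T=yawrot(jaw); dj=jaw-cur
    need=max(np.linalg.norm(p-P)/0.045,abs(dj)/8.0,1); N=n or int(np.ceil(need)); k0=N
    for i in range(min(N,10)):
        rem=N-i; k=np.round(np.clip(R.T@(p-P)/0.05/rem,-1,1),2)
        # rotation: small tilt fix + yaw share
        rv=Rn.from_matrix(R.T@yawrot(cur+dj*(i+1)/N)).as_rotvec(degrees=True); rv=np.round(np.clip(rv,-8.5,8.5),1)
        print([k.tolist(),rv.tolist()],end=','+('\n' if i%5==4 else ''))
        P=P+R@k*0.05; R=R@Rn.from_rotvec(rv,degrees=True).as_matrix()
    print('rows',N)
E
python3 -c "
from h import *
plan([0.42,0.17,0.24],-18.3)"
```

```text
t0.1 pos [0.1529 0.657  0.2412] jaw 76.9 open 0.998 F [ 0.3 -0.3 -0.4] q1 1.19 q6 -0.15
[[0.0, -0.64, 0.57], [7.3, -0.0, 0.1]],[[0.0, -0.56, 0.65], [7.3, -0.0, 0.0]],[[0.0, -0.47, 0.71], [7.4, -0.0, 0.0]],[[0.0, -0.38, 0.77], [7.3, -0.0, 0.0]],[[0.0, -0.28, 0.81], [7.3, -0.0, 0.0]],
[[0.0, -0.17, 0.84], [7.3, -0.0, 0.0]],[[0.0, -0.06, 0.85], [7.4, -0.0, 0.0]],[[0.0, 0.05, 0.85], [7.3, -0.0, 0.0]],[[0.0, 0.15, 0.84], [7.3, 0.0, 0.0]],[[0.01, 0.26, 0.81], [7.3, 0.0, 0.0]],
rows 13
```

Request:
drive_tool(
  series=[
    [[0,-0.64,0.57],[7.3,0,0]],
    [[0,-0.56,0.65],[7.3,0,0]],
    [[0,-0.47,0.71],[7.4,0,0]],
    [[0,-0.38,0.77],[7.3,0,0]],
    [[0,-0.28,0.81],[7.3,0,0]],
  ],
  grip=1,
)

```text
time: 0.65
eef_pos: [0.2539, 0.465, 0.2377]
tcp_rot: [0.301, 0.639, -0.304, 0.639]
contact_force: [1.4, -0.3, -0.5]
opening: 0.998
```

Request:
drive_tool(
  series=[
    [[0,-0.17,0.84],[7.3,0,0]],
    [[0,-0.06,0.85],[7.4,0,0]],
    [[0,0.05,0.85],[7.3,0,0]],
    [[0,0.15,0.84],[7.3,0,0]],
    [[0.01,0.26,0.81],[7.3,0,0]],
  ],
)

```text
time: 1.15
eef_pos: [0.353, 0.2669, 0.2366]
tcp_rot: [0.492, 0.505, -0.496, 0.506]
contact_force: [0.5, -0.4, -0.2]
opening: 1.001
```

```bash
python3 -c "
from h import *
plan([0.42,0.17,0.24],-18.3)"
```

```text
t1.1 pos [0.353  0.2669 0.2366] jaw 1.3 open 1.001 F [ 0.5 -0.4 -0.2] q1 0.42 q6 0.40
[[-0.02, 0.43, 0.66], [6.5, 0.3, 0.1]],[[-0.02, 0.5, 0.6], [6.6, 0.0, 0.0]],[[-0.03, 0.57, 0.54], [6.5, 0.0, 0.0]],rows 3
```

Request:
drive_tool(
  series=[
    [[-0.02,0.43,0.66],[6.5,0.3,0]],
    [[-0.02,0.5,0.6],[6.6,0,0]],
    [[-0.03,0.57,0.54],[6.5,0,0]],
    [[0,0,0],[0,0,0]],
  ],
)

```text
time: 1.55
eef_pos: [0.4218, 0.1614, 0.2399]
tcp_rot: [-0.577, -0.408, 0.578, -0.408]
contact_force: [-0.6, -0.3, 0.1]
opening: 1.0
```

```bash
python3 -c "
from h import *
c=snap('wrist','w1.png'); snap('top','top1.png')
plan([0.41,0.17,0.1],-18.3)
print(proj(c,[.409,.17,.022]))"
```

```text
t1.6 pos [0.4199 0.1639 0.2393] jaw -19.3 open 1.000 F [-0.   0.6 -1.2] q1 0.15 q6 0.48
[[0.7, -0.05, -0.01], [-0.2, 0.0, 0.2]],[[0.7, -0.06, -0.01], [-0.3, 0.0, -0.0]],[[0.69, -0.06, -0.02], [-0.2, 0.0, -0.0]],[[0.7, -0.06, -0.01], [-0.3, 0.0, -0.0]],rows 4
[304.44087905 171.40639495]
```

View pics/w1.png

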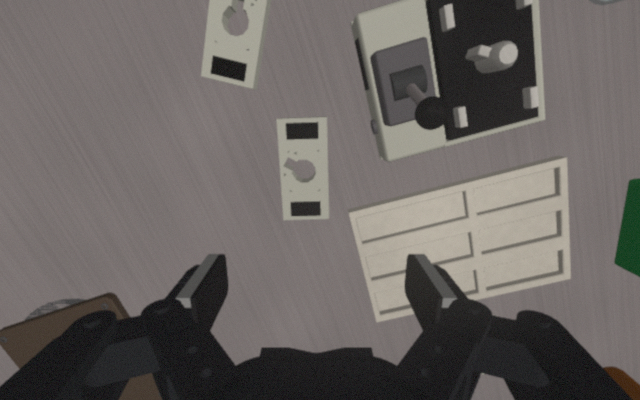

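The wrist view shows the right head at (303,170), with its keyway pointing left and slightly up. That is about 60° counter-clockwise from its length, so head_c. The shaft's key at (475,53) points left. One enlarged crop to confirm, then a fine measurement.

```bash
python3 - <<'E'
from h import *
c=load('w1.png'); im=c['img']
cv2.imwrite('pics/w1z.png',cv2.resize(im[0:230,200:560,::-1],None,fx=2.2,fy=2.2,interpolation=cv2.INTER_CUBIC))
g=im.astype(int).min(2); light=g>140
m=np.zeros_like(light); m[0:330,195:575]=light[0:330,195:575]
for z in (0.022,0.045):
  for r in rect(m,c,z,400): print(z,np.round(r[:5],1),np.round(r[5]))
# key in crop
E
```

```text
0.022 [563.6  12.9 257.9 163.8 175.6] [453. 251.]
0.022 [408.2 170.9 118.5  55.   72.2] [303. 167.]
0.022 [597.1 203.6 175.5 122.1 175.9] [490. 101.]
0.022 [545.4 251.5  97.9  65.9  85.8] [401.  48.]
0.022 [387.  325.3  84.3  55.2  57.4] [234.  36.]
0.045 [555.9  27.4 240.9 153.  175.6] [453. 251.]
0.045 [410.7 174.9 110.7  51.4  72.2] [303. 167.]
0.045 [587.2 205.5 163.9 114.1 175.9] [490. 101.]
0.045 [538.9 250.3  91.5  61.6  85.8] [401.  48.]
0.045 [390.9 319.2  78.7  51.6  57.4] [234.  36.]
```

View pics/w1z.png

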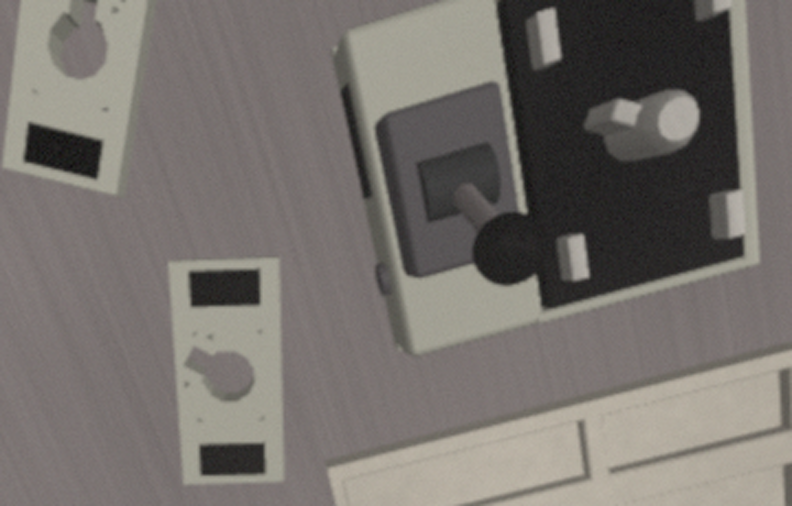

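Confirmed as head_c. Its centre is (0.4085, 0.1705) with length at 72°. Descending on it.

```bash
python3 -c "
from h import *
plan([0.4085,0.1705,0.03],-18)"
```

```text
t1.6 pos [0.4199 0.1639 0.2393] jaw -19.3 open 1.000 F [-0.   0.6 -1.2] q1 0.15 q6 0.48
[[0.84, -0.05, -0.01], [-0.3, 0.0, 0.2]],[[0.84, -0.05, -0.01], [-0.2, 0.0, -0.0]],[[0.84, -0.05, -0.01], [-0.3, 0.0, -0.0]],[[0.83, -0.05, -0.01], [-0.2, 0.0, -0.0]],[[0.84, -0.06, -0.02], [-0.3, 0.0, -0.0]],
rows 5
```

Request:
drive_tool(
  series=[
    [[0.84,-0.05,-0.01],[-0.3,0,0.2]],
    [[0.84,-0.05,-0.01],[-0.2,0,0]],
    [[0.84,-0.05,-0.01],[-0.3,0,0]],
    [[0.83,-0.05,-0.01],[-0.2,0,0]],
    [[0.6,-0.05,-0.02],[-0.3,0,0]],
  ],
)

```text
time: 2.15
eef_pos: [0.4118, 0.1776, 0.0426]
tcp_rot: [0.575, 0.417, -0.563, 0.422]
contact_force: [0.2, 0.4, -0.4]
opening: 0.999
```

```bash
python3 -c "
from h import *
plan([0.4085,0.1705,0.015],-18,2)"
```

```text
t2.1 pos [0.4118 0.1776 0.0426] jaw -17.2 open 0.999 F [ 0.2  0.4 -0.4] q1 0.18 q6 0.48
[[0.28, -0.01, 0.08], [0.4, -0.5, -0.9]],[[0.27, -0.01, 0.08], [0.4, -0.0, 0.0]],rows 2
```

Request:
drive_tool(
  series=[
    [[0.28,-0.01,0.08],[0.4,-0.5,-0.9]],
    [[0.2,-0.01,0.08],[0.4,0,0]],
    [[0,0,0],[0,0,0]],
  ],
)

```text
time: 2.45
eef_pos: [0.4008, 0.173, 0.0122]
tcp_rot: [-0.566, -0.421, 0.574, -0.416]
contact_force: [0.1, 0.2, 0.1]
opening: 0.999
```

```bash
python3 -c "
from h import *
plan([0.4085,0.1705,0.015],-18,2)"
```

```text
t2.5 pos [0.4008 0.173  0.0122] jaw -17.5 open 0.999 F [0.1 0.2 0.1] q1 0.17 q6 0.48
[[-0.03, 0.08, 0.0], [0.3, 0.3, 0.7]],[[-0.03, 0.08, 0.0], [0.2, 0.0, 0.0]],rows 2
```

Request:
drive_tool(
  series=[
    [[-0.06,0.12,0],[0.4,0.3,0.6]],
    [[0,0,0],[0,0,0]],
    [[0,0,0],[0,0,0]],
  ],
)

```text
time: 2.75
eef_pos: [0.4087, 0.1725, 0.0179]
tcp_rot: [0.573, 0.416, -0.57, 0.417]
contact_force: [-0.3, 0.4, 0.4]
opening: 0.997
```

```bash
python3 -c "
from h import *
plan([0.4085,0.1705,0.015],-18,1)"
```

```text
t2.8 pos [0.4087 0.1725 0.0179] jaw -17.8 open 0.997 F [-0.3  0.4  0.4] q1 0.17 q6 0.48
[[0.06, 0.01, 0.04], [0.2, -0.2, -0.2]],rows 1
```

Request:
drive_tool(
  series=[
    [[0.06,0,0.04],[0,0,0]],
    [[0,0,0],[0,0,0]],
  ],
)

```text
time: 2.95
eef_pos: [0.4097, 0.1707, 0.0165]
tcp_rot: [0.574, 0.416, -0.568, 0.418]
contact_force: [-0.4, 0.8, 0.0]
opening: 1.001
```

Request:
drive_tool(
  series=[
    [[0,0,0],[0,0,0]],
    [[0,0,0],[0,0,0]],
    [[0,0,0],[0,0,0]],
    [[0,0,0],[0,0,0]],
    [[0,0,0],[0,0,0]],
  ],
  grip=-1,
  newtons=60,
)

```text
time: 3.45
eef_pos: [0.4108, 0.1707, 0.0175]
tcp_rot: [0.575, 0.415, -0.568, 0.418]
contact_force: [0.4, 0.2, 1.1]
opening: 0.636
```

```bash
python3 -c "
from h import *
plan([0.4085,0.1705,0.015],-18,1)
snap('wrist','w2.png')"
```

```text
t3.5 pos [0.4108 0.1707 0.0175] jaw -17.8 open 0.636 F [0.4 0.2 1.1] q1 0.16 q6 0.47
[[0.05, -0.04, 0.02], [0.2, -0.4, -0.5]],rows 1
```

View pics/w2.png

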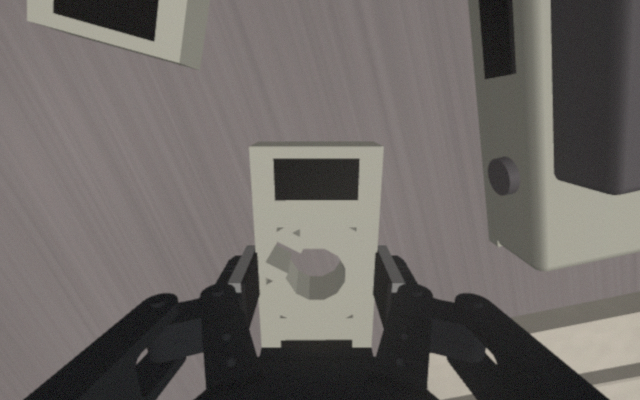

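Head gripped, with opening 0.636 (about 54 mm) and the bore visible at (315,272). Lifting it while I measure the mixer.

Request:
drive_tool(
  series=[
    [[-0.3,0,0],[0,0,0]],
    [[-0.6,0,0],[0,0,0]],
    [[-0.8,0,0],[0,0,0]],
    [[-0.8,0,0],[0,0,0]],
    [[-0.5,0,0],[0,0,0]],
  ],
)

```text
time: 4.0
eef_pos: [0.4024, 0.1689, 0.1635]
tcp_rot: [-0.568, -0.419, 0.575, -0.414]
contact_force: [0.4, -0.0, -0.7]
opening: 0.638
```

```bash
python3 - <<'E'
from h import *
for fn,box in (('top0.png',(225,160,280,205)),('w1.png',(425,0,540,140))):
    c=load(fn); im=c['img'].astype(int); g=im.min(2)
    x0,y0,x1,y1=box
    m=np.zeros(g.shape,np.uint8); m[y0:y1,x0:x1]=(g[y0:y1,x0:x1]>95)
    n,l,st,ce=cv2.connectedComponentsWithStats(m,connectivity=4)
    for i in range(1,n):
        if 8<st[i,4]<900: print(fn,st[i],np.round(ce[i],1),np.round(ray(c,ce[i],0.055),4))
c=load('top0.png'); im=c['img'].astype(int).min(2)
m=np.zeros(im.shape,bool); m[155:225,215:285]=im[155:225,215:285]>140
for r in rect(m,c,0.045,400): print(np.round(r[:5],1))
plan([0.40,0.17,0.16],-18)
E
```

```text
top0.png [233 166   7   4  21] [235.9 167.3] [0.6574 0.2615 0.055 ]
top0.png [263 169   7   4  20] [266.1 170.1] [0.6511 0.1689 0.055 ]
top0.png [244 175   9  11  51] [247.9 179.4] [0.6203 0.223  0.055 ]
top0.png [230 188   7   4  19] [232.9 189.7] [0.587  0.2668 0.055 ]
top0.png [260 191   7   4  19] [263.1 192.6] [0.5808 0.1749 0.055 ]
w1.png [425   0  15  97 389] [430.7  53.9] [0.5643 0.2418 0.055 ]
w1.png [444   4  11  25 219] [448.9  15.9] [0.5874 0.2672 0.055 ]
w1.png [494  41  24  25 434] [506.3  52.6] [0.6319 0.2188 0.055 ]
w1.png [477  45  17  13 149] [484.6  50.5] [0.6129 0.2275 0.055 ]
w1.png [457 106  11  22 171] [462.3 116.5] [0.5808 0.1752 0.055 ]
w1.png [425 125  21  15 240] [435.3 133.6] [0.5516 0.1678 0.055 ]
[590.4 219.3 166.8 147.5 176. ]
t4.0 pos [0.4024 0.1689 0.1635] jaw -17.8 open 0.638 F [ 0.4 -0.  -0.7] q1 0.16 q6 0.47
[[0.07, -0.05, -0.01], [0.2, 0.2, 0.6]],rows 1
```

Guide-block centroid gives the shaft at about (0.619, 0.218) with mixer yaw −4.0°, and the top and wrist views agree. Jaw target is −4°. Moving above the shaft.

```bash
python3 -c "
from h import *
plan([0.619,0.218,0.17],-4)"
```

```text
t4.0 pos [0.4024 0.1689 0.1635] jaw -17.8 open 0.638 F [ 0.4 -0.  -0.7] q1 0.16 q6 0.47
[[-0.04, 0.76, -0.45], [-2.8, 0.2, 0.6]],[[-0.02, 0.79, -0.42], [-2.7, 0.0, -0.0]],[[-0.03, 0.8, -0.38], [-2.8, 0.0, -0.0]],[[-0.02, 0.82, -0.33], [-2.8, 0.0, -0.0]],[[-0.03, 0.84, -0.3], [-2.7, 0.0, -0.0]],
rows 5
```

Request:
drive_tool(
  series=[
    [[-0.04,0.5,-0.3],[-2,0,0.5]],
    [[-0.02,0.8,-0.42],[-2.8,0,0]],
    [[-0.03,0.8,-0.38],[-2.8,0,0]],
    [[-0.02,0.8,-0.33],[-2.8,0,0]],
    [[-0.03,0.7,-0.3],[-2.7,0,0]],
  ],
)

```text
time: 4.5
eef_pos: [0.5991, 0.2156, 0.1718]
tcp_rot: [-0.517, -0.481, 0.519, -0.482]
contact_force: [0.6, 0.2, -1.5]
opening: 0.638
```

Request:
drive_tool(
  series=[
    [[0,0.3,-0.1],[0,0,0]],
    [[0,0,0],[0,0,0]],
    [[0,0,0],[0,0,0]],
  ],
)

```text
time: 4.8
eef_pos: [0.617, 0.2198, 0.1673]
tcp_rot: [-0.515, -0.482, 0.52, -0.481]
contact_force: [0.1, 0.0, -2.3]
opening: 0.633
```

```bash
python3 -c "
from h import *
plan([0.619,0.218,0.17],-4)
snap('wrist','w3.png')"
```

```text
t4.8 pos [0.617  0.2198 0.1673] jaw -4.1 open 0.633 F [ 0.1  0.  -2.3] q1 0.19 q6 0.26
[[-0.05, 0.04, 0.03], [-0.1, 0.3, 0.3]],rows 1
```

View pics/w3.png

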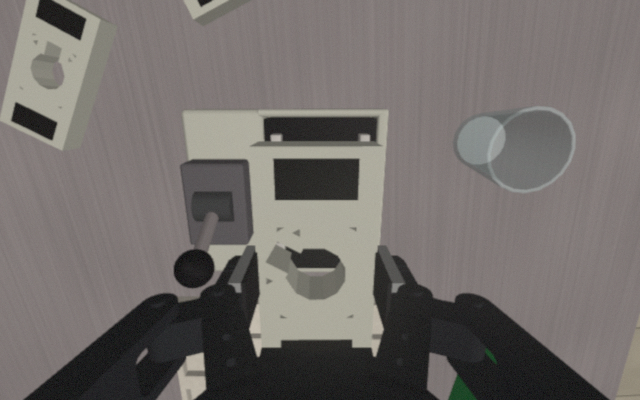

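```bash
python3 - <<'E'
from h import *
def pad(c,box,z):
    x0,y0,x1,y1=box; g=c['img'].astype(int).max(2); m=np.zeros(g.shape,np.uint8); m[y0:y1,x0:x1]=g[y0:y1,x0:x1]<70
    n,l,st,ce=cv2.connectedComponentsWithStats(m); i=1+np.argmax(st[1:,4]); print(st[i]); return rect(l==i,c,z)[0]
c=load('w1.png'); a=pad(c,(280,110,325,145),.022); b=pad(c,(285,195,325,220),.022)
print(np.round(a[:5],1),np.round(b[:5],1)); d=np.hypot(a[0]-b[0],a[1]-b[1])/2; print('half',d)
c=load('w2.png'); a=pad(c,(265,150,370,210),.022); print(np.round(a[:5],1))
th=np.radians(72.2); bore=np.array(a[:2])-d*np.array([np.cos(th),np.sin(th)]); print('bore w2',bore, 'tcp 410.8 170.7')
c=load('w3.png'); s=ctrl.get_state(); zt=s['eef_pos'][2]+.0045
a=pad(c,(265,150,370,210),zt); print(np.round(a[:5],1))
th=np.radians(a[4]-90); th=np.radians(86)
bore=np.array(a[:2])-d*np.array([np.cos(th),np.sin(th)]); print('bore w3',bore,s['eef_pos'])
print(ray(c,(317,272),zt))
E
```

```text
[286 123  32  16 463]
[291 202  29  14 365]
[422.4 214.7  34.6  16.3 163.2] [394.1 127.1  34.2  16.2 163.4]
half 46.02737438381688
[ 274  159   85   41 3403]
[423.6 214.4  35.6  17.5 162. ]
bore w2 [409.56954033 170.58765085] tcp 410.8 170.7
[ 274  159   85   41 3379]
[619.3 265.7  35.5  17.5 175.8]
bore w3 [616.09227118 219.77905141] [0.61662744 0.21969331 0.1671833 ]
[0.61657377 0.22112237 0.1716833 ]
```

```bash
python3 - <<'E'
from h import *
c=load('w1.png'); print(ray(c,(508.2,53.2),.08))
c=load('top0.png'); print(ray(c,(150+548/5.5,150+131/4.6),.08), [ray(c,(150+x/5.5,150+y/4.6),.057)[:2].round(4) for x,y in ((475,80),(640,93),(460,183),(625,196))])
plan([0.6193,0.2180,0.12],-4)
E
```

```text
[0.61867236 0.21885516 0.08      ]
[0.61757973 0.2145702  0.08      ] [array([0.6565, 0.2598]), array([0.6502, 0.1679]), array([0.5865, 0.2642]), array([0.5803, 0.1731])]
t4.8 pos [0.6166 0.2197 0.1672] jaw -4.1 open 0.634 F [-0.8 -0.8 -2.5] q1 0.19 q6 0.26
[[0.47, 0.03, 0.01], [-0.1, 0.3, 0.3]],[[0.47, 0.03, 0.02], [-0.0, -0.0, -0.0]],rows 2
```

Request:
drive_tool(
  series=[
    [[0.4,0.03,0.01],[0,0.3,0.3]],
    [[0.5,0.02,0.01],[0,0,0]],
    [[0.3,0,0],[0,0,0]],
    [[0,0,0],[0,0,0]],
    [[0,0,0],[0,0,0]],
  ],
)

```text
time: 5.35
eef_pos: [0.6142, 0.2179, 0.106]
tcp_rot: [-0.517, -0.482, 0.518, -0.481]
contact_force: [1.0, -1.1, -1.9]
opening: 0.636
```

```bash
python3 -c "
from h import *
plan([0.619,0.2184,0.1],-4,1)
snap('wrist','w4.png')"
```

```text
t5.3 pos [0.6142 0.2179 0.106 ] jaw -4.1 open 0.636 F [ 1.  -1.1 -1.9] q1 0.19 q6 0.26
[[0.12, 0.1, -0.02], [-0.1, -0.0, 0.1]],rows 1
```

View pics/w4.png

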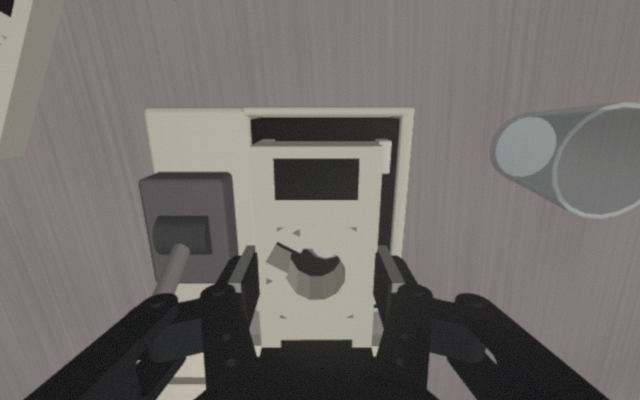

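Request:
drive_tool(
  series=[
    [[0,0.09,-0.01],[0,0,0]],
    [[0,0,0],[0,0,0]],
    [[0,0,0],[0,0,0]],
  ],
)

```text
time: 5.7
eef_pos: [0.6206, 0.2186, 0.1094]
tcp_rot: [0.519, 0.481, -0.517, 0.482]
contact_force: [0.3, -0.8, -2.0]
opening: 0.634
```

```bash
python3 -c "
from h import *
plan([0.619,0.2184,0.1],-4,1)"
```

```text
t5.7 pos [0.6206 0.2186 0.1094] jaw -4.1 open 0.634 F [ 0.3 -0.8 -2. ] q1 0.18 q6 0.26
[[0.19, -0.03, 0.01], [-0.1, -0.1, -0.2]],rows 1
```

Request:
drive_tool(
  series=[
    [[0.15,-0.01,0],[0,0,0]],
    [[0.1,-0.01,0],[0,0,0]],
    [[0,0,0],[0,0,0]],
    [[0,0,0],[0,0,0]],
  ],
)

```text
time: 6.1
eef_pos: [0.6201, 0.2188, 0.0967]
tcp_rot: [0.519, 0.481, -0.516, 0.482]
contact_force: [0.5, 0.2, -1.0]
opening: 0.639
```

```bash
python3 -c "
from h import *
plan([0.619,0.2184,0.0625],-4,1)"
```

```text
t6.1 pos [0.6201 0.2188 0.0967] jaw -4.1 open 0.639 F [ 0.5  0.2 -1. ] q1 0.18 q6 0.26
[[0.68, -0.03, 0.01], [-0.1, -0.1, -0.3]],rows 1
```

Request:
drive_tool(
  series=[
    [[0.1,-0.02,0.01],[0,0,-0.2]],
    [[0.1,0,0],[0,0,0]],
    [[0.1,0,0],[0,0,0]],
    [[0,0,0],[0,0,0]],
  ],
)

```text
time: 6.5
eef_pos: [0.6187, 0.2183, 0.0799]
tcp_rot: [0.518, 0.482, -0.517, 0.481]
contact_force: [0.9, 0.7, -2.3]
opening: 0.634
```

```bash
python3 -c "
from h import *
plan([0.619,0.2184,0.0625],-4,1)
snap('wrist','w5.png')"
```

```text
t6.5 pos [0.6187 0.2183 0.0799] jaw -4.1 open 0.634 F [ 0.9  0.7 -2.3] q1 0.18 q6 0.25
[[0.35, 0.01, -0.0], [-0.1, -0.1, 0.0]],rows 1
```

View pics/w5.png

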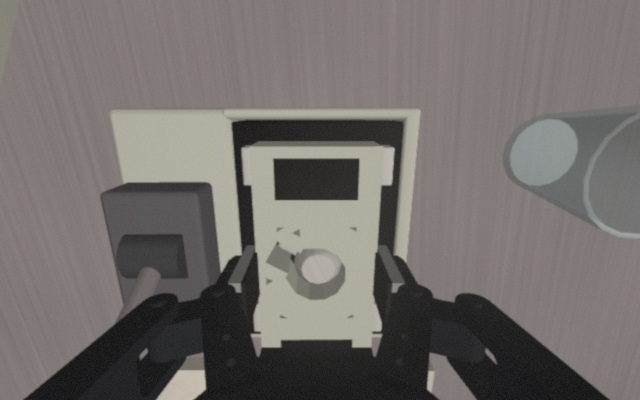

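Shaft is coming through the bore at (320,265), the key lines up with the keyway at (288,240), and the force is low. Continuing down.

Request:
drive_tool(
  series=[
    [[0.1,0,0],[0,0,0]],
    [[0.1,0,0],[0,0,0]],
    [[0.05,0,0],[0,0,0]],
    [[0,0,0],[0,0,0]],
  ],
)

```text
time: 6.95
eef_pos: [0.6193, 0.2184, 0.067]
tcp_rot: [0.518, 0.482, -0.517, 0.482]
contact_force: [0.1, 0.1, -1.7]
opening: 0.637
```

```bash
python3 -c "
from h import *
plan([0.619,0.2184,0.0625],-4,1)"
```

```text
t7.0 pos [0.6193 0.2184 0.067 ] jaw -4.1 open 0.637 F [ 0.1  0.1 -1.7] q1 0.18 q6 0.25
[[0.09, -0.01, 0.0], [-0.1, -0.1, -0.1]],rows 1
```

Request:
drive_tool(
  series=[
    [[0.06,0,0],[0,0,0]],
    [[0.04,0,0],[0,0,0]],
    [[0,0,0],[0,0,0]],
  ],
)

```text
time: 7.25
eef_pos: [0.6197, 0.2185, 0.0629]
tcp_rot: [0.518, 0.482, -0.517, 0.482]
contact_force: [0.1, -0.4, -0.9]
opening: 0.637
```

```bash
python3 -c "
from h import *
plan([0.619,0.2184,0.0615],-4,1)"
```

```text
t7.2 pos [0.6197 0.2185 0.0629] jaw -4.1 open 0.637 F [ 0.1 -0.4 -0.9] q1 0.18 q6 0.25
[[0.03, -0.01, 0.0], [-0.1, -0.1, -0.1]],rows 1
```

Request:
drive_tool(
  series=[
    [[0.03,0,0],[0,0,0]],
    [[0.02,0,0],[0,0,0]],
    [[0,0,0],[0,0,0]],
  ],
)

```text
time: 7.55
eef_pos: [0.6202, 0.2186, 0.0628]
tcp_rot: [0.519, 0.482, -0.517, 0.482]
contact_force: [-0.4, -0.0, -1.7]
opening: 0.639
```

Request:
drive_tool(
  series=[
    [[0,0,0],[0,0,0]],
    [[0,0,0],[0,0,0]],
    [[0,0,0],[0,0,0]],
    [[0,0,0],[0,0,0]],
    [[0,0,0],[0,0,0]],
  ],
  grip=1,
)

```text
time: 8.05
eef_pos: [0.6215, 0.2188, 0.0628]
tcp_rot: [0.52, 0.481, -0.515, 0.483]
contact_force: [0.3, -0.6, 0.0]
opening: 1.0
```

```bash
python3 -c "
from h import *
plan([0.619,0.2184,0.16],-4)
snap('wrist','w6.png')"
```

```text
t8.1 pos [0.6215 0.2188 0.0628] jaw -4.1 open 1.000 F [ 0.3 -0.6  0. ] q1 0.18 q6 0.25
[[-0.65, -0.01, 0.0], [-0.0, -0.2, -0.3]],[[-0.65, -0.02, 0.01], [-0.1, 0.0, -0.0]],[[-0.64, -0.01, 0.0], [-0.0, 0.0, -0.0]],rows 3
```

View pics/w6.png

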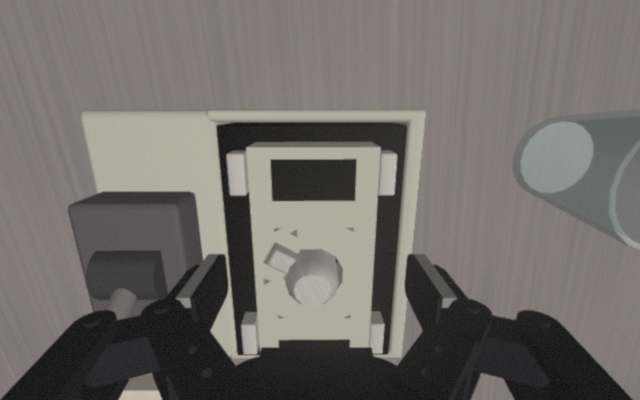

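Key shows flush in the keyway at (281,260), the bar sits between all four blocks, and the jaws are open. The head is home. Lifting clear, and triangulating the lever tip from the first images.

Request:
drive_tool(
  series=[
    [[-0.3,-0.02,0],[0,0,0]],
    [[-0.7,0,0],[0,0,0]],
    [[-0.8,0,0],[0,0,0]],
    [[-0.5,0,0],[0,0,0]],
    [[0,0,0],[0,0,0]],
  ],
)

```text
time: 8.6
eef_pos: [0.6192, 0.2186, 0.1842]
tcp_rot: [0.519, 0.481, -0.516, 0.482]
contact_force: [0.0, -0.0, 0.7]
opening: 0.999
```

```bash
cat >> h.py <<'E'
def tri(obs):
    A=[];b=[]
    for c,uv in obs:
        o=-c['R'].T@c['t']; d=c['R'].T@np.linalg.solve(c['camera_matrix'],np.array([uv[0],uv[1],1.])); d/=np.linalg.norm(d)
        M=np.eye(3)-np.outer(d,d); A.append(M); b.append(M@o)
    x=np.linalg.lstsq(np.vstack(A),np.hstack(b),rcond=None)[0]
    return x,[np.round(proj(c,x)-uv,1) for c,uv in obs]
E
python3 - <<'E'
from h import *
t0,w1,s0=load('top0.png'),load('w1.png'),load('scene0.png')
print(tri([(t0,(253.3,204.3)),(w1,(430.9,112.3)),(s0,(367.1,227.4))]))
snap('wrist','w7.png'); snap('scene','s1.png'); snap('top','top2.png')
plan([0.534,0.16,0.16],-4)
E
```

```text
(array([0.53214595, 0.19686647, 0.11546645]), [array([-0.5,  0.2]), array([0.6, 1.1]), array([-0.3,  0.1])])
t8.8 pos [0.6161 0.2179 0.1775] jaw -4.1 open 0.999 F [ 0.1  0.1 -0.3] q1 0.18 q6 0.26
[[0.12, -0.52, 0.42], [-0.0, 0.0, 0.3]],[[0.12, -0.52, 0.43], [-0.1, 0.0, 0.0]],[[0.11, -0.52, 0.42], [-0.0, 0.0, 0.0]],rows 3
```

View pics/w7.png

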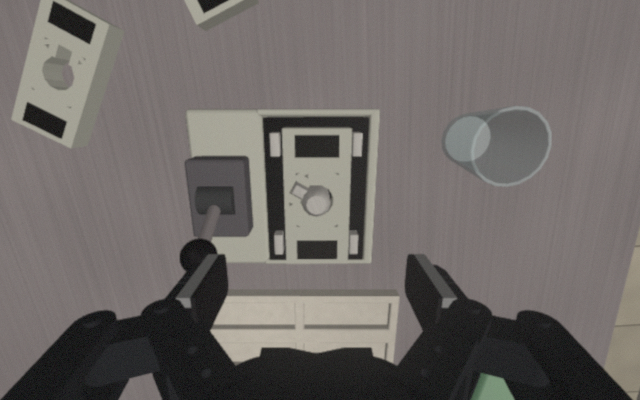

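```bash
python3 - <<'E'
from h import *
c=load('w7.png'); g=c['img'].astype(int).max(2)
from itertools import product
for z in (0.067,0.072):
    r=[]
    for box in ((292,132,342,160),(294,238,340,262)):
        x0,y0,x1,y1=box; m=np.zeros(g.shape,bool); m[y0:y1,x0:x1]=g[y0:y1,x0:x1]<70
        n,l,st,ce=cv2.connectedComponentsWithStats(m.astype(np.uint8)); i=1+np.argmax(st[1:,4]); r.append(rect(l==i,c,z)[0])
    print(z,[np.round(q[:5],1) for q in r],np.hypot(r[0][0]-r[1][0],r[0][1]-r[1][1]))
plan([0.5305,0.153,0.17],-4)
E
```

```text
0.067 [array([622.5, 264.4,  35. ,  16.1, 175.8]), array([616.1, 172.4,  34.1,  16.8, 175.7])] 92.14414228246721
0.072 [array([622.5, 265. ,  34.3,  15.8, 175.8]), array([616.2, 174.9,  33.5,  16.4, 175.7])] 90.2941495735297
t8.8 pos [0.6161 0.2179 0.1775] jaw -4.1 open 0.999 F [ 0.1  0.1 -0.3] q1 0.18 q6 0.26
[[0.05, -0.54, 0.47], [-0.0, 0.0, 0.3]],[[0.05, -0.54, 0.47], [-0.1, 0.0, 0.0]],[[0.05, -0.54, 0.48], [-0.0, 0.0, 0.0]],rows 3
```

Pad spacing matches a top height of 67 mm (92.1 against 92.05 mm), so the head is seated. Next the lever, with the fingers shut.

Request:
drive_tool(
  series=[
    [[0.05,-0.54,0.47],[0,0,0.3]],
    [[0.05,-0.54,0.47],[0,0,0]],
    [[0.05,-0.5,0.48],[0,0,0]],
    [[0,0,0],[0,0,0]],
    [[0,0,0],[0,0,0]],
  ],
  grip=-1,
)

```text
time: 9.25
eef_pos: [0.5223, 0.1502, 0.156]
tcp_rot: [-0.511, -0.487, 0.524, -0.477]
contact_force: [0.8, 0.7, 1.1]
opening: 0.137
```

```bash
python3 -c "
from h import *
snap('wrist','w8.png')
plan([0.5305,0.155,0.107],-4)"
```

```text
t9.3 pos [0.522  0.1503 0.1556] jaw -4.1 open 0.053 F [-0.3  0.3 -0.5] q1 0.09 q6 0.16
[[0.48, 0.09, -0.05], [-0.0, 0.3, 1.4]],[[0.49, 0.08, -0.06], [-0.1, -0.0, -0.0]],rows 2
```

View pics/w8.png

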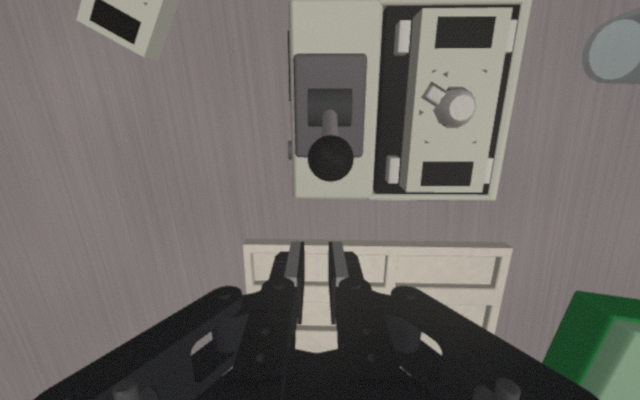

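Request:
drive_tool(
  series=[
    [[0.45,0.09,-0.03],[0,0.3,1.2]],
    [[0.4,0.05,0],[0,0,0]],
    [[0,0,0],[0,0,0]],
    [[0,0,0],[0,0,0]],
  ],
)

```text
time: 9.7
eef_pos: [0.5321, 0.1533, 0.1115]
tcp_rot: [0.517, 0.483, -0.517, 0.482]
contact_force: [-0.8, 0.4, 0.5]
opening: 0.001
```

```bash
python3 -c "
from h import *
plan([0.5345,0.2244+.005,0.107],-4)"
```

```text
t9.7 pos [0.5321 0.1533 0.1115] jaw -4.0 open 0.001 F [-0.8  0.4  0.5] q1 0.10 q6 0.16
[[0.05, -0.03, -0.76], [0.0, -0.1, 0.1]],[[0.04, -0.03, -0.76], [0.0, 0.0, -0.0]],rows 2
```

Request:
drive_tool(
  series=[
    [[0.08,-0.02,-0.25],[0,0,0]],
    [[0,-0.02,-0.25],[0,0,0]],
    [[0,-0.02,-0.25],[0,0,0]],
    [[0,-0.02,-0.25],[0,0,0]],
  ],
)

```text
time: 10.1
eef_pos: [0.5345, 0.2065, 0.111]
tcp_rot: [0.518, 0.481, -0.516, 0.483]
contact_force: [1.3, -1.3, 0.6]
opening: -0.002
```

Request:
drive_tool(
  series=[
    [[0,-0.02,-0.15],[0,0,0]],
    [[0,0,-0.15],[0,0,0]],
    [[0,0,-0.1],[0,0,0]],
    [[0,0,0],[0,0,0]],
  ],
)

```text
time: 10.5
eef_pos: [0.5346, 0.2291, 0.1112]
tcp_rot: [0.516, 0.481, -0.516, 0.486]
contact_force: [0.4, -5.2, 1.9]
opening: -0.003
```

```bash
python3 -c "
from h import *
snap('wrist','w9.png');snap('scene','s2.png')
plan([0.5345,0.2244+.005,0.107],-4)"
```

```text
t10.6 pos [0.5345 0.2291 0.1112] jaw -3.7 open -0.003 F [-0.3 -4.3  1.5] q1 0.23 q6 0.30
[[0.08, -0.0, -0.01], [0.3, 0.2, -0.3]],rows 1
```

View pics/w9.png

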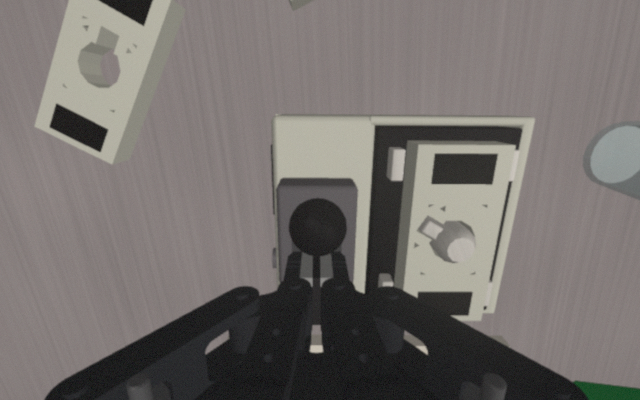

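Request:
drive_tool(
  series=[
    [[0,0,-0.08],[0,0,0]],
    [[0,0,-0.05],[0,0,0]],
    [[0,0,0],[0,0,0]],
  ],
)

```text
time: 10.9
eef_pos: [0.5346, 0.2286, 0.1114]
tcp_rot: [-0.51, -0.479, 0.52, -0.489]
contact_force: [0.2, 0.9, 0.6]
opening: -0.003
```

```bash
python3 -c "
from h import *
c=snap('wrist','w9b.png');g=(c['img'].max(2)<35).astype('uint8')
print(ray(c,(318,228),.1155))
plan([0.5345,0.2244+.005,0.107],-4)"
```

```text
[0.53602602 0.25226122 0.1155    ]
t10.9 pos [0.5347 0.229  0.1114] jaw -3.6 open -0.001 F [-0.1 -3.7  0.9] q1 0.24 q6 0.31
[[0.09, -0.0, -0.01], [0.4, 1.1, -0.1]],rows 1
```

Stalled at the stop: the tip is at y = 0.252, having travelled 55 mm. Backing off, rising over and coming down on the other side while the five seconds pass.

Request:
drive_tool(
  series=[
    [[0,0,0.3],[-0.4,-1,0]],
    [[-0.5,0,0.2],[0,0,0]],
    [[-0.8,0,0],[0,0,0]],
    [[-0.5,0,-0.5],[0,0,0]],
    [[0,0,-0.8],[0,0,0]],
  ],
)

```text
time: 11.45
eef_pos: [0.5356, 0.2691, 0.2003]
tcp_rot: [-0.505, -0.477, 0.525, -0.492]
contact_force: [0.8, -0.6, -0.3]
opening: 0.001
```

```bash
python3 -c "
from h import *
plan([0.5395,0.298,0.185],-4)
c=snap('wrist','w10.png')"
```

```text
t11.4 pos [0.5356 0.2691 0.2003] jaw -3.5 open 0.001 F [ 0.8 -0.6 -0.3] q1 0.31 q6 0.38
[[0.29, 0.04, -0.59], [0.5, 2.1, 0.2]],rows 1
```

View pics/w10.png

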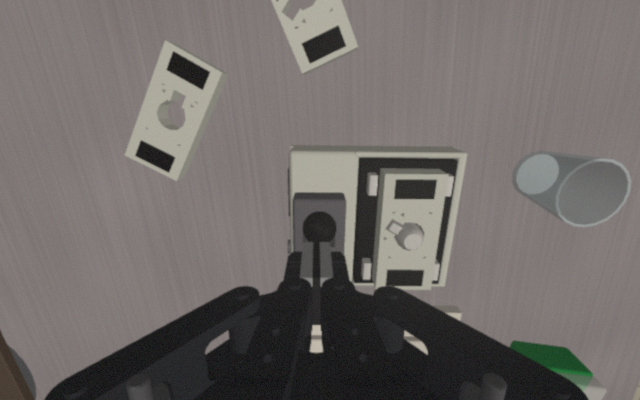

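```bash
python3 -c "
from h import *
c=load('w10.png'); print(ray(c,(319,226),.1155))
plan([0.539,0.30,0.19],-4)"
```

```text
[0.53557764 0.25479692 0.1155    ]
t11.5 pos [0.5345 0.2745 0.1987] jaw -3.3 open 0.000 F [-1.   1.8  0.7] q1 0.32 q6 0.39
[[0.16, 0.06, -0.52], [0.7, 1.8, 0.3]],rows 1
```

Request:
drive_tool(
  series=[
    [[0,0.04,-0.6],[0.5,2,0.2]],
    [[0.4,0,0],[0,0,0]],
    [[0,0,0],[0,0,0]],
    [[0,0,0],[0,0,0]],
  ],
)

```text
time: 11.9
eef_pos: [0.5379, 0.3079, 0.1784]
tcp_rot: [0.518, 0.486, -0.514, 0.482]
contact_force: [0.2, -0.5, 0.6]
opening: 0.0
```

```bash
python3 -c "
from h import *
c=snap('wrist','w11.png');snap('top','top3.png');snap('scene','s3.png')
plan([0.539,0.298,0.107],-4)"
```

```text
t12.1 pos [0.5379 0.3075 0.1783] jaw -3.7 open 0.006 F [ 1.2 -0.6  0.7] q1 0.35 q6 0.41
[[0.71, 0.02, 0.1], [0.1, -0.4, 0.0]],[[0.72, 0.02, 0.09], [0.2, 0.0, 0.0]],rows 2
```

View pics/w11.png

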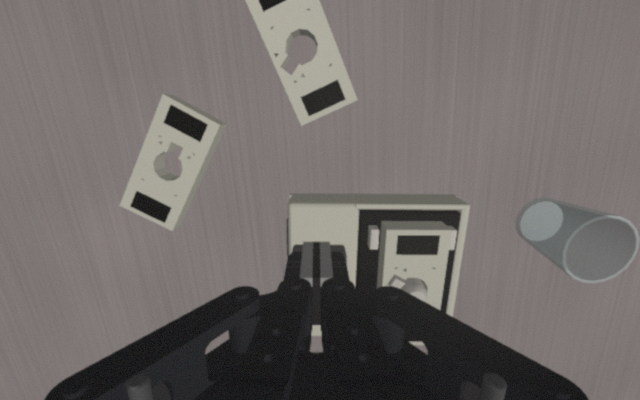

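View pics/s3.png

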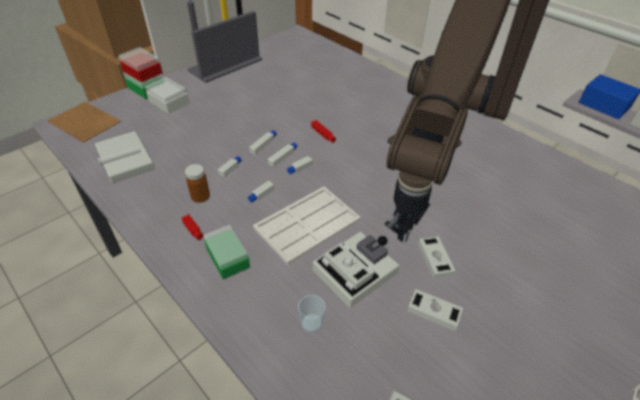

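Lever is over, ball at (382,240) in the scene view. I'll go down beside it and wait.

Request:
drive_tool(
  series=[
    [[0.6,0.02,0.03],[0.2,-0.4,0]],
    [[0.6,0.02,0.03],[0,0,0]],
    [[0.1,0,0],[0,0,0]],
    [[0,0,0],[0,0,0]],
    [[0,0,0],[0,0,0]],
  ],
)

```text
time: 12.55
eef_pos: [0.5434, 0.304, 0.1179]
tcp_rot: [0.52, 0.481, -0.514, 0.483]
contact_force: [-0.0, 0.9, 0.6]
opening: 0.004
```

Request:
drive_tool(
  series=[
    [[0,0,0],[0,0,0]],
    [[0,0,0],[0,0,0]],
    [[0,0,0],[0,0,0]],
    [[0,0,0],[0,0,0]],
    [[0,0,0],[0,0,0]],
  ],
)

```text
time: 13.05
eef_pos: [0.5461, 0.3051, 0.1236]
tcp_rot: [0.523, 0.48, -0.512, 0.484]
contact_force: [-0.8, -0.7, -0.4]
opening: -0.0
```

Request:
drive_tool(
  series=[
    [[0,0,0],[0,0,0]],
    [[0,0,0],[0,0,0]],
    [[0,0,0],[0,0,0]],
    [[0,0,0],[0,0,0]],
    [[0,0,0],[0,0,0]],
  ],
)

```text
time: 13.55
eef_pos: [0.5459, 0.3051, 0.1235]
tcp_rot: [0.523, 0.48, -0.512, 0.484]
contact_force: [0.0, -0.2, -0.5]
opening: 0.003
```

Request:
drive_tool(
  series=[
    [[0,0,0],[0,0,0]],
    [[0,0,0],[0,0,0]],
    [[0,0,0],[0,0,0]],
    [[0,0,0],[0,0,0]],
    [[0,0,0],[0,0,0]],
  ],
)

```text
time: 14.05
eef_pos: [0.5458, 0.3051, 0.1232]
tcp_rot: [0.523, 0.48, -0.512, 0.484]
contact_force: [-0.1, 0.2, 0.2]
opening: -0.003
```

Request:
drive_tool(
  series=[
    [[0,0,0],[0,0,0]],
    [[0,0,0],[0,0,0]],
    [[0,0,0],[0,0,0]],
    [[0,0,0],[0,0,0]],
    [[0,0,0],[0,0,0]],
  ],
)

```text
time: 14.55
eef_pos: [0.5458, 0.3051, 0.1233]
tcp_rot: [0.523, 0.48, -0.512, 0.484]
contact_force: [-0.3, -0.7, 0.7]
opening: 0.0
```

Request:
drive_tool(
  series=[
    [[0,0,0],[0,0,0]],
    [[0,0,0],[0,0,0]],
    [[0,0,0],[0,0,0]],
    [[0,0,0],[0,0,0]],
    [[0,0,0],[0,0,0]],
  ],
)

```text
time: 15.05
eef_pos: [0.5458, 0.3051, 0.1233]
tcp_rot: [0.523, 0.48, -0.512, 0.484]
contact_force: [0.4, -1.0, 0.1]
opening: -0.0
```

Request:
drive_tool(
  series=[
    [[0,0,0],[0,0,0]],
    [[0,0,0],[0,0,0]],
    [[0,0,0],[0,0,0]],
    [[0,0,0],[0,0,0]],
    [[0,0,0],[0,0,0]],
  ],
)

```text
time: 15.55
eef_pos: [0.5458, 0.305, 0.1233]
tcp_rot: [0.523, 0.48, -0.512, 0.484]
contact_force: [-0.4, 0.6, 0.4]
opening: -0.005
```

Request:
drive_tool(
  series=[
    [[0,0,0],[0,0,0]],
    [[0,0,0],[0,0,0]],
    [[0,0,0],[0,0,0]],
    [[0,0,0],[0,0,0]],
    [[0,0,0],[0,0,0]],
  ],
)

```text
time: 16.05
eef_pos: [0.5458, 0.3051, 0.1233]
tcp_rot: [0.523, 0.48, -0.512, 0.484]
contact_force: [0.5, 1.0, 0.6]
opening: 0.001
```

Request:
drive_tool(
  series=[
    [[0,0,0],[0,0,0]],
    [[0,0,0],[0,0,0]],
    [[0,0,0],[0,0,0]],
    [[0,0,0],[0,0,0]],
    [[0,0,0],[0,0,0]],
  ],
)

```text
time: 16.55
eef_pos: [0.5458, 0.3051, 0.1233]
tcp_rot: [0.523, 0.48, -0.512, 0.484]
contact_force: [-0.3, 1.0, -0.5]
opening: 0.004
```

Request:
drive_tool(
  series=[
    [[0,0,0],[0,0,0]],
    [[0,0,0],[0,0,0]],
    [[0,0,0],[0,0,0]],
    [[0,0,0],[0,0,0]],
    [[0,0,0],[0,0,0]],
  ],
)

```text
time: 17.05
eef_pos: [0.5458, 0.3051, 0.1233]
tcp_rot: [0.523, 0.48, -0.512, 0.484]
contact_force: [-0.1, -1.0, 0.3]
opening: -0.001
```

Request:
drive_tool(
  series=[
    [[0,0,0],[0,0,0]],
    [[0,0,0],[0,0,0]],
    [[0,0,0],[0,0,0]],
    [[0,0,0],[0,0,0]],
    [[0,0,0],[0,0,0]],
  ],
)

```text
time: 17.55
eef_pos: [0.5458, 0.3051, 0.1233]
tcp_rot: [0.523, 0.48, -0.512, 0.484]
contact_force: [-0.2, -0.3, -0.1]
opening: 0.002
```

```bash
python3 -c "
from h import *
plan([0.534,0.219,0.109],-4)"
```

```text
t17.6 pos [0.5458 0.3051 0.1233] jaw -4.0 open 0.002 F [-0.2 -0.3 -0.1] q1 0.35 q6 0.42
[[0.14, -0.06, 0.87], [-0.0, -0.4, -0.9]],[[0.14, -0.06, 0.87], [-0.0, -0.0, 0.0]],rows 2
```

Request:
drive_tool(
  series=[
    [[0.24,-0.18,0],[0,-0.4,-0.9]],
    [[0,0,0],[0,0,0]],
    [[0,0,0.25],[0,0,0]],
    [[0,-0.02,0.25],[0,0,0]],
    [[0,-0.02,0.25],[0,0,0]],
  ],
)

```text
time: 18.05
eef_pos: [0.5314, 0.2679, 0.1101]
tcp_rot: [0.517, 0.483, -0.517, 0.482]
contact_force: [0.8, 3.4, 2.9]
opening: -0.002
```

```bash
python3 -c "
from h import *
plan([0.534,0.219,0.109],-4)"
```

```text
t18.1 pos [0.5314 0.2679 0.1101] jaw -3.9 open -0.002 F [0.8 3.4 2.9] q1 0.30 q6 0.36
[[0.01, 0.06, 0.49], [0.0, -0.1, 0.0]],[[0.01, 0.06, 0.48], [0.1, 0.0, 0.0]],rows 2
```

Request:
drive_tool(
  series=[
    [[0,0.05,0.25],[0,0,0]],
    [[0,0.02,0.25],[0,0,0]],
    [[0,0.01,0.25],[0,0,0]],
    [[0,0,0.15],[0,0,0]],
    [[0,0,0.1],[0,0,0]],
  ],
)

```text
time: 18.55
eef_pos: [0.5324, 0.2181, 0.1112]
tcp_rot: [0.526, 0.484, -0.513, 0.475]
contact_force: [2.1, 32.9, -4.9]
opening: 0.0
```

Request:
drive_tool(
  series=[
    [[0,0,0.1],[0,0,0]],
    [[0,0,0.08],[0,0,0]],
    [[0,0,0.05],[0,0,0]],
    [[0,0,0],[0,0,0]],
  ],
)

```text
time: 18.95
eef_pos: [0.5325, 0.2196, 0.1115]
tcp_rot: [0.539, 0.489, -0.504, 0.466]
contact_force: [0.6, -1.1, 0.2]
opening: 0.001
```

```bash
python3 -c "
from h import *
c=snap('wrist','w12.png');snap('scene','s4.png')
plan([0.534,0.219,0.109],-4)"
```

```text
t19.1 pos [0.5325 0.2193 0.1115] jaw -5.1 open 0.001 F [0.1 4.4 0.3] q1 0.19 q6 0.25
[[0.05, 0.03, 0.01], [-1.1, -3.3, -0.5]],rows 1
```

View pics/w12.png

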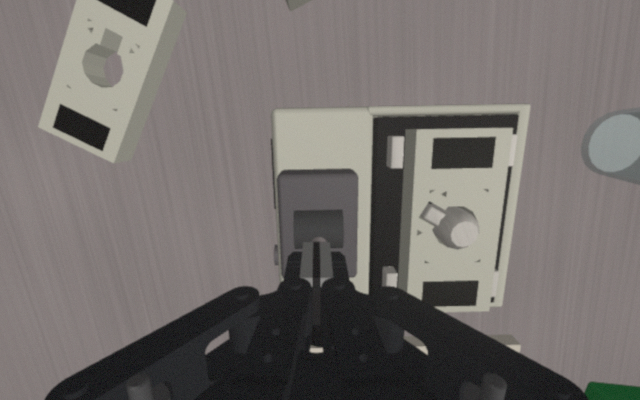

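Lever is back at its stop, with a brief 33 N at the end. I'll go gentler next time. Backing off, lifting, opening the jaws and looking for the tubes.

Request:
drive_tool(
  series=[
    [[0,0,-0.3],[0,-2,0]],
    [[-0.4,0,-0.2],[0,-1.3,0]],
    [[-0.8,0,0.2],[0,0,0]],
    [[-0.8,0,0.6],[0,0,0]],
    [[0,0,0.8],[0,0,0]],
  ],
)

```text
time: 19.55
eef_pos: [0.5254, 0.1609, 0.2134]
tcp_rot: [-0.517, -0.475, 0.524, -0.483]
contact_force: [1.2, -0.8, -0.3]
opening: -0.002
```

```bash
python3 - <<'E'
from h import *
plan([0.45,-0.1,0.22],-4)
c=snap('wrist','w13.png')
c=snap('top','top4.png'); im=c['img'].astype(int)
light=(im.min(2)>140); m=np.zeros_like(light); m[140:300,150:470]=light[140:300,150:470]
for r in rect(m,c,0.026,40): print(np.round(r[:5],1),np.round(r[5]))
blue=(im[:,:,2]>im[:,:,0]+40); m=np.zeros_like(blue); m[140:330,150:470]=blue[140:330,150:470]
for r in rect(m,c,0.02,5): print('blue',np.round(r[:5],1),np.round(r[5]))
s=snap('scene','s5.png'); cv2.imwrite('pics/s5z.png',cv2.resize(s['img'][200:320,300:460,::-1],None,fx=4,fy=4))
E
```

```text
t19.6 pos [0.5254 0.1609 0.2134] jaw -4.8 open -0.002 F [ 1.2 -0.8 -0.3] q1 0.12 q6 0.21
[[-0.01, -0.15, 0.76], [-0.1, 0.8, -0.1]],[[-0.02, -0.15, 0.76], [-0.1, 0.0, 0.0]],[[-0.02, -0.16, 0.76], [-0.1, 0.0, 0.0]],[[-0.02, -0.16, 0.76], [-0.2, 0.0, 0.0]],[[-0.02, -0.16, 0.76], [-0.1, 0.0, 0.0]],
[[-0.02, -0.16, 0.76], [-0.1, 0.0, 0.0]],[[-0.01, -0.16, 0.76], [-0.1, 0.0, 0.0]],rows 7
[ 410.2 -192.    66.3   23.4  175.6] [383. 253.]
[396.9 338.7 118.6  56.5  57.4] [207. 253.]
[ 432.  -275.2  101.9   23.5    8.2] [410. 247.]
[ 438.4 -372.2  100.9   23.4   13.6] [442. 246.]
[532.7 434.3 119.2  55.  110.5] [179. 208.]
[ 581.5 -180.4   66.3   23.3    4.3] [379. 197.]
[ 599.7 -342.8   66.3   23.5   13.1] [432. 193.]
[566.    7.4 262.1 168.  175.7] [318. 202.]
[ 751.9 -318.5   51.    36.    91.6] [423. 144.]
blue [ 368.1 -283.    21.5   18.    91.6] [413. 268.]
blue [ 376.9 -385.6   21.3   18.    91.6] [446. 266.]
blue [ 455.2 -195.    21.7   15.3   91.6] [383. 239.]
blue [ 554.1 -352.3   21.8   18.8   91.6] [434. 208.]
blue [ 626.7 -176.    21.9   15.9   91.6] [378. 184.]
```

View pics/w13.png

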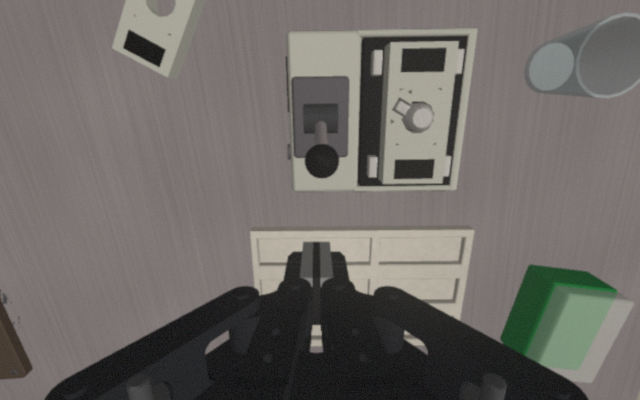

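View pics/s5z.png

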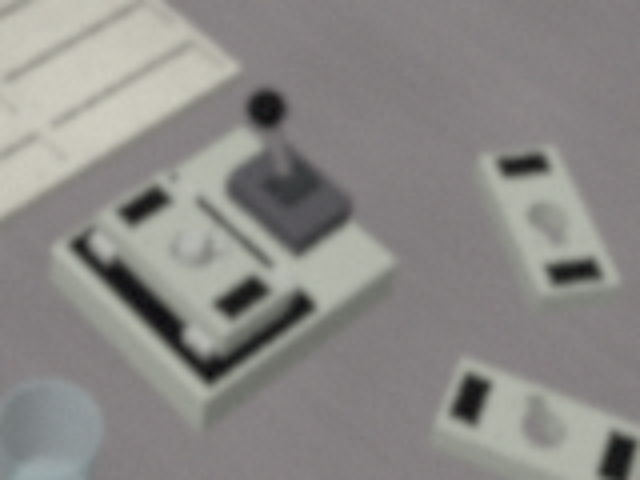

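Lever is back at its start and the head is still home. Tubes present, matching the description (white with blue caps):
- **Long:** L1 (411,250) and L2 (443,249).
- **Short:** S1 (383,250), S2 (379,195) and S3 (432,197).

The red ones at (385,124) and (412,315) are not meant. Next, the exact tray pose and a confirming crop.

```bash
python3 - <<'E'
from h import *
c=load('top4.png'); im=c['img'].astype(int)
light=(im.min(2)>140); m=np.zeros_like(light); m[150:250,285:355]=light[150:250,285:355]
r=rect(m,c,0.013,40); print([np.round(q[:5],1) for q in r])
r=r[0]; a=np.radians(r[4]-180); R=np.array([[np.cos(a),-np.sin(a)],[np.sin(a),np.cos(a)]])
for x in (-56.5,72.5):
    for y in (-56,0,56): print(x,y,np.round(np.array(r[:2])+R@[x,y],1))
cv2.imwrite('pics/z4.png',cv2.resize(c['img'][100:330,280:470,::-1],None,fx=2.6,fy=2.6,interpolation=cv2.INTER_CUBIC))
plan([0.4202,-0.277,0.16],-82)
E
```

```text
[array([568.5,   7.3, 264.3, 169.4, 175.7])]
-56.5 -56 [508.  -44.4]
-56.5 0 [512.2  11.5]
-56.5 56 [516.3  67.3]
72.5 -56 [636.6 -54. ]
72.5 0 [640.8   1.8]
72.5 56 [645.   57.7]
t19.7 pos [0.5224 0.1587 0.2075] jaw -5.1 open -0.002 F [-0.3  0.6 -1. ] q1 0.12 q6 0.21
[[0.1, -0.11, 0.8], [7.0, 1.0, 0.4]],[[0.09, -0.02, 0.81], [7.0, -0.0, 0.0]],[[0.09, 0.08, 0.81], [7.0, -0.0, 0.0]],[[0.08, 0.18, 0.79], [7.0, -0.0, 0.0]],[[0.09, 0.28, 0.77], [6.9, -0.0, 0.0]],
[[0.08, 0.37, 0.73], [7.0, -0.0, 0.0]],[[0.09, 0.45, 0.68], [7.0, -0.0, 0.0]],[[0.08, 0.53, 0.61], [7.0, -0.0, 0.0]],[[0.09, 0.61, 0.55], [7.0, -0.0, 0.0]],[[0.08, 0.67, 0.46], [7.0, 0.0, 0.0]],
rows 11
```

View pics/z4.png

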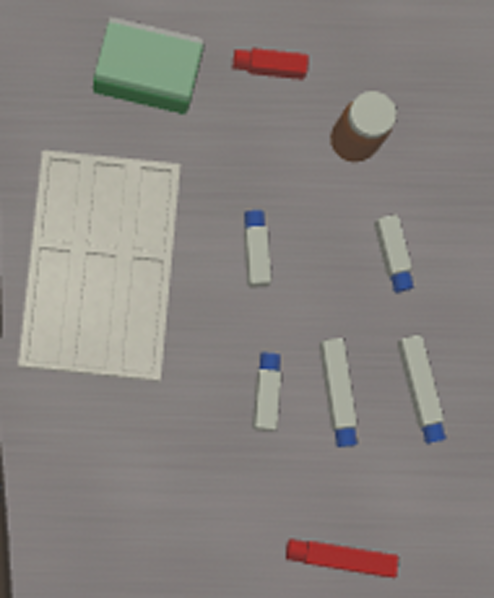

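Request:
drive_tool(
  series=[
    [[0.1,-0.11,0.6],[7,1,0.4]],
    [[0.09,-0.02,0.8],[7,0,0]],
    [[0.09,0.08,0.8],[7,0,0]],
    [[0.08,0.18,0.8],[7,0,0]],
    [[0.09,0.28,0.77],[7,0,0]],
  ],
  grip=1,
)

```text
time: 20.2
eef_pos: [0.4729, -0.0305, 0.1821]
tcp_rot: [-0.642, -0.294, 0.645, -0.293]
contact_force: [0.0, 0.2, 0.8]
opening: 0.844
```

Request:
drive_tool(
  series=[
    [[0.08,0.37,0.73],[7,0,0]],
    [[0.09,0.45,0.68],[7,0,0]],
    [[0.08,0.53,0.61],[7,0,0]],
    [[0.09,0.6,0.55],[7,0,0]],
    [[0.08,0.6,0.46],[7,0,0]],
  ],
)

```text
time: 20.7
eef_pos: [0.4149, -0.2301, 0.1569]
tcp_rot: [-0.698, -0.079, 0.707, -0.077]
contact_force: [0.7, -0.5, -0.2]
opening: 1.0
```

```bash
python3 -c "
from h import *
plan([0.4202,-0.277,0.13],-82)"
```

```text
t20.7 pos [ 0.4149 -0.2301  0.1569] jaw -77.3 open 1.000 F [ 0.7 -0.5 -0.2] q1 -0.72 q6 0.64
[[0.27, 0.47, 0.05], [2.4, 0.7, 0.2]],[[0.27, 0.47, 0.03], [2.3, 0.0, 0.0]],rows 2
```

Request:
drive_tool(
  series=[
    [[0.25,0.45,0.03],[2.4,0.7,0.2]],
    [[0.27,0.3,0],[2.3,0,0]],
    [[0,0,0],[0,0,0]],
    [[0,0,0],[0,0,0]],
  ],
)

```text
time: 21.1
eef_pos: [0.4176, -0.2715, 0.127]
tcp_rot: [-0.703, -0.047, 0.708, -0.044]
contact_force: [-0.1, 0.8, 0.4]
opening: 0.998
```

```bash
python3 - <<'E'
from h import *
plan([0.4202,-0.277,0.03],-82)
c=snap('wrist','w14.png'); im=c['img'].astype(int)
light=(im.min(2)>135)&(im.max(2)-im.min(2)<60); light[240:]=0
for r in rect(light,c,0.026,200): print('w',np.round(r[:5],1),np.round(r[5]))
blue=(im[:,:,2]>im[:,:,0]+40)
for r in rect(blue,c,0.02,50): print('blue',np.round(r[:5],1),np.round(r[5]))
E
```

```text
t21.1 pos [ 0.4176 -0.2715  0.127 ] jaw -82.6 open 0.998 F [-0.1  0.8  0.4] q1 -0.78 q6 0.66
[[0.65, 0.04, -0.02], [-0.2, 0.4, 0.2]],[[0.64, 0.04, -0.01], [-0.2, -0.0, 0.0]],[[0.65, 0.04, -0.01], [-0.2, -0.0, 0.0]],rows 3
w [ 409.8 -191.    67.2   22.1  174.8] [217. 198.]
w [ 442.9 -370.1   89.8   21.5   13.8] [446. 185.]
w [ 434.  -273.9   94.5   21.9    7.9] [323. 180.]
w [ 567.5 -349.1   21.4    5.2   97.3] [462.   3.]
w [486.  -55.4 104.5  48.2 175.2] [30. 90.]
blue [ 373.6 -385.4   21.7   18.   101. ] [442. 262.]
blue [ 365.7 -283.9   21.    19.4   97.5] [324. 258.]
blue [ 453.8 -196.3   22.4   22.3  174.9] [227. 144.]
blue [ 553.3 -350.4   23.6   20.9  104.5] [455.  31.]
```

View pics/w14.png

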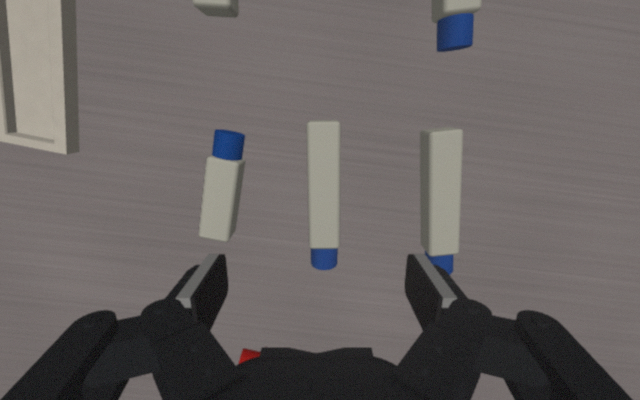

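Wrist view agrees with the top view, with L1 centred between the jaws at (323,190). Descending.

Request:
drive_tool(
  series=[
    [[0.6,0.05,-0.02],[-0.2,0.4,0.2]],
    [[0.6,0.04,-0.01],[-0.2,0,0]],
    [[0.5,0.03,0],[-0.2,0,0]],
    [[0.2,0,0],[0,0,0]],
    [[0,0,0],[0,0,0]],
  ],
)

```text
time: 21.65
eef_pos: [0.4234, -0.2743, 0.0336]
tcp_rot: [0.707, 0.051, -0.703, 0.055]
contact_force: [-0.3, -0.4, -0.1]
opening: 0.996
```

```bash
python3 -c "
from h import *
plan([0.4202,-0.277,0.022],-82,1)"
```

```text
t21.6 pos [ 0.4234 -0.2743  0.0336] jaw -81.4 open 0.996 F [-0.3 -0.4 -0.1] q1 -0.78 q6 0.64
[[0.23, 0.04, 0.07], [0.6, -0.3, -0.3]],rows 1
```

Request:
drive_tool(
  series=[
    [[0.23,0.04,0.06],[0.6,0,0]],
    [[0.03,0,0],[0,0,0]],
    [[0,0,0],[0,0,0]],
  ],
)

```text
time: 21.95
eef_pos: [0.4225, -0.2774, 0.0227]
tcp_rot: [0.708, 0.047, -0.702, 0.053]
contact_force: [-0.4, -0.5, -0.1]
opening: 1.001
```

```bash
python3 -c "
from h import *
plan([0.4202,-0.277,0.022],-82,1)"
```

```text
t21.9 pos [ 0.4225 -0.2774  0.0227] jaw -81.9 open 1.001 F [-0.4 -0.5 -0.1] q1 -0.78 q6 0.65
[[0.01, -0.02, 0.04], [0.1, -0.5, -0.5]],rows 1
```

Request:
drive_tool(
  series=[
    [[0,0,0],[0,0,0]],
    [[0,0,0],[0,0,0]],
    [[0,0,0],[0,0,0]],
    [[0,0,0],[0,0,0]],
    [[0,0,0],[0,0,0]],
  ],
  grip=-1,
  newtons=60,
)

```text
time: 22.45
eef_pos: [0.424, -0.2791, 0.0255]
tcp_rot: [0.71, 0.045, -0.701, 0.054]
contact_force: [-0.5, 0.0, -0.8]
opening: 0.287
```

Request:
drive_tool(
  series=[
    [[0,0,0],[0,0,0]],
    [[0,0,0],[0,0,0]],
    [[-0.4,0,0],[0,0,0]],
    [[-0.8,0,0],[0,0,0]],
    [[-0.8,0,0],[0,0,0]],
  ],
)

```text
time: 22.95
eef_pos: [0.4181, -0.2736, 0.1198]
tcp_rot: [-0.705, -0.05, 0.706, -0.049]
contact_force: [0.8, -0.0, -1.7]
opening: 0.285
```

```bash
python3 -c "
from h import *
snap('wrist','w15.png')
plan([0.515,0.067,0.12],-94.3)"
```

```text
t23.0 pos [ 0.4214 -0.2766  0.1272] jaw -81.9 open 0.285 F [ 3.6 -1.1  2.4] q1 -0.78 q6 0.65
[[0.01, -0.82, -0.35], [1.5, -0.4, -0.5]],[[0.02, -0.83, -0.33], [1.6, -0.0, 0.0]],[[0.02, -0.83, -0.31], [1.5, -0.0, 0.0]],[[0.02, -0.84, -0.29], [1.6, -0.0, 0.0]],[[0.02, -0.85, -0.26], [1.5, -0.0, 0.0]],
[[0.02, -0.86, -0.24], [1.6, -0.0, 0.0]],[[0.02, -0.86, -0.21], [1.5, -0.0, 0.0]],[[0.02, -0.87, -0.2], [1.6, -0.0, 0.0]],rows 8
```

View pics/w15.png

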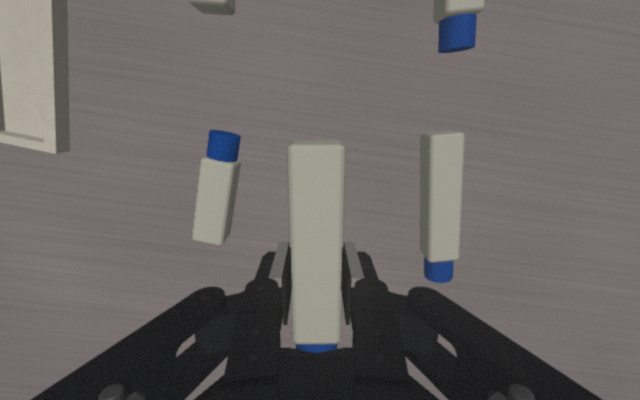

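L1 is held, opening 0.285. Carrying it to the long pocket on the mixer side, centre (0.516, 0.067).

Request:
drive_tool(
  series=[
    [[0,-0.5,-0.25],[1.5,0,0]],
    [[0,-0.8,-0.3],[1.6,0,0]],
    [[0,-0.85,-0.32],[1.5,0,0]],
    [[0,-0.85,-0.3],[1.6,0,0]],
    [[0,-0.85,-0.28],[1.6,0,0]],
  ],
)

```text
time: 23.5
eef_pos: [0.482, -0.0798, 0.1299]
tcp_rot: [0.713, -0.01, -0.701, 0.001]
contact_force: [0.9, -1.1, -1.3]
opening: 0.285
```

Request:
drive_tool(
  series=[
    [[0,-0.85,-0.25],[1.6,0,0]],
    [[0,-0.85,-0.22],[1.5,0,0]],
    [[0,-0.6,-0.2],[1.5,0,0]],
    [[0,-0.2,-0.1],[0,0,0]],
    [[0,0,0],[0,0,0]],
  ],
)

```text
time: 24.0
eef_pos: [0.526, 0.0534, 0.1268]
tcp_rot: [0.713, -0.036, -0.7, -0.026]
contact_force: [-0.6, -0.4, -1.6]
opening: 0.283
```

```bash
python3 -c "
from h import *
plan([0.5195,0.067,0.06],-94.3)"
```

```text
t24.0 pos [0.526  0.0534 0.1268] jaw -95.1 open 0.283 F [-0.6 -0.4 -1.6] q1 -0.08 q6 1.58
[[0.66, -0.14, 0.09], [-0.4, -1.0, -0.8]],[[0.67, -0.13, 0.08], [-0.4, -0.0, 0.0]],rows 2
```

Request:
drive_tool(
  series=[
    [[0.4,-0.15,0.06],[-0.4,-1,-0.8]],
    [[0.5,-0.1,0.05],[-0.4,0,0]],
    [[0.3,0,0],[0,0,0]],
    [[0,0,0],[0,0,0]],
    [[0,0,0],[0,0,0]],
  ],
)

```text
time: 24.5
eef_pos: [0.5213, 0.0605, 0.0648]
tcp_rot: [-0.706, 0.028, 0.707, 0.026]
contact_force: [-0.5, -0.0, -0.6]
opening: 0.286
```

```bash
python3 - <<'E'
from h import *
plan([0.5195,0.067,0.045],-94.3,1)
c=snap('wrist','w16.png'); s=ctrl.get_state(); im=c['img'].astype(int)
E
```

```text
t24.5 pos [0.5213 0.0605 0.0648] jaw -94.4 open 0.286 F [-0.5 -0.  -0.6] q1 -0.08 q6 1.57
[[0.4, -0.13, 0.05], [-0.1, 0.0, -0.1]],rows 1
```

View pics/w16.png

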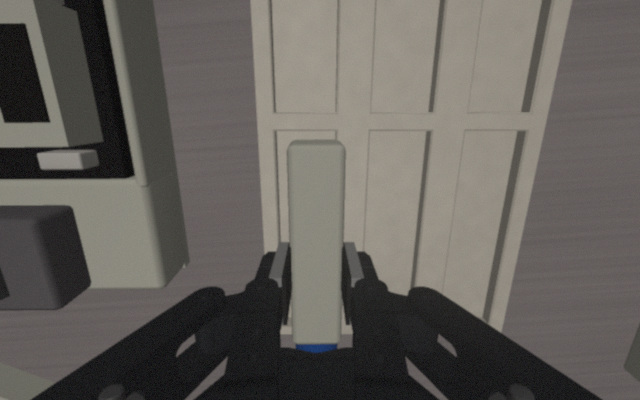

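```bash
python3 - <<'E'
from h import *
c=load('w16.png')
for z in (.0655,.0525): print(ray(c,(317,146),z), ray(c,(337,132),.014),ray(c,(273,130),.014))
E
```

```text
[0.57918498 0.05628585 0.0655    ] [0.58025037 0.04419846 0.014     ] [0.58429005 0.08146901 0.014     ]
[0.57763541 0.05634269 0.0525    ] [0.58025037 0.04419846 0.014     ] [0.58429005 0.08146901 0.014     ]
```

Request:
drive_tool(
  series=[
    [[0.1,-0.13,0.01],[0,0,0]],
    [[0.2,0,0],[0,0,0]],
    [[0,0,0],[0,0,0]],
    [[0,0,0],[0,0,0]],
  ],
)

```text
time: 24.95
eef_pos: [0.5232, 0.0664, 0.0514]
tcp_rot: [0.708, -0.028, -0.705, -0.027]
contact_force: [-0.4, -0.1, -0.6]
opening: 0.284
```

```bash
python3 - <<'E'
from h import *
plan([0.5203,0.067,0.031],-94.3,1)
E
```

```text
t24.9 pos [0.5232 0.0664 0.0514] jaw -94.4 open 0.284 F [-0.4 -0.1 -0.6] q1 -0.07 q6 1.58
[[0.41, -0.01, 0.06], [-0.1, -0.3, -0.1]],rows 1
```

Request:
drive_tool(
  series=[
    [[0.15,-0.01,0.06],[0,-0.3,0]],
    [[0.15,0,0],[0,0,0]],
    [[0.1,0,0],[0,0,0]],
    [[0,0,0],[0,0,0]],
  ],
)

```text
time: 25.35
eef_pos: [0.5208, 0.0673, 0.0305]
tcp_rot: [0.707, -0.028, -0.706, -0.026]
contact_force: [-0.4, 0.3, 1.5]
opening: 0.283
```

```bash
python3 - <<'E'
from h import *
plan([0.5203,0.067,0.031],-94.3,1)
snap('wrist','w17.png')
E
```

```text
t25.4 pos [0.5208 0.0673 0.0305] jaw -94.4 open 0.283 F [-0.4  0.3  1.5] q1 -0.06 q6 1.59
[[-0.01, 0.01, 0.01], [-0.1, -0.1, -0.1]],rows 1
```

View pics/w17.png

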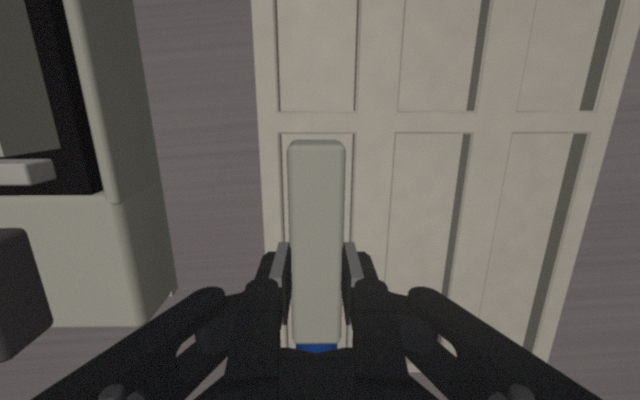

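Tube is on the pocket floor, with force up about 2 N. Opening part-way and lifting.

Request:
drive_tool(
  series=[
    [[0,0,0],[0,0,0]],
    [[0,0,0],[0,0,0]],
    [[0,0,0],[0,0,0]],
  ],
  grip=0.1,
)

```text
time: 25.7
eef_pos: [0.5212, 0.0672, 0.031]
tcp_rot: [0.707, -0.028, -0.706, -0.027]
contact_force: [0.5, -0.3, 0.2]
opening: 0.549
```

Request:
drive_tool(
  series=[
    [[-0.4,0,0],[0,0,0]],
    [[-0.7,0,0],[0,0,0]],
    [[-0.7,0,0],[0,0,0]],
    [[-0.4,0,0],[0,0,0]],
  ],
)

```text
time: 26.1
eef_pos: [0.5178, 0.0675, 0.1403]
tcp_rot: [-0.703, 0.028, 0.71, 0.027]
contact_force: [0.1, 0.1, 1.2]
opening: 0.552
```

```bash
python3 - <<'E'
from h import *
snap('wrist','w18.png')
c=snap('top','top5.png'); im=c['img'].astype(int)
light=(im.min(2)>140); m=np.zeros_like(light); m[170:300,360:470]=light[170:300,360:470]
for r in rect(m,c,0.026,40): print(np.round(r[:5],1),np.round(r[5]))
plan([0.4267,-0.375,0.13],-76.4)
E
```

```text
[ 410.2 -192.    66.3   23.4  175.6] [383. 253.]
[ 438.4 -372.3  102.2   23.7   13.7] [442. 246.]
[ 581.5 -180.4   66.3   23.3    4.3] [379. 197.]
[ 599.7 -342.8   66.3   23.5   13.1] [432. 193.]
t26.2 pos [0.5193 0.0674 0.1414] jaw -94.4 open 0.553 F [ 0.3 -0.1  0.5] q1 -0.06 q6 1.59
[[0.02, 0.81, 0.11], [-1.6, 0.2, -0.1]],[[0.02, 0.81, 0.13], [-1.7, 0.0, -0.0]],[[0.02, 0.81, 0.15], [-1.6, 0.0, -0.0]],[[0.02, 0.8, 0.17], [-1.7, 0.0, -0.0]],[[0.02, 0.8, 0.2], [-1.6, 0.0, -0.0]],
[[0.02, 0.79, 0.22], [-1.6, 0.0, -0.0]],[[0.02, 0.79, 0.24], [-1.7, 0.0, -0.0]],[[0.02, 0.78, 0.27], [-1.6, 0.1, -0.0]],[[0.02, 0.77, 0.29], [-1.7, -0.0, -0.0]],[[0.03, 0.76, 0.31], [-1.6, -0.0, -0.0]],
rows 11
```

View pics/w18.png

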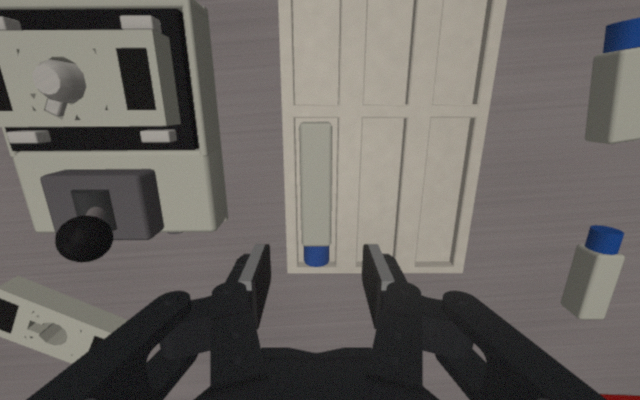

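L1 lies flat in its pocket at (316,190). Now L2.

Request:
drive_tool(
  series=[
    [[0,0.6,0.1],[-1.6,0,0]],
    [[0,0.81,0.13],[-1.7,0,0]],
    [[0,0.81,0.15],[-1.6,0,0]],
    [[0,0.8,0.17],[-1.7,0,0]],
    [[0,0.8,0.2],[-1.6,0,0]],
  ],
  grip=1,
)

```text
time: 26.7
eef_pos: [0.4763, -0.1239, 0.1368]
tcp_rot: [-0.704, -0.029, 0.709, -0.028]
contact_force: [0.6, 0.3, 1.2]
opening: 0.997
```

Request:
drive_tool(
  series=[
    [[0,0.8,0.22],[-1.6,0,0]],
    [[0,0.8,0.24],[-1.7,0,0]],
    [[0,0.78,0.27],[-1.6,0,0]],
    [[0,0.77,0.29],[-1.7,0,0]],
    [[0,0.7,0.3],[-1.6,0,0]],
  ],
)

```text
time: 27.2
eef_pos: [0.4313, -0.3296, 0.1285]
tcp_rot: [-0.697, -0.085, 0.708, -0.078]
contact_force: [0.0, 0.5, -0.2]
opening: 1.002
```

```bash
python3 - <<'E'
from h import *
plan([0.4267,-0.375,0.1],-76.4)
E
```

```text
t27.2 pos [ 0.4313 -0.3296  0.1285] jaw -76.8 open 1.002 F [ 0.   0.5 -0.2] q1 -0.84 q6 0.51
[[0.28, 0.43, 0.14], [-0.2, 0.8, 0.7]],[[0.29, 0.44, 0.15], [-0.2, -0.0, -0.0]],rows 2
```

Request:
drive_tool(
  series=[
    [[0.2,0.4,0.1],[0,0.8,0.7]],
    [[0.3,0.3,0.1],[0,0,0]],
    [[0.1,0,0],[0,0,0]],
    [[0,0,0],[0,0,0]],
    [[0,0,0],[0,0,0]],
  ],
)

```text
time: 27.7
eef_pos: [0.4251, -0.3695, 0.0911]
tcp_rot: [-0.701, -0.081, 0.704, -0.077]
contact_force: [0.2, -0.3, 0.2]
opening: 1.001
```

```bash
python3 - <<'E'
from h import *
plan([0.4267,-0.375,0.022],-76.4)
c=snap('wrist','w19.png'); im=c['img'].astype(int)
light=(im.min(2)>135)&(im.max(2)-im.min(2)<60)
for r in rect(light,c,0.026,200): print('w',np.round(r[:5],1),np.round(r[5]))
blue=(im[:,:,2]>im[:,:,0]+40)
for r in rect(blue,c,0.02,50): print('blue',np.round(r[:5],1),np.round(r[5]))
E
```

```text
t27.7 pos [ 0.4251 -0.3695  0.0911] jaw -77.2 open 1.001 F [ 0.2 -0.3  0.2] q1 -0.90 q6 0.45
[[0.69, 0.06, -0.01], [-0.4, 0.2, 0.3]],[[0.69, 0.06, 0.0], [-0.4, -0.0, 0.0]],rows 2
w [ 410.  -191.4   67.5   22.5  174.5] [ 54. 182.]
w [ 437.3 -371.5  101.4   22.2   13.5] [325. 198.]
blue [ 372.5 -386.9   21.4   20.   102.9] [325. 283.]
blue [ 454.2 -199.4   28.2   23.2   90.2] [ 71. 119.]
blue [ 549.6 -353.3   22.5   16.5  102.6] [337.  17.]
```

View pics/w19.png

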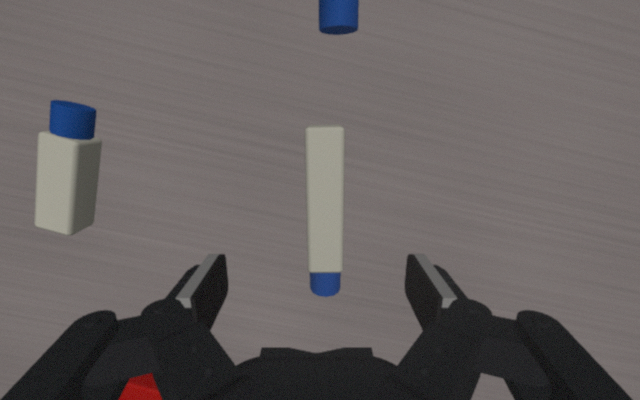

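L2 is centred between the jaws at (325,205), so descending.

Request:
drive_tool(
  series=[
    [[0.5,0.06,0],[-0.4,0.2,0.3]],
    [[0.5,0.05,0],[-0.4,0,0]],
    [[0.3,0.02,0],[0,0,0]],
    [[0,0,0],[0,0,0]],
    [[0,0,0],[0,0,0]],
  ],
)

```text
time: 28.25
eef_pos: [0.4302, -0.3738, 0.0284]
tcp_rot: [0.704, 0.084, -0.7, 0.087]
contact_force: [-0.2, -1.0, -0.4]
opening: 1.001
```

```bash
python3 - <<'E'
from h import *
plan([0.4262,-0.3746,0.022],-76.4,1)
E
```

```text
t28.2 pos [ 0.4302 -0.3738  0.0284] jaw -76.1 open 1.001 F [-0.2 -1.  -0.4] q1 -0.89 q6 0.43
[[0.13, -0.0, 0.08], [0.3, -0.2, -0.3]],rows 1
```

Request:
drive_tool(
  series=[
    [[0.15,0,0.07],[0.3,0,0]],
    [[0.03,0,0.02],[0,0,0]],
    [[0,0,0],[0,0,0]],
  ],
)

```text
time: 28.55
eef_pos: [0.4268, -0.3759, 0.0215]
tcp_rot: [0.705, 0.081, -0.7, 0.087]
contact_force: [-0.6, 0.1, -0.1]
opening: 0.999
```

Request:
drive_tool(
  series=[
    [[0,0,0],[0,0,0]],
    [[0,0,0],[0,0,0]],
    [[0,0,0],[0,0,0]],
    [[0,0,0],[0,0,0]],
    [[0,0,0],[0,0,0]],
  ],
  grip=-1,
)

```text
time: 29.05
eef_pos: [0.4276, -0.3772, 0.0235]
tcp_rot: [0.705, 0.08, -0.699, 0.088]
contact_force: [-0.8, 0.3, -1.1]
opening: 0.283
```

Request:
drive_tool(
  series=[
    [[0,0,0],[0,0,0]],
  ],
)

```text
time: 29.15
eef_pos: [0.4276, -0.3771, 0.0234]
tcp_rot: [0.705, 0.08, -0.699, 0.088]
contact_force: [-0.9, 0.1, -0.5]
opening: 0.287
```

```bash
python3 - <<'E'
from h import *
plan([0.4262,-0.3746,0.022],-76.4,1)
E
```

```text
t29.1 pos [ 0.4276 -0.3771  0.0234] jaw -76.4 open 0.287 F [-0.9  0.1 -0.5] q1 -0.90 q6 0.43
[[0.03, -0.06, 0.02], [0.0, -0.4, -0.7]],rows 1
```

Request:
drive_tool(
  series=[
    [[-0.4,0,0],[0,0,0]],
    [[-0.8,0,0],[0,0,0]],
    [[-0.8,0,0],[0,0,0]],
    [[0,0,0],[0,0,0]],
  ],
)

```text
time: 29.55
eef_pos: [0.4251, -0.3743, 0.1232]
tcp_rot: [0.704, 0.082, -0.7, 0.086]
contact_force: [0.1, -0.9, -0.2]
opening: 0.285
```

```bash
python3 - <<'E'
from h import *
snap('wrist','w20.png')
plan([0.516,0.0115,0.13],-94.3)
E
```

```text
t29.6 pos [ 0.4239 -0.3728  0.1202] jaw -76.4 open 0.282 F [ 0.5  0.4 -1.1] q1 -0.90 q6 0.43
[[-0.02, -0.78, -0.4], [2.0, -0.1, -0.0]],[[-0.02, -0.8, -0.37], [2.0, -0.0, -0.0]],[[-0.02, -0.81, -0.34], [2.0, -0.0, -0.0]],[[-0.02, -0.82, -0.32], [2.0, -0.0, -0.0]],[[-0.02, -0.83, -0.29], [1.9, -0.0, -0.0]],
[[-0.03, -0.84, -0.26], [2.0, -0.0, -0.0]],[[-0.02, -0.85, -0.23], [2.0, -0.0, -0.0]],[[-0.03, -0.85, -0.2], [2.0, -0.0, -0.0]],[[-0.02, -0.86, -0.17], [2.0, -0.0, -0.0]],rows 9
```

View pics/w20.png

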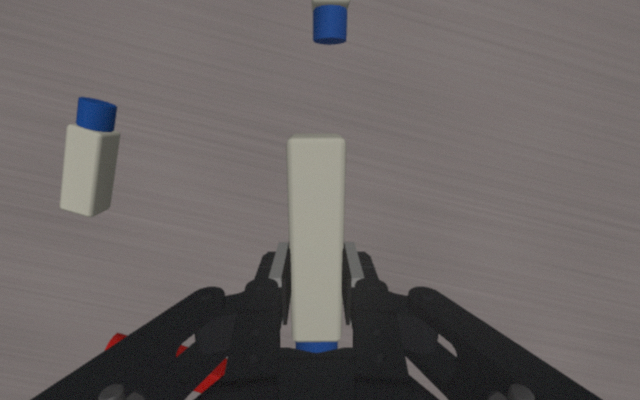

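Request:
drive_tool(
  series=[
    [[0,-0.5,-0.25],[2,0,0]],
    [[0,-0.8,-0.37],[2,0,0]],
    [[0,-0.82,-0.35],[2,0,0]],
    [[0,-0.82,-0.32],[2,0,0]],
    [[0,-0.83,-0.3],[2,0,0]],
  ],
)

```text
time: 30.1
eef_pos: [0.4694, -0.1704, 0.1126]
tcp_rot: [-0.705, -0.018, 0.709, -0.014]
contact_force: [0.8, -0.3, -1.8]
opening: 0.283
```

Request:
drive_tool(
  series=[
    [[0,-0.84,-0.27],[2,0,0]],
    [[0,-0.85,-0.24],[2,0,0]],
    [[0,-0.85,-0.2],[2,0,0]],
    [[0,-0.6,-0.15],[2,0,0]],
    [[0,-0.2,0],[0,0,0]],
  ],
)

```text
time: 30.6
eef_pos: [0.5084, 0.0088, 0.1031]
tcp_rot: [-0.698, 0.031, 0.714, 0.038]
contact_force: [-0.4, -0.8, -1.2]
opening: 0.284
```

```bash
python3 - <<'E'
from h import *
plan([0.513,0.0115,0.06],-94.3)
E
```

```text
t30.6 pos [0.5084 0.0088 0.1031] jaw -95.6 open 0.284 F [-0.4 -0.8 -1.2] q1 -0.19 q6 1.48
[[0.86, -0.06, -0.11], [-1.3, 1.3, 0.5]],rows 1
```

Request:
drive_tool(
  series=[
    [[0.3,0,-0.1],[-1.2,1.3,0.5]],
    [[0.4,0,0],[0,0,0]],
    [[0.1,0,0],[0,0,0]],
    [[0,0,0],[0,0,0]],
    [[0,0,0],[0,0,0]],
  ],
)

```text
time: 31.1
eef_pos: [0.5086, 0.0092, 0.0565]
tcp_rot: [-0.703, 0.025, 0.711, 0.025]
contact_force: [0.1, -0.1, -0.1]
opening: 0.285
```

```bash
python3 - <<'E'
from h import *
plan([0.513,0.0115,0.0285],-94.3,1)
c=snap('wrist','w21.png')
print('tube end',ray(c,(317,139),ctrl.get_state()['eef_pos'][2]+.0025))
E
```

```text
t31.1 pos [0.5086 0.0092 0.0565] jaw -94.0 open 0.285 F [ 0.1 -0.1 -0.1] q1 -0.18 q6 1.46
[[0.56, -0.05, -0.09], [0.3, 0.6, -0.0]],rows 1
tube end [0.56972109 0.00518817 0.05921332]
```

View pics/w21.png

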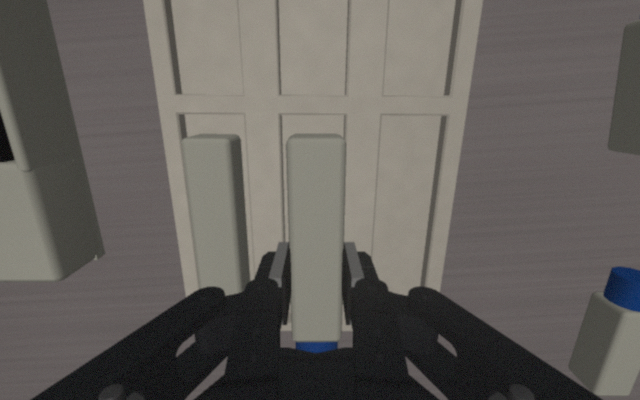

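Request:
drive_tool(
  series=[
    [[0.1,-0.04,-0.1],[0.3,0.6,0]],
    [[0.15,0,0],[0,0,0]],
    [[0.1,0,0],[0,0,0]],
    [[0,0,0],[0,0,0]],
    [[0,0,0],[0,0,0]],
  ],
)

```text
time: 31.65
eef_pos: [0.5161, 0.0099, 0.0398]
tcp_rot: [0.708, -0.028, -0.705, -0.027]
contact_force: [0.8, -0.1, 0.1]
opening: 0.289
```

```bash
python3 - <<'E'
from h import *
plan([0.5134,0.0115,0.0285],-94.3,1)
E
```

```text
t31.6 pos [0.5161 0.0099 0.0398] jaw -94.4 open 0.289 F [ 0.8 -0.1  0.1] q1 -0.18 q6 1.47
[[0.23, -0.03, 0.06], [-0.1, -0.3, -0.1]],rows 1
```

Request:
drive_tool(
  series=[
    [[0.12,-0.03,0.06],[0,-0.3,0]],
    [[0.1,0,0],[0,0,0]],
    [[0,0,0],[0,0,0]],
    [[0,0,0],[0,0,0]],
  ],
)

```text
time: 32.05
eef_pos: [0.5136, 0.0117, 0.0284]
tcp_rot: [0.707, -0.028, -0.706, -0.027]
contact_force: [-1.2, -0.4, 1.5]
opening: 0.283
```

```bash
python3 - <<'E'
from h import *
plan([0.5134,0.0115,0.0285],-94.3,1)
E
```

```text
t32.0 pos [0.5136 0.0117 0.0284] jaw -94.4 open 0.283 F [-1.2 -0.4  1.5] q1 -0.17 q6 1.47
[[-0.0, 0.0, 0.0], [-0.1, -0.1, -0.1]],rows 1
```

Request:
drive_tool(
  series=[
    [[0,0,0],[0,0,0]],
    [[0,0,0],[0,0,0]],
    [[0,0,0],[0,0,0]],
  ],
  grip=0,
)

```text
time: 32.35
eef_pos: [0.5138, 0.0117, 0.0287]
tcp_rot: [0.707, -0.028, -0.706, -0.027]
contact_force: [-0.0, -0.1, 0.7]
opening: 0.497
```

Request:
drive_tool(
  series=[
    [[-0.4,0,0],[0,0,0]],
    [[-0.7,0,0],[0,0,0]],
    [[-0.7,0,0],[0,0,0]],
    [[-0.4,0,0],[0,0,0]],
  ],
)

```text
time: 32.75
eef_pos: [0.5104, 0.0123, 0.138]
tcp_rot: [-0.703, 0.027, 0.71, 0.027]
contact_force: [0.8, 0.5, 0.8]
opening: 0.5
```

```bash
python3 - <<'E'
from h import *
snap('wrist','w22.png')
c=snap('top','top6.png'); im=c['img'].astype(int)
light=(im.min(2)>140); m=np.zeros_like(light); m[170:300,360:470]=light[170:300,360:470]
for r in rect(m,c,0.026,40): print(np.round(r[:5],1),np.round(r[5]))
plan([0.5935,-0.1796,0.1],-85.7)
E
```

```text
[ 410.2 -192.    66.3   23.4  175.6] [383. 253.]
[ 581.5 -180.4   66.3   23.3    4.3] [379. 197.]
[ 600.  -342.7   66.9   23.5   13.1] [432. 193.]
t32.9 pos [0.5119 0.012  0.1391] jaw -94.4 open 0.493 F [ 0.6  0.4 -0.6] q1 -0.17 q6 1.47
[[0.15, 0.74, -0.39], [-1.7, 0.3, -0.0]],[[0.16, 0.75, -0.36], [-1.8, -0.0, -0.0]],[[0.16, 0.76, -0.34], [-1.7, -0.0, -0.0]],[[0.16, 0.77, -0.31], [-1.8, -0.0, -0.0]],[[0.15, 0.78, -0.29], [-1.7, -0.0, -0.0]],
rows 5
```

View pics/w22.png

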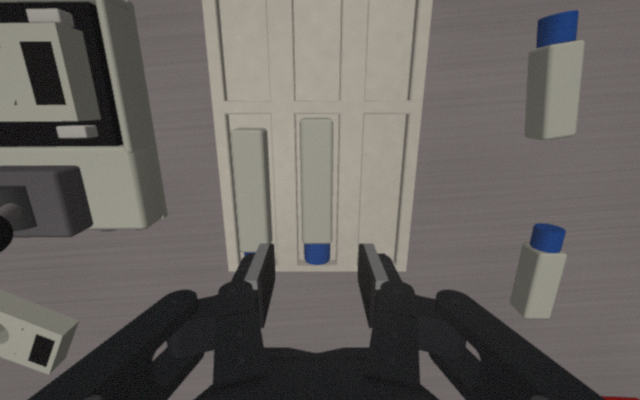

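```bash
python3 - <<'E'
from h import *
for fn,pts in (('w22.png',[(250,129),(316,119),(286,112),(350,112),(228,115)]),('w18.png',[(316,123),(316,117)])):
    c=load(fn)
    for p in pts: print(fn,p,ray(c,p,.031)[:2].round(4),ray(c,p,.014)[:2].round(4))
c=load('w22.png'); cv2.imwrite('pics/w22z.png',cv2.resize(c['img'][80:290,190:440,::-1],None,fx=2.8,fy=2.8,interpolation=cv2.INTER_CUBIC))
E
```

```text
w22.png (250, 129) [0.5714 0.0588] [0.5704 0.0625]
w22.png (316, 119) [0.5748 0.008 ] [0.5741 0.008 ]
w22.png (286, 112) [0.5816 0.03  ] [0.5814 0.0317]
w22.png (350, 112) [ 0.5779 -0.0179] [ 0.5774 -0.0197]
w22.png (228, 115) [0.5829 0.0738] [0.5827 0.0786]
w18.png (316, 123) [0.5792 0.0632] [0.5782 0.0632]
w18.png (316, 117) [0.5836 0.0628] [0.583  0.0628]
```

View pics/w22z.png

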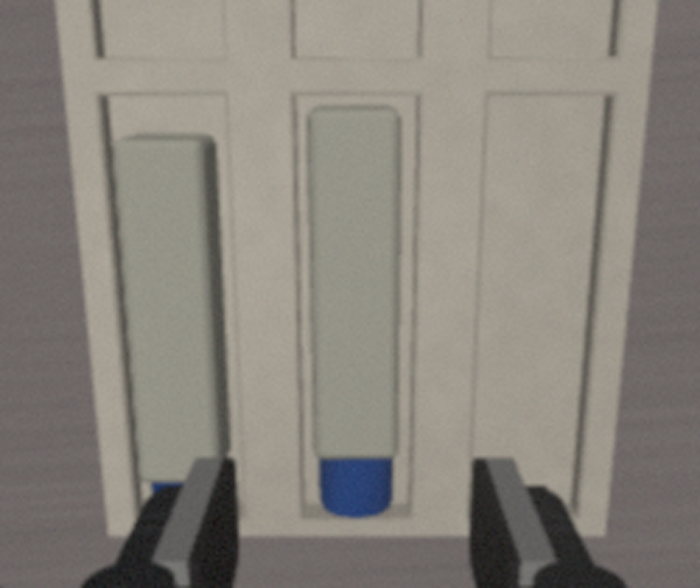

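L1's end seems to have shifted about 8 mm toward the robot since I placed it, from x = 0.579 to 0.571. I'll check it from other views.

```bash
python3 - <<'E'
from h import *
s=snap('scene','s6.png'); cv2.imwrite('pics/s6z.png',cv2.resize(s['img'][170:290,230:400,::-1],None,fx=4.4,fy=4.4,interpolation=cv2.INTER_CUBIC))
E
```

```text
(no output)
```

View pics/s6z.png

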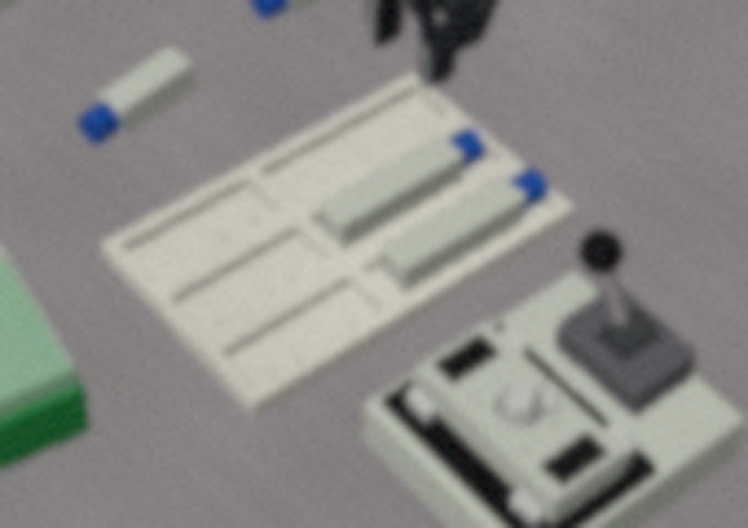

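L1 looks nudged within its pocket, probably the announced knock. I'll inspect it closely with the arm out of the way. On to S2, and I'll use the top view from there.

Request:
drive_tool(
  series=[
    [[0.05,0.5,-0.3],[-1.7,0.3,0]],
    [[0.1,0.75,-0.36],[-1.8,0,0]],
    [[0.15,0.76,-0.34],[-1.7,0,0]],
    [[0.15,0.77,-0.31],[-1.8,0,0]],
    [[0.15,0.6,-0.25],[-1.7,0,0]],
  ],
  grip=1,
)

```text
time: 33.4
eef_pos: [0.5829, -0.1576, 0.0961]
tcp_rot: [-0.701, -0.033, 0.711, -0.029]
contact_force: [0.3, 0.4, -0.3]
opening: 0.999
```

Request:
drive_tool(
  series=[
    [[0,0.3,-0.1],[0,0,0]],
    [[0,0,0],[0,0,0]],
    [[0,0,0],[0,0,0]],
  ],
)

```text
time: 33.7
eef_pos: [0.5866, -0.174, 0.0893]
tcp_rot: [-0.698, -0.033, 0.715, -0.025]
contact_force: [0.2, 0.9, 0.1]
opening: 0.997
```

```bash
python3 - <<'E'
from h import *
plan([0.5935,-0.1796,0.022],-85.7)
c=snap('wrist','w23.png'); im=c['img'].astype(int)
light=(im.min(2)>135)&(im.max(2)-im.min(2)<60)
for r in rect(light,c,0.026,200): print('w',np.round(r[:5],1),np.round(r[5]))
c=snap('top','top7.png'); cv2.imwrite('pics/t7z.png',cv2.resize(c['img'][150:255,280:360,::-1],None,fx=5.7,fy=5.7,interpolation=cv2.INTER_CUBIC))
E
```

```text
t33.7 pos [ 0.5866 -0.174   0.0893] jaw -85.3 open 0.997 F [0.2 0.9 0.1] q1 -0.45 q6 1.04
[[0.67, 0.07, -0.08], [0.2, 1.3, 0.7]],[[0.67, 0.06, -0.06], [0.2, 0.0, 0.0]],rows 2
w [ 581.5 -179.8   65.6   20.9    4.3] [326. 235.]
w [ 610.9 -338.6   41.4   20.6   13.9] [573. 202.]
w [571.4 -19.  248.2 123.9 175.5] [ 88. 197.]
```

View pics/w23.png

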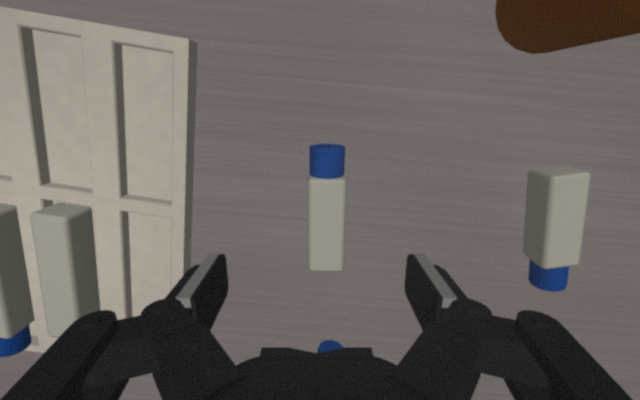

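View pics/t7z.png

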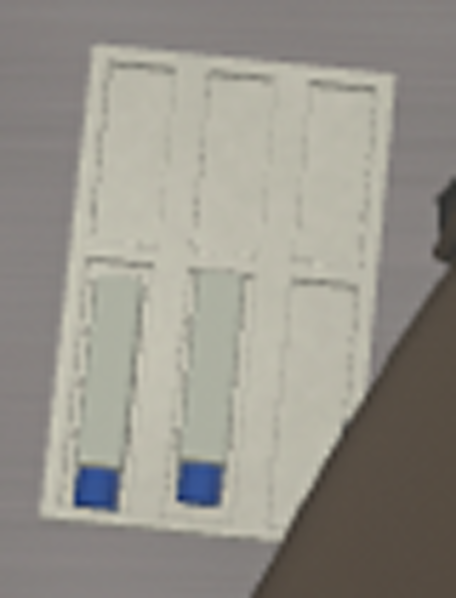

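S2 is centred between the jaws at (326,210). L1 may be riding up on its end wall, so I'll inspect it when I carry S2 over. Picking S2.

Request:
drive_tool(
  series=[
    [[0.5,0.07,-0.1],[0.2,1.3,0.7]],
    [[0.5,0.05,-0.04],[0.2,0,0]],
    [[0.25,0,0],[0,0,0]],
    [[0,0,0],[0,0,0]],
    [[0,0,0],[0,0,0]],
  ],
)

```text
time: 34.3
eef_pos: [0.595, -0.1731, 0.0299]
tcp_rot: [0.709, 0.028, -0.704, 0.03]
contact_force: [-0.3, -0.9, -0.3]
opening: 0.998
```

```bash
python3 - <<'E'
from h import *
plan([0.5925,-0.1794,0.022],-85.7,1)
E
```

```text
t34.3 pos [ 0.595  -0.1731  0.0299] jaw -85.2 open 0.998 F [-0.3 -0.9 -0.3] q1 -0.45 q6 1.04
[[0.16, 0.12, 0.06], [0.5, -0.3, -0.2]],rows 1
```

Request:
drive_tool(
  series=[
    [[0.17,0.12,0.05],[0.5,0,0]],
    [[0.02,0,0],[0,0,0]],
    [[0,0,0],[0,0,0]],
  ],
)

```text
time: 34.6
eef_pos: [0.5944, -0.1798, 0.0227]
tcp_rot: [0.71, 0.025, -0.703, 0.028]
contact_force: [0.4, -0.0, -0.3]
opening: 0.996
```

Request:
drive_tool(
  series=[
    [[0,0,0],[0,0,0]],
    [[0,0,0],[0,0,0]],
    [[0,0,0],[0,0,0]],
    [[0,0,0],[0,0,0]],
    [[0,0,0],[0,0,0]],
  ],
  grip=-1,
)

```text
time: 35.1
eef_pos: [0.5957, -0.1808, 0.0247]
tcp_rot: [0.711, 0.024, -0.702, 0.028]
contact_force: [0.1, -0.1, -0.4]
opening: 0.289
```

Request:
drive_tool(
  series=[
    [[0,0,0],[0,0,0]],
  ],
)

```text
time: 35.2
eef_pos: [0.5957, -0.1808, 0.0246]
tcp_rot: [0.711, 0.024, -0.702, 0.028]
contact_force: [0.2, 0.3, -0.4]
opening: 0.283
```

```bash
python3 - <<'E'
from h import *
plan([0.5925,-0.1794,0.022],-85.7,1)
E
```

```text
t35.2 pos [ 0.5957 -0.1808  0.0246] jaw -85.8 open 0.283 F [ 0.2  0.3 -0.4] q1 -0.46 q6 1.04
[[0.05, -0.03, 0.06], [-0.1, -0.7, -0.4]],rows 1
```

Request:
drive_tool(
  series=[
    [[-0.4,0,0],[0,0,0]],
    [[-0.8,0,0],[0,0,0]],
    [[-0.8,0,0],[0,0,0]],
    [[0,0,0],[0,0,0]],
  ],
)

```text
time: 35.6
eef_pos: [0.5924, -0.1793, 0.1243]
tcp_rot: [0.709, 0.025, -0.704, 0.027]
contact_force: [0.0, -0.7, 0.7]
opening: 0.287
```

```bash
python3 - <<'E'
from h import *
snap('wrist','w24.png')
plan([0.645,0.0577,0.12],-94.3)
E
```

```text
t35.6 pos [ 0.5907 -0.1785  0.1212] jaw -85.8 open 0.284 F [ 0.3 -0.6 -0.8] q1 -0.46 q6 1.04
[[0.0, -0.77, -0.24], [1.4, -0.1, -0.0]],[[0.0, -0.78, -0.22], [1.4, -0.0, -0.0]],[[0.01, -0.78, -0.2], [1.5, -0.0, -0.0]],[[0.0, -0.79, -0.18], [1.4, -0.0, -0.0]],[[0.01, -0.79, -0.16], [1.4, -0.0, -0.0]],
[[0.0, -0.8, -0.14], [1.4, -0.0, -0.0]],rows 6
```

View pics/w24.png

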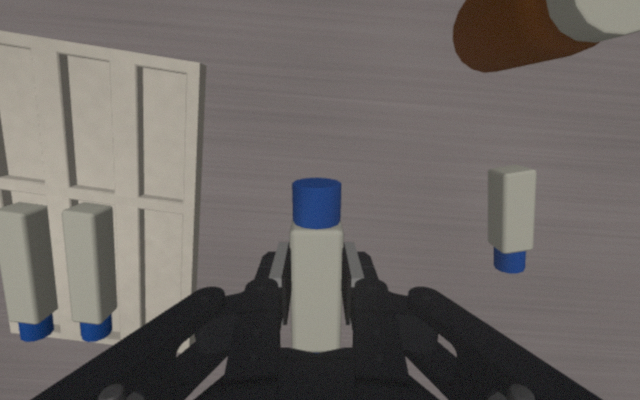

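Request:
drive_tool(
  series=[
    [[0,-0.5,-0.2],[1.4,0,0]],
    [[0,-0.78,-0.22],[1.4,0,0]],
    [[0,-0.78,-0.2],[1.5,0,0]],
    [[0,-0.79,-0.18],[1.4,0,0]],
    [[0,-0.79,-0.16],[1.4,0,0]],
  ],
)

```text
time: 36.15
eef_pos: [0.6321, 0.0056, 0.1131]
tcp_rot: [-0.703, 0.023, 0.71, 0.023]
contact_force: [1.4, 0.1, 0.1]
opening: 0.285
```

Request:
drive_tool(
  series=[
    [[0,-0.7,-0.14],[1.4,0,0]],
    [[0,-0.2,-0.1],[0,0,0]],
    [[0,0,0],[0,0,0]],
    [[0,0,0],[0,0,0]],
  ],
)

```text
time: 36.55
eef_pos: [0.6435, 0.0561, 0.105]
tcp_rot: [-0.699, 0.029, 0.714, 0.03]
contact_force: [0.3, -0.5, -1.0]
opening: 0.286
```

```bash
python3 - <<'E'
from h import *
plan([0.6474,0.0577,0.06],-94.3)
snap('wrist','w25.png')
E
```

```text
t36.5 pos [0.6435 0.0561 0.105 ] jaw -94.8 open 0.286 F [ 0.3 -0.5 -1. ] q1 -0.07 q6 1.58
[[0.45, -0.02, -0.05], [-0.3, 1.2, 0.0]],[[0.45, -0.02, -0.03], [-0.2, 0.0, 0.0]],rows 2
```

View pics/w25.png

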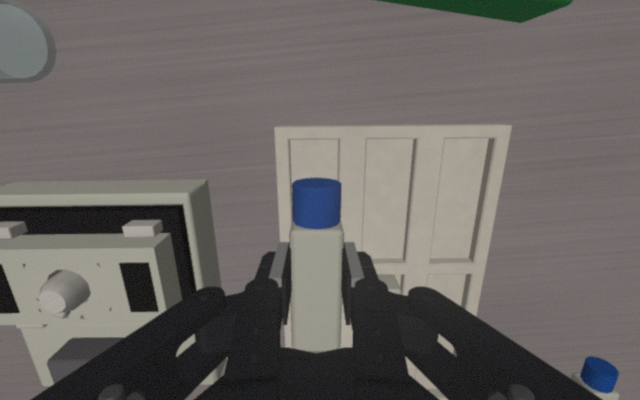

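Request:
drive_tool(
  series=[
    [[0.4,-0.02,-0.06],[-0.3,1.2,0]],
    [[0.4,0,-0.02],[-0.2,0,0]],
    [[0.2,0,0],[0,0,0]],
    [[0,0,0],[0,0,0]],
    [[0,0,0],[0,0,0]],
  ],
)

```text
time: 37.1
eef_pos: [0.647, 0.0493, 0.0539]
tcp_rot: [0.707, -0.03, -0.706, -0.029]
contact_force: [-0.1, 0.3, 0.1]
opening: 0.286
```

```bash
python3 - <<'E'
from h import *
plan([0.6474,0.0577,0.0297],-94.3,1)
snap('wrist','w26.png')
E
```

```text
t37.1 pos [0.647  0.0493 0.0539] jaw -94.8 open 0.286 F [-0.1  0.3  0.1] q1 -0.08 q6 1.57
[[0.48, -0.17, 0.01], [-0.5, -0.0, -0.0]],rows 1
```

View pics/w26.png

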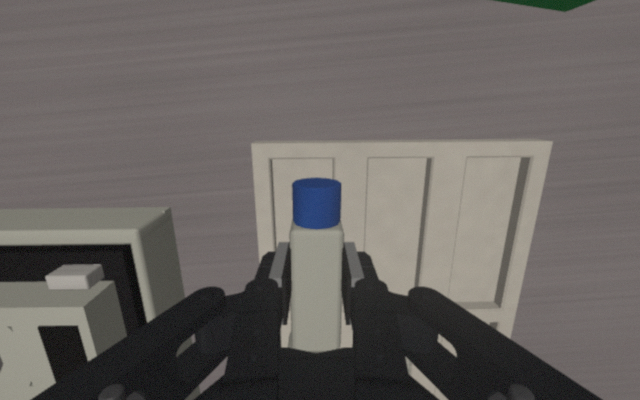

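Request:
drive_tool(
  series=[
    [[0.1,-0.17,0.02],[-0.5,0,0]],
    [[0.1,0,0],[0,0,0]],
    [[0.05,0,0],[0,0,0]],
    [[0,0,0],[0,0,0]],
  ],
)

```text
time: 37.55
eef_pos: [0.6484, 0.0585, 0.0433]
tcp_rot: [0.708, -0.026, -0.705, -0.026]
contact_force: [0.1, -0.3, -0.5]
opening: 0.286
```

```bash
python3 - <<'E'
from h import *
plan([0.6474,0.0577,0.0297],-94.3,1)
E
```

```text
t37.5 pos [0.6484 0.0585 0.0433] jaw -94.2 open 0.286 F [ 0.1 -0.3 -0.5] q1 -0.07 q6 1.58
[[0.27, 0.02, 0.02], [0.1, -0.3, -0.0]],rows 1
```

Request:
drive_tool(
  series=[
    [[0.12,0.02,0.02],[0,-0.3,0]],
    [[0.12,0,0],[0,0,0]],
    [[0.04,0,0],[0,0,0]],
    [[0,0,0],[0,0,0]],
  ],
)

```text
time: 37.95
eef_pos: [0.6478, 0.0578, 0.0295]
tcp_rot: [-0.706, 0.026, 0.707, 0.026]
contact_force: [-0.9, 0.4, 3.7]
opening: 0.286
```

```bash
python3 - <<'E'
from h import *
plan([0.6474,0.0577,0.0297],-94.3,1)
snap('wrist','w27.png')
E
```

```text
t38.0 pos [0.6478 0.0578 0.0295] jaw -94.2 open 0.286 F [-0.9  0.4  3.7] q1 -0.07 q6 1.58
[[-0.0, 0.0, 0.01], [0.1, 0.0, -0.0]],rows 1
```

View pics/w27.png

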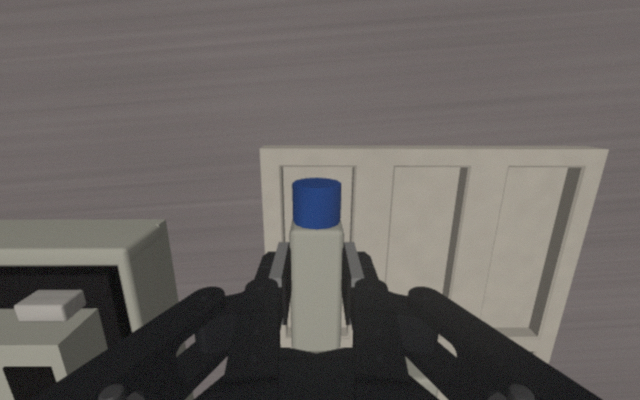

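Request:
drive_tool(
  series=[
    [[0,0,0],[0,0,0]],
    [[0,0,0],[0,0,0]],
    [[0,0,0],[0,0,0]],
  ],
  grip=0,
)

```text
time: 38.3
eef_pos: [0.6479, 0.0576, 0.0292]
tcp_rot: [0.707, -0.026, -0.707, -0.026]
contact_force: [0.0, -0.8, 0.1]
opening: 0.496
```

Request:
drive_tool(
  series=[
    [[-0.4,0,0],[0,0,0]],
    [[-0.7,0,0],[0,0,0]],
    [[-0.5,0,0.6],[0,0,0]],
    [[0,0.1,0.9],[0,0,0]],
    [[0,0.1,0.9],[0,0,0]],
  ],
)

```text
time: 38.8
eef_pos: [0.5291, 0.0557, 0.112]
tcp_rot: [0.708, -0.027, -0.705, -0.026]
contact_force: [0.3, -0.2, 1.0]
opening: 0.497
```

Request:
drive_tool(
  series=[
    [[0,0,0.7],[0,0,0]],
    [[0,0,0],[0,0,0]],
    [[0,0,0],[0,0,0]],
  ],
)

```text
time: 39.1
eef_pos: [0.4878, 0.0587, 0.1111]
tcp_rot: [0.708, -0.027, -0.706, -0.026]
contact_force: [-0.1, -0.1, 0.8]
opening: 0.499
```

```bash
python3 - <<'E'
from h import *
plan([0.4223,-0.1929,0.12],-94.3)
c=snap('wrist','w28.png'); cv2.imwrite('pics/w28z.png',cv2.resize(c['img'][0:280,200:520,::-1],None,fx=2.1,fy=2.1,interpolation=cv2.INTER_CUBIC))
E
```

```text
t39.1 pos [0.4878 0.0587 0.1111] jaw -94.3 open 0.499 F [-0.1 -0.1  0.8] q1 -0.09 q6 1.56
[[-0.03, 0.85, 0.16], [0.0, -0.1, -0.1]],[[-0.03, 0.85, 0.15], [0.0, -0.0, 0.0]],[[-0.03, 0.85, 0.16], [0.0, -0.0, 0.0]],[[-0.03, 0.86, 0.15], [0.0, -0.0, 0.0]],[[-0.03, 0.85, 0.16], [0.0, -0.0, 0.0]],
[[-0.03, 0.86, 0.15], [0.0, -0.0, 0.0]],rows 6
```

View pics/w28z.png

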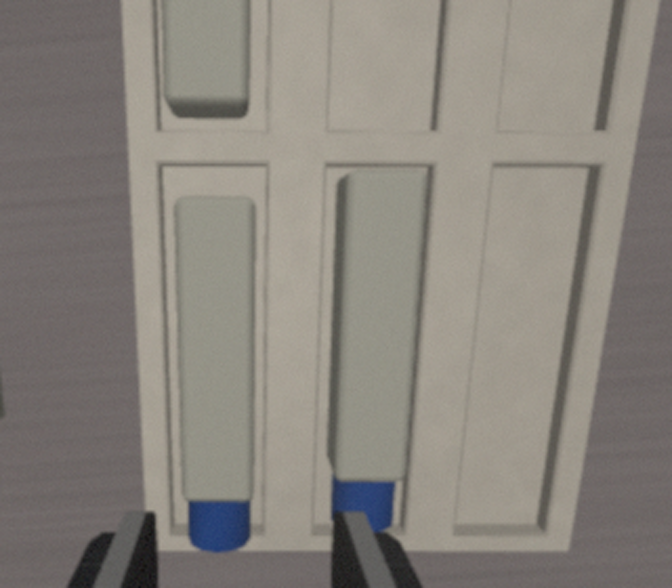

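L1 is pushed hard up to, or onto, its near end wall: its cap reaches (220,548) in the crop, against 528 for L2. I'll re-grip it and shift it forward.

```bash
python3 - <<'E'
from h import *
c=load('w28.png')
P=lambda x,y:(200+x/2.1,y/2.1)
for p,z in (((216,199),.031),((216,498),.031),((220,547),.018),((220,547),.03),((389,172),.031),((368,480),.031),((363,528),.018),((215,166),.014),((215,528),.014)): print(p,ray(c,P(*p),z).round(4))
plan([0.513,0.067,0.06],-94.3)
E
```

```text
(216, 199) [0.5703 0.0618 0.031 ]
(216, 498) [0.4691 0.0707 0.031 ]
(220, 547) [0.4426 0.072  0.018 ]
(220, 547) [0.4489 0.0711 0.03  ]
(389, 172) [0.5742 0.0077 0.031 ]
(368, 480) [0.4719 0.0161 0.031 ]
(363, 528) [0.4466 0.0161 0.018 ]
(215, 166) [0.5815 0.0619 0.014 ]
(215, 528) [0.449  0.0736 0.014 ]
t39.1 pos [0.4877 0.0588 0.1108] jaw -94.2 open 0.502 F [-0.7 -0.1 -0.5] q1 -0.09 q6 1.56
[[0.51, -0.1, -0.25], [0.0, -0.1, -0.0]],[[0.51, -0.1, -0.24], [0.1, 0.0, -0.0]],rows 2
```

Request:
drive_tool(
  series=[
    [[0.4,-0.1,-0.25],[0,0,0]],
    [[0.5,-0.1,-0.25],[0,0,0]],
    [[0.3,0,0],[0,0,0]],
    [[0,0,0],[0,0,0]],
    [[0,0,0],[0,0,0]],
  ],
)

```text
time: 39.65
eef_pos: [0.5238, 0.0661, 0.0516]
tcp_rot: [0.71, -0.027, -0.703, -0.026]
contact_force: [0.2, -0.8, 0.9]
opening: 0.503
```

```bash
python3 - <<'E'
from h import *
snap('wrist','w29.png')
plan([0.513,0.067,0.0295],-94.6,1)
E
```

```text
t39.7 pos [0.5236 0.0661 0.0518] jaw -94.3 open 0.502 F [ 0.9  0.5 -0.1] q1 -0.07 q6 1.58
[[0.44, -0.0, 0.22], [0.3, -0.6, -0.1]],rows 1
```

View pics/w29.png

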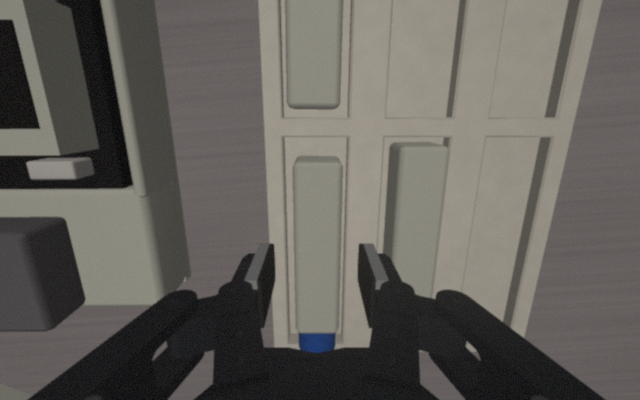

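Request:
drive_tool(
  series=[
    [[0.2,0,0.12],[0,-0.5,0]],
    [[0.2,0,0.04],[0,0,0]],
    [[0.04,0,0],[0,0,0]],
    [[0,0,0],[0,0,0]],
  ],
)

```text
time: 40.1
eef_pos: [0.5166, 0.0665, 0.03]
tcp_rot: [0.709, -0.027, -0.705, -0.026]
contact_force: [0.1, 0.8, 0.7]
opening: 0.495
```

Request:
drive_tool(
  series=[
    [[0,0,0],[0,0,0]],
    [[0,0,0],[0,0,0]],
    [[0,0,0],[0,0,0]],
    [[0,0,0],[0,0,0]],
  ],
  grip=-1,
)

```text
time: 40.5
eef_pos: [0.517, 0.0665, 0.0307]
tcp_rot: [0.709, -0.027, -0.704, -0.026]
contact_force: [0.3, -0.7, 0.0]
opening: 0.284
```

```bash
python3 - <<'E'
from h import *
c=snap('wrist','w30.png')
plan([0.513,0.067,0.0295],-94.6,1)
E
```

```text
t40.5 pos [0.517  0.0665 0.0307] jaw -94.3 open 0.283 F [-0.1  0.4 -1.6] q1 -0.07 q6 1.58
[[0.02, -0.0, 0.08], [0.3, -0.4, -0.0]],rows 1
```

View pics/w30.png

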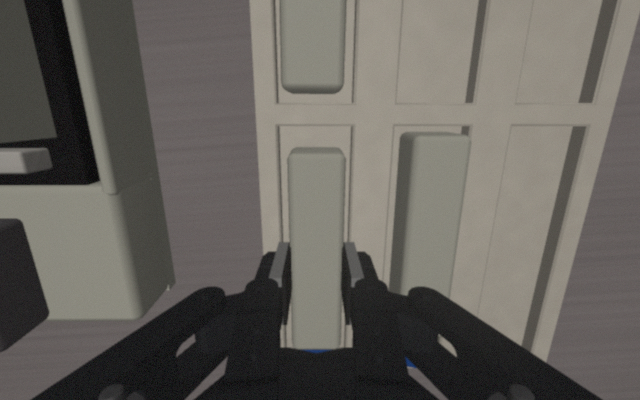

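Request:
drive_tool(
  series=[
    [[-0.1,0,0],[0,0,0]],
    [[0,0,-0.13],[0,0,0]],
    [[0,0,0],[0,0,0]],
    [[0,0,0],[0,0,0]],
  ],
)

```text
time: 40.95
eef_pos: [0.5243, 0.0659, 0.0363]
tcp_rot: [0.709, -0.027, -0.704, -0.026]
contact_force: [0.0, 0.2, -0.7]
opening: 0.284
```

```bash
python3 - <<'E'
from h import *
c=load('w30.png'); print('end before',ray(c,(317,151),.031))
c=snap('wrist','w31.png'); s=ctrl.get_state(); print('end now',ray(c,(317,151),s['eef_pos'][2]))
plan([0.5235,0.067,0.031],-94.3,1)
E
```

```text
end before [0.5726091  0.06253489 0.031     ]
end now [0.57985738 0.06198271 0.03637409]
t41.0 pos [0.5244 0.0659 0.0364] jaw -94.3 open 0.287 F [-0.1  0.8 -1.3] q1 -0.07 q6 1.58
[[0.11, -0.02, 0.02], [-0.0, -0.5, -0.0]],rows 1
```

Request:
drive_tool(
  series=[
    [[0.08,-0.01,0.03],[0,-0.4,0]],
    [[0.05,0,0],[0,0,0]],
    [[0,0,0],[0,0,0]],
  ],
)

```text
time: 41.3
eef_pos: [0.5228, 0.0666, 0.0304]
tcp_rot: [-0.706, 0.027, 0.707, 0.026]
contact_force: [-1.1, -0.6, 1.6]
opening: 0.285
```

Request:
drive_tool(
  series=[
    [[0,0,0],[0,0,0]],
    [[0,0,0],[0,0,0]],
    [[0,0,0],[0,0,0]],
  ],
  grip=0,
)

```text
time: 41.6
eef_pos: [0.5227, 0.0667, 0.0299]
tcp_rot: [-0.706, 0.027, 0.707, 0.026]
contact_force: [-0.3, 0.2, -0.4]
opening: 0.504
```

Request:
drive_tool(
  series=[
    [[-0.4,0,0],[0,0,0]],
    [[-0.7,0,0],[0,0,0]],
    [[-0.5,0,0.4],[0,0,0]],
    [[0,0.3,0.4],[0,0,0]],
    [[0,0.3,0],[0,0,0]],
  ],
)

```text
time: 42.1
eef_pos: [0.4788, 0.0404, 0.1118]
tcp_rot: [-0.705, 0.026, 0.708, 0.025]
contact_force: [0.4, -0.3, -0.3]
opening: 0.497
```

```bash
python3 - <<'E'
from h import *
c=snap('wrist','w32.png'); cv2.imwrite('pics/w32z.png',cv2.resize(c['img'][0:280,150:520,::-1],None,fx=2.1,fy=2.1,interpolation=cv2.INTER_CUBIC))
plan([0.4223,-0.1929,0.1],-94.3)
E
```

```text
t42.1 pos [0.4803 0.0385 0.1124] jaw -94.2 open 0.502 F [ 0.8 -0.4 -0.6] q1 -0.13 q6 1.52
[[0.04, 0.78, 0.14], [0.0, 0.1, -0.1]],[[0.04, 0.78, 0.13], [0.0, -0.0, -0.0]],[[0.04, 0.79, 0.14], [0.0, -0.0, -0.0]],[[0.04, 0.78, 0.13], [0.0, -0.0, -0.0]],[[0.05, 0.79, 0.14], [0.1, -0.0, -0.0]],
[[0.04, 0.78, 0.13], [-0.0, -0.0, -0.0]],rows 6
```

View pics/w32z.png

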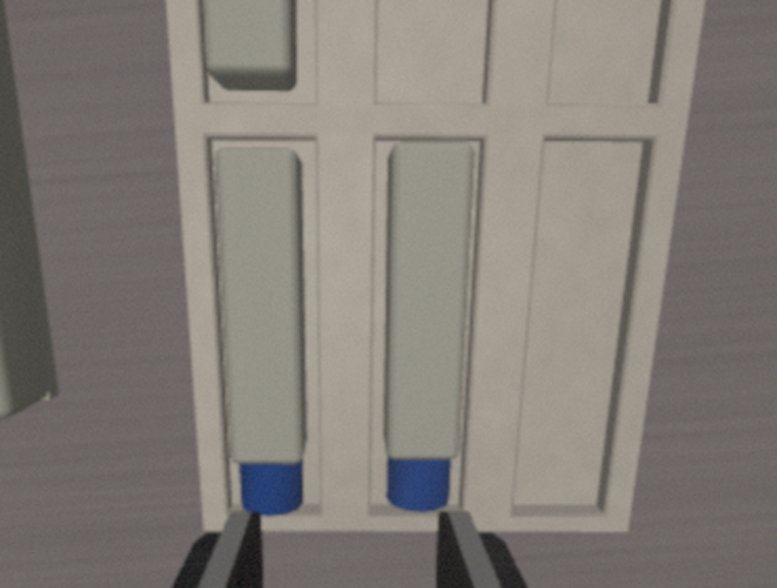

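Both long tubes are now centred in their pockets. On to S1.

Request:
drive_tool(
  series=[
    [[0,0.6,0.1],[0,0,0]],
    [[0.02,0.78,0.13],[0,0,0]],
    [[0.04,0.79,0.14],[0,0,0]],
    [[0.04,0.78,0.13],[0,0,0]],
    [[0.05,0.75,0.14],[0,0,0]],
  ],
  grip=1,
)

```text
time: 42.65
eef_pos: [0.4358, -0.146, 0.1061]
tcp_rot: [0.708, -0.024, -0.705, -0.023]
contact_force: [-0.4, 0.1, -0.4]
opening: 1.0
```

Request:
drive_tool(
  series=[
    [[0,0.6,0.1],[0,0,0]],
    [[0,0,0],[0,0,0]],
    [[0,0,0],[0,0,0]],
  ],
)

```text
time: 42.95
eef_pos: [0.428, -0.1802, 0.1057]
tcp_rot: [0.708, -0.027, -0.705, -0.026]
contact_force: [-0.4, -0.3, 0.1]
opening: 0.999
```

```bash
python3 - <<'E'
from h import *
plan([0.4223,-0.1929,0.022],-94.5)
c=snap('wrist','w33.png'); im=c['img'].astype(int)
light=(im.min(2)>135)&(im.max(2)-im.min(2)<60)
for r in rect(light,c,0.026,200): print('w',np.round(r[:5],1),np.round(r[5]))
E
```

```text
t43.0 pos [ 0.428  -0.1802  0.1057] jaw -94.3 open 0.999 F [-0.4 -0.3  0.1] q1 -0.62 q6 1.03
[[0.84, 0.13, 0.05], [0.1, -0.2, -0.1]],[[0.83, 0.13, 0.05], [0.1, -0.0, 0.0]],rows 2
w [ 409.7 -191.3   66.5   21.7  175.6] [333. 232.]
w [507.4 -14.9 139.5 125.2 175.6] [ 61. 118.]
```

View pics/w33.png

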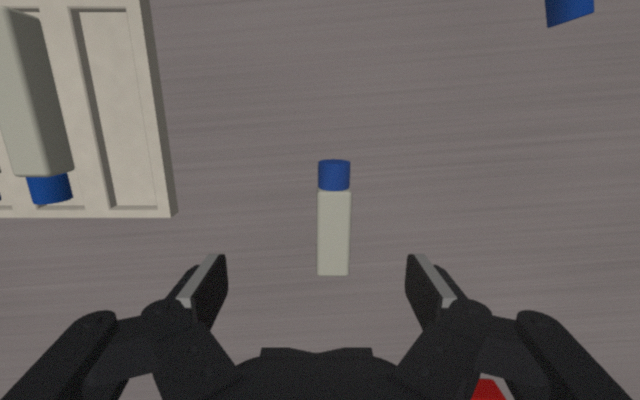

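Request:
drive_tool(
  series=[
    [[0.6,0.13,0.06],[0,0,0]],
    [[0.6,0.1,0.06],[0,0,0]],
    [[0.3,0,0],[0,0,0]],
    [[0,0,0],[0,0,0]],
    [[0,0,0],[0,0,0]],
  ],
)

```text
time: 43.5
eef_pos: [0.4249, -0.1866, 0.0298]
tcp_rot: [0.709, -0.024, -0.704, -0.022]
contact_force: [0.2, 0.2, 1.5]
opening: 1.001
```

```bash
python3 - <<'E'
from h import *
plan([0.4218,-0.1924,0.022],-94.4,1)
E
```

```text
t43.5 pos [ 0.4249 -0.1866  0.0298] jaw -93.8 open 1.001 F [0.2 0.2 1.5] q1 -0.63 q6 1.00
[[0.16, 0.12, 0.06], [0.6, -0.4, -0.1]],rows 1
```

Request:
drive_tool(
  series=[
    [[0.17,0.12,0.06],[0.5,0,0]],
    [[0.02,0,0],[0,0,0]],
    [[0,0,0],[0,0,0]],
  ],
)

```text
time: 43.8
eef_pos: [0.4233, -0.1926, 0.0219]
tcp_rot: [0.711, -0.028, -0.703, -0.024]
contact_force: [0.9, 0.3, 0.1]
opening: 0.999
```

Request:
drive_tool(
  series=[
    [[0,0,0],[0,0,0]],
    [[0,0,0],[0,0,0]],
    [[0,0,0],[0,0,0]],
    [[0,0,0],[0,0,0]],
    [[0,0,0],[0,0,0]],
  ],
  grip=-1,
)

```text
time: 44.3
eef_pos: [0.4246, -0.1938, 0.0239]
tcp_rot: [0.712, -0.029, -0.701, -0.023]
contact_force: [-0.4, -0.8, -0.8]
opening: 0.288
```

Request:
drive_tool(
  series=[
    [[0,0,0],[0,0,0]],
  ],
)

```text
time: 44.4
eef_pos: [0.4246, -0.1938, 0.0239]
tcp_rot: [0.712, -0.029, -0.701, -0.023]
contact_force: [-0.2, -0.8, -1.0]
opening: 0.285
```

```bash
python3 - <<'E'
from h import *
plan([0.4218,-0.1924,0.022],-94.4,1)
E
```

```text
t44.4 pos [ 0.4246 -0.1938  0.0239] jaw -94.2 open 0.285 F [-0.2 -0.8 -1. ] q1 -0.65 q6 0.99
[[0.04, -0.02, 0.06], [0.2, -0.8, -0.4]],rows 1
```

Request:
drive_tool(
  series=[
    [[-0.4,0,0],[0,0,0]],
    [[-0.8,0,0],[0,0,0]],
    [[-0.8,0,0],[0,0,0]],
    [[0,0,0],[0,0,0]],
  ],
)

```text
time: 44.8
eef_pos: [0.4214, -0.1918, 0.1247]
tcp_rot: [0.71, -0.027, -0.703, -0.025]
contact_force: [0.3, -0.5, 0.4]
opening: 0.285
```

```bash
python3 - <<'E'
from h import *
snap('wrist','w34.png')
plan([0.642,0.0018,0.12],-94.3)
E
```

```text
t44.9 pos [ 0.4199 -0.1907  0.122 ] jaw -94.2 open 0.285 F [-0.2 -0.1 -0.5] q1 -0.65 q6 1.00
[[0.01, -0.6, -0.59], [0.0, -0.3, -0.0]],[[0.0, -0.59, -0.59], [0.0, 0.0, -0.0]],[[0.01, -0.6, -0.59], [0.0, 0.0, -0.0]],[[0.0, -0.59, -0.59], [0.0, 0.0, -0.0]],[[0.01, -0.6, -0.6], [0.1, 0.0, -0.0]],
[[0.0, -0.59, -0.59], [-0.0, 0.0, -0.0]],[[0.01, -0.6, -0.59], [-0.0, 0.0, -0.0]],rows 7
```

View pics/w34.png

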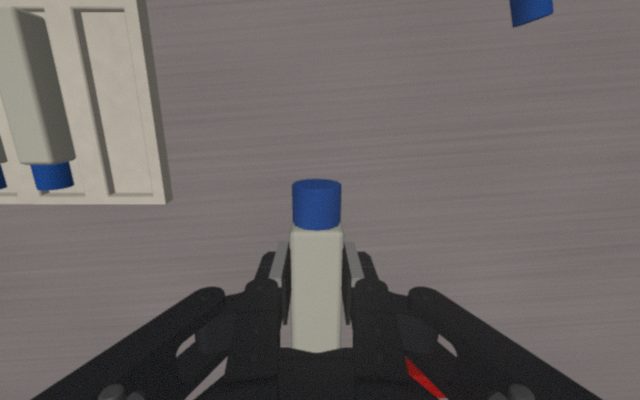

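Request:
drive_tool(
  series=[
    [[0,-0.4,-0.4],[0,0,0]],
    [[0,-0.6,-0.6],[0,0,0]],
    [[0,-0.6,-0.6],[0,0,0]],
    [[0,-0.6,-0.6],[0,0,0]],
    [[0,-0.6,-0.6],[0,0,0]],
  ],
)

```text
time: 45.35
eef_pos: [0.5677, -0.0588, 0.1134]
tcp_rot: [-0.704, 0.029, 0.709, 0.03]
contact_force: [1.4, -0.7, -0.1]
opening: 0.289
```

Request:
drive_tool(
  series=[
    [[0,-0.6,-0.6],[0,0,0]],
    [[0,-0.5,-0.5],[0,0,0]],
    [[0,-0.2,-0.2],[0,0,0]],
    [[0,0,0],[0,0,0]],
    [[0,0,0],[0,0,0]],
  ],
)

```text
time: 45.85
eef_pos: [0.6366, 0.0073, 0.1009]
tcp_rot: [-0.698, 0.026, 0.715, 0.029]
contact_force: [0.1, -0.2, -1.5]
opening: 0.289
```

```bash
python3 - <<'E'
from h import *
plan([0.6436,0.0018,0.055],-94.3)
E
```

```text
t45.9 pos [0.6366 0.0073 0.1009] jaw -94.4 open 0.289 F [ 0.1 -0.2 -1.5] q1 -0.15 q6 1.50
[[0.46, 0.05, -0.09], [-0.1, 1.4, 0.2]],[[0.46, 0.05, -0.07], [-0.0, 0.0, -0.0]],rows 2
```

Request:
drive_tool(
  series=[
    [[0.3,0.04,-0.1],[0,1.4,0.2]],
    [[0.4,0.04,-0.04],[0,0,0]],
    [[0.2,0,0],[0,0,0]],
    [[0,0,0],[0,0,0]],
    [[0,0,0],[0,0,0]],
  ],
)

```text
time: 46.35
eef_pos: [0.6376, -0.0024, 0.0532]
tcp_rot: [-0.705, 0.03, 0.708, 0.029]
contact_force: [-0.1, 0.1, 0.6]
opening: 0.291
```

```bash
python3 - <<'E'
from h import *
plan([0.6436,0.0018,0.029],-94.3,1)
snap('wrist','w35.png')
E
```

```text
t46.4 pos [ 0.6376 -0.0024  0.0532] jaw -94.8 open 0.291 F [-0.1  0.1  0.6] q1 -0.16 q6 1.49
[[0.48, -0.1, -0.11], [-0.5, 0.3, -0.1]],rows 1
```

View pics/w35.png

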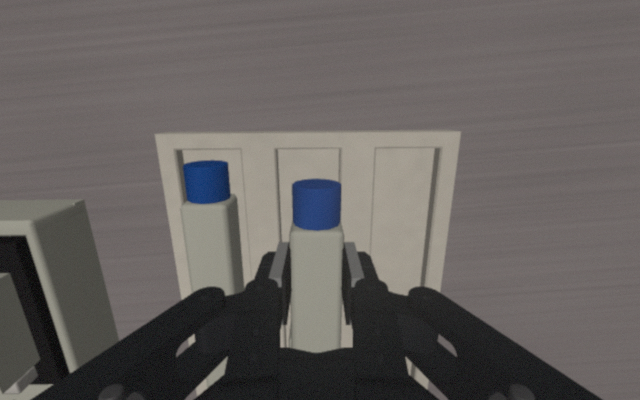

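Request:
drive_tool(
  series=[
    [[0.1,-0.1,-0.12],[-0.5,0.3,0]],
    [[0.12,0,0],[0,0,0]],
    [[0.05,0,0],[0,0,0]],
    [[0,0,0],[0,0,0]],
  ],
)

```text
time: 46.8
eef_pos: [0.6462, 0.0023, 0.0414]
tcp_rot: [0.708, -0.027, -0.705, -0.025]
contact_force: [0.4, 0.3, 0.5]
opening: 0.284
```

```bash
python3 - <<'E'
from h import *
plan([0.6436,0.0018,0.029],-94.3,1)
E
```

```text
t46.8 pos [0.6462 0.0023 0.0414] jaw -94.2 open 0.284 F [0.4 0.3 0.5] q1 -0.15 q6 1.49
[[0.25, 0.01, 0.05], [0.1, -0.3, -0.1]],rows 1
```

Request:
drive_tool(
  series=[
    [[0.12,0.01,0.05],[0,-0.3,0]],
    [[0.1,0,0],[0,0,0]],
    [[0.03,0,0],[0,0,0]],
    [[0,0,0],[0,0,0]],
  ],
)

```text
time: 47.2
eef_pos: [0.644, 0.0021, 0.0289]
tcp_rot: [-0.707, 0.027, 0.707, 0.025]
contact_force: [-0.7, 0.2, 2.0]
opening: 0.281
```

```bash
python3 - <<'E'
from h import *
plan([0.6436,0.0018,0.029],-94.3,1)
E
```

```text
t47.2 pos [0.644  0.0021 0.0289] jaw -94.2 open 0.281 F [-0.7  0.2  2. ] q1 -0.15 q6 1.49
[[-0.0, 0.01, 0.01], [0.1, 0.0, -0.1]],rows 1
```

Down on the floor. Releasing, then on to S3.

Request:
drive_tool(
  series=[
    [[0,0,0],[0,0,0]],
    [[0,0,0],[0,0,0]],
    [[0,0,0],[0,0,0]],
  ],
  grip=0,
)

```text
time: 47.5
eef_pos: [0.644, 0.002, 0.0287]
tcp_rot: [0.707, -0.027, -0.707, -0.025]
contact_force: [-0.1, -0.1, 0.3]
opening: 0.496
```

Request:
drive_tool(
  series=[
    [[-0.4,0,0],[0,0,0]],
    [[-0.7,0,0],[0,0,0]],
    [[-0.7,0,0],[0,0,0]],
    [[-0.3,0,0],[0,0,0]],
  ],
)

```text
time: 47.9
eef_pos: [0.641, 0.0025, 0.1317]
tcp_rot: [-0.703, 0.026, 0.71, 0.026]
contact_force: [0.3, -0.5, 1.3]
opening: 0.494
```

```bash
python3 - <<'E'
from h import *
snap('wrist','w36.png')
c=snap('top','top8.png'); im=c['img'].astype(int)
light=(im.min(2)>140); m=np.zeros_like(light); m[170:300,360:470]=light[170:300,360:470]
for r in rect(m,c,0.026,40): print(np.round(r[:5],1),np.round(r[5]))
plan([0.5883,-0.3455,0.11],-76.8)
E
```

```text
[ 600.  -342.7   66.9   23.5   13.1] [432. 193.]
t48.0 pos [0.6412 0.0025 0.1312] jaw -94.2 open 0.497 F [-0.3 -0.2 -0.1] q1 -0.15 q6 1.49
[[0.05, 0.88, 0.07], [-2.2, 0.5, -0.1]],[[0.05, 0.87, 0.1], [-2.2, 0.0, 0.0]],[[0.05, 0.87, 0.13], [-2.1, 0.0, 0.0]],[[0.05, 0.86, 0.17], [-2.2, 0.0, 0.0]],[[0.06, 0.86, 0.2], [-2.2, 0.0, 0.0]],
[[0.05, 0.85, 0.23], [-2.2, 0.0, 0.0]],[[0.06, 0.84, 0.27], [-2.1, 0.0, 0.0]],[[0.05, 0.83, 0.29], [-2.2, 0.0, 0.0]],rows 8
```

View pics/w36.png

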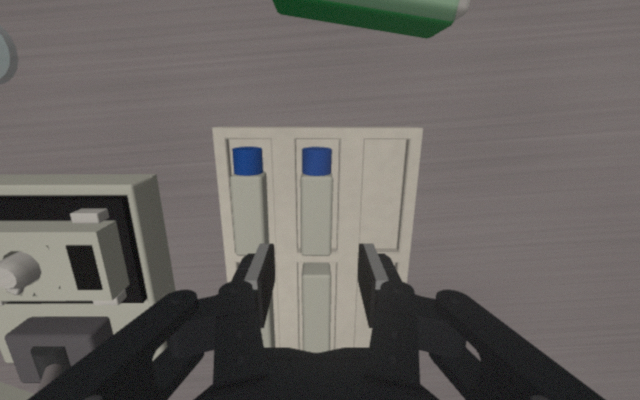

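Request:
drive_tool(
  series=[
    [[0,0.6,0.05],[-2.2,0.5,0]],
    [[0.03,0.87,0.1],[-2.2,0,0]],
    [[0.04,0.87,0.13],[-2.1,0,0]],
    [[0.04,0.86,0.17],[-2.2,0,0]],
    [[0.05,0.86,0.2],[-2.2,0,0]],
  ],
  grip=1,
)

```text
time: 48.5
eef_pos: [0.6069, -0.1996, 0.1129]
tcp_rot: [-0.702, -0.05, 0.709, -0.046]
contact_force: [0.7, 0.7, 0.2]
opening: 1.003
```

Request:
drive_tool(
  series=[
    [[0.05,0.85,0.23],[-2.2,0,0]],
    [[0.05,0.84,0.27],[-2.1,0,0]],
    [[0.05,0.8,0.29],[-2.2,0,0]],
    [[0,0.1,0],[0,0,0]],
    [[0,0,0],[0,0,0]],
  ],
)

```text
time: 49.0
eef_pos: [0.5819, -0.3414, 0.0904]
tcp_rot: [-0.693, -0.093, 0.71, -0.08]
contact_force: [-0.1, 1.0, -0.2]
opening: 1.001
```

```bash
python3 - <<'E'
from h import *
plan([0.5883,-0.3455,0.022],-76.8)
c=snap('wrist','w37.png'); im=c['img'].astype(int)
light=(im.min(2)>135)&(im.max(2)-im.min(2)<60)
for r in rect(light,c,0.026,200): print('w',np.round(r[:5],1),np.round(r[5]))
E
```

```text
t49.0 pos [ 0.5819 -0.3414  0.0904] jaw -75.9 open 1.001 F [-0.1  1.  -0.2] q1 -0.68 q6 0.65
[[0.68, 0.07, -0.07], [0.4, 1.2, 1.2]],[[0.69, 0.05, -0.05], [0.5, -0.0, -0.0]],rows 2
w [ 598.8 -342.2   66.5   22.3   13.7] [327. 193.]
```

View pics/w37.png

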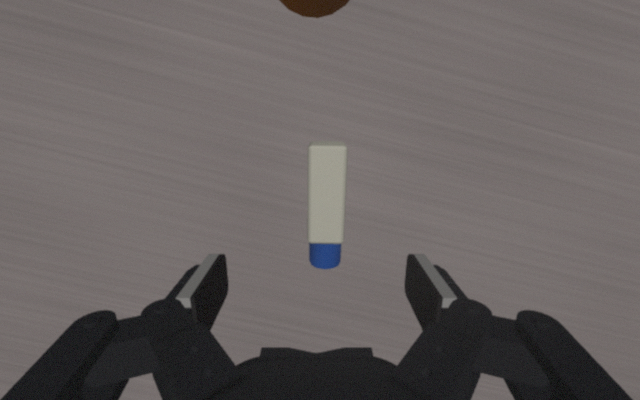

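S3 is centred at (327,205), so descending.

Request:
drive_tool(
  series=[
    [[0.5,0.07,-0.08],[0.4,1.2,1.2]],
    [[0.5,0.05,-0.04],[0.4,0,0]],
    [[0.25,0,0],[0,0,0]],
    [[0,0,0],[0,0,0]],
    [[0,0,0],[0,0,0]],
  ],
)

```text
time: 49.55
eef_pos: [0.5895, -0.337, 0.0237]
tcp_rot: [-0.701, -0.085, 0.703, -0.083]
contact_force: [-0.5, -0.9, 0.9]
opening: 1.001
```

```bash
python3 - <<'E'
from h import *
plan([0.5878,-0.3452,0.022],-76.6,1)
E
```

```text
t49.5 pos [ 0.5895 -0.337   0.0237] jaw -76.3 open 1.001 F [-0.5 -0.9  0.9] q1 -0.67 q6 0.66
[[0.03, 0.15, 0.07], [0.3, 0.1, 0.2]],rows 1
```

Request:
drive_tool(
  series=[
    [[0.04,0.15,0.06],[0.3,0,0]],
    [[0.02,0,0],[0,0,0]],
    [[0,0,0],[0,0,0]],
  ],
)

```text
time: 49.85
eef_pos: [0.59, -0.3456, 0.0235]
tcp_rot: [0.703, 0.083, -0.702, 0.083]
contact_force: [-0.2, -0.1, 0.5]
opening: 1.004
```

Request:
drive_tool(
  series=[
    [[0,0,0],[0,0,0]],
    [[0,0,0],[0,0,0]],
    [[0,0,0],[0,0,0]],
    [[0,0,0],[0,0,0]],
    [[0,0,0],[0,0,0]],
  ],
  grip=-1,
)

```text
time: 50.35
eef_pos: [0.5912, -0.3472, 0.0264]
tcp_rot: [0.704, 0.081, -0.701, 0.084]
contact_force: [0.2, -0.6, -0.4]
opening: 0.285
```

Request:
drive_tool(
  series=[
    [[0,0,0],[0,0,0]],
  ],
)

```text
time: 50.45
eef_pos: [0.591, -0.3471, 0.0262]
tcp_rot: [0.704, 0.081, -0.701, 0.084]
contact_force: [-0.8, -0.7, -0.4]
opening: 0.284
```

```bash
python3 - <<'E'
from h import *
plan([0.5878,-0.3452,0.022],-76.6,1)
E
```

```text
t50.5 pos [ 0.591  -0.3471  0.0262] jaw -76.6 open 0.284 F [-0.8 -0.7 -0.4] q1 -0.68 q6 0.66
[[0.08, -0.05, 0.05], [0.0, -0.2, -0.2]],rows 1
```

Request:
drive_tool(
  series=[
    [[-0.4,0,0],[0,0,0]],
    [[-0.8,0,0],[0,0,0]],
    [[-0.8,0,0],[0,0,0]],
    [[0,0,0],[0,0,0]],
  ],
)

```text
time: 50.85
eef_pos: [0.5888, -0.3454, 0.1252]
tcp_rot: [-0.702, -0.083, 0.703, -0.082]
contact_force: [0.3, -1.0, 0.3]
opening: 0.284
```

```bash
python3 - <<'E'
from h import *
snap('wrist','w38.png')
plan([0.637,-0.054,0.12],-94.3)
E
```

```text
t50.9 pos [ 0.5874 -0.3443  0.1219] jaw -76.6 open 0.282 F [-0.  -0.1 -1.5] q1 -0.68 q6 0.66
[[0.01, -0.77, -0.33], [2.5, 0.3, 0.4]],[[0.01, -0.79, -0.3], [2.6, -0.0, -0.0]],[[0.0, -0.8, -0.26], [2.5, -0.0, -0.0]],[[0.01, -0.81, -0.22], [2.5, -0.0, -0.0]],[[0.0, -0.82, -0.19], [2.5, -0.0, -0.0]],
[[0.01, -0.83, -0.15], [2.6, -0.0, -0.0]],[[0.0, -0.83, -0.12], [2.5, -0.0, -0.0]],rows 7
```

View pics/w38.png

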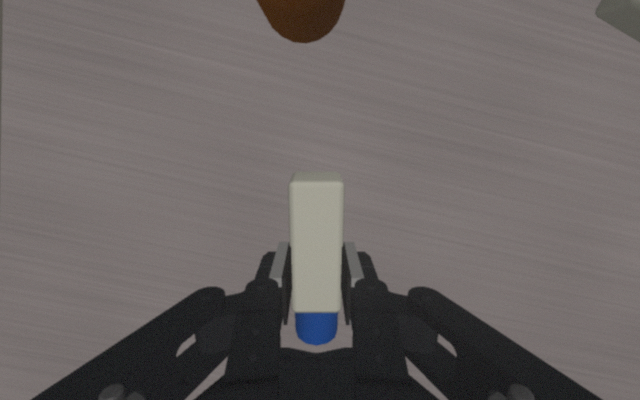

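Request:
drive_tool(
  series=[
    [[0,-0.5,-0.2],[2.5,0.3,0.4]],
    [[0,-0.79,-0.3],[2.6,0,0]],
    [[0,-0.8,-0.28],[2.5,0,0]],
    [[0,-0.81,-0.24],[2.5,0,0]],
    [[0,-0.82,-0.2],[2.5,0,0]],
  ],
)

```text
time: 51.4
eef_pos: [0.6189, -0.15, 0.1134]
tcp_rot: [-0.704, 0.001, 0.71, 0.003]
contact_force: [-0.0, 0.1, -0.3]
opening: 0.279
```

Request:
drive_tool(
  series=[
    [[0,-0.82,-0.17],[2.5,0,0]],
    [[0,-0.7,-0.14],[2.5,0,0]],
    [[0,-0.2,-0.1],[0,0,0]],
    [[0,0,0],[0,0,0]],
  ],
)

```text
time: 51.8
eef_pos: [0.6381, -0.0547, 0.1048]
tcp_rot: [-0.698, 0.029, 0.714, 0.034]
contact_force: [0.7, 0.1, -0.9]
opening: 0.284
```

```bash
python3 - <<'E'
from h import *
plan([0.639,-0.0542,0.06],-94.3)
E
```

```text
t51.8 pos [ 0.6381 -0.0547  0.1048] jaw -95.1 open 0.284 F [ 0.7  0.1 -0.9] q1 -0.24 q6 1.41
[[0.89, -0.01, -0.04], [-0.8, 1.3, 0.3]],rows 1
```

Request:
drive_tool(
  series=[
    [[0.4,0,-0.04],[-0.8,1.3,0.3]],
    [[0.4,0,-0.03],[0,0,0]],
    [[0.1,0,0],[0,0,0]],
    [[0,0,0],[0,0,0]],
    [[0,0,0],[0,0,0]],
  ],
)

```text
time: 52.3
eef_pos: [0.6391, -0.06, 0.0554]
tcp_rot: [-0.705, 0.027, 0.708, 0.027]
contact_force: [-0.4, -0.4, -0.1]
opening: 0.285
```

```bash
python3 - <<'E'
from h import *
plan([0.639,-0.0542,0.0312],-94.3,1)
c=snap('wrist','w39.png'); print('end',ray(c,(317,180),ctrl.get_state()['eef_pos'][2]))
E
```

```text
t52.3 pos [ 0.6391 -0.06    0.0554] jaw -94.4 open 0.285 F [-0.4 -0.4 -0.1] q1 -0.25 q6 1.40
[[0.48, -0.12, 0.01], [-0.1, 0.3, -0.0]],rows 1
end [ 0.68207677 -0.06304379  0.05570317]
```

View pics/w39.png

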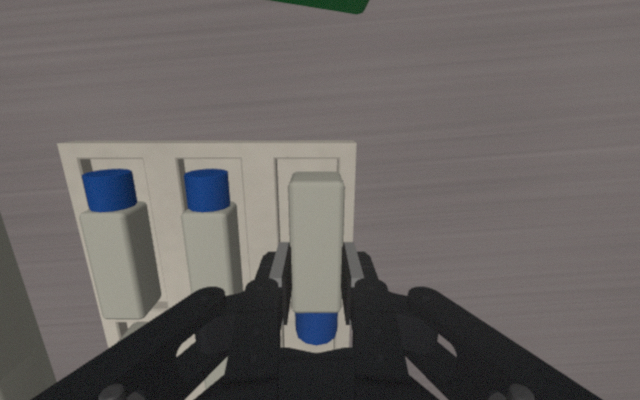

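Request:
drive_tool(
  series=[
    [[0.1,-0.12,0],[0,0.3,0]],
    [[0.1,0,0],[0,0,0]],
    [[0.05,0,0],[0,0,0]],
    [[0,0,0],[0,0,0]],
  ],
)

```text
time: 52.75
eef_pos: [0.6412, -0.0544, 0.0449]
tcp_rot: [0.709, -0.028, -0.705, -0.027]
contact_force: [-0.3, 0.4, -0.3]
opening: 0.284
```

```bash
python3 - <<'E'
from h import *
plan([0.639,-0.0542,0.0312],-94.3,1)
E
```

```text
t52.8 pos [ 0.6412 -0.0544  0.0449] jaw -94.4 open 0.284 F [-0.3  0.4 -0.3] q1 -0.24 q6 1.41
[[0.27, -0.0, 0.05], [-0.1, -0.3, -0.1]],rows 1
```

Request:
drive_tool(
  series=[
    [[0.12,0,0.05],[0,-0.3,0]],
    [[0.11,0,0],[0,0,0]],
    [[0.04,0,0],[0,0,0]],
    [[0,0,0],[0,0,0]],
  ],
)

```text
time: 53.15
eef_pos: [0.6391, -0.0541, 0.031]
tcp_rot: [0.707, -0.028, -0.706, -0.027]
contact_force: [-0.3, 0.4, 1.9]
opening: 0.281
```

```bash
python3 - <<'E'
from h import *
plan([0.639,-0.0542,0.0312],-94.3,1)
E
```

```text
t53.1 pos [ 0.6391 -0.0541  0.031 ] jaw -94.4 open 0.281 F [-0.3  0.4  1.9] q1 -0.24 q6 1.41
[[-0.0, 0.0, 0.0], [-0.1, -0.0, -0.1]],rows 1
```

Request:
drive_tool(
  series=[
    [[0,0,0],[0,0,0]],
    [[0,0,0],[0,0,0]],
    [[0,0,0],[0,0,0]],
  ],
  grip=0,
)

```text
time: 53.45
eef_pos: [0.6392, -0.0542, 0.031]
tcp_rot: [0.707, -0.028, -0.706, -0.027]
contact_force: [0.3, 0.1, -0.1]
opening: 0.495
```

Request:
drive_tool(
  series=[
    [[-0.4,0,0],[0,0,0]],
    [[-0.8,0,0],[0,0,0]],
    [[-0.8,0,0.6],[0,0,0]],
    [[-0.5,-0.3,0.9],[0,0,0]],
    [[0,-0.4,0.9],[0,0,0]],
  ],
)

```text
time: 53.95
eef_pos: [0.5256, -0.0126, 0.1588]
tcp_rot: [0.708, -0.029, -0.705, -0.028]
contact_force: [0.5, 0.8, 1.5]
opening: 0.5
```

Request:
drive_tool(
  series=[
    [[0,-0.3,0.5],[0,0,0]],
    [[0,0,0],[0,0,0]],
    [[0,0,0],[0,0,0]],
  ],
)

```text
time: 54.25
eef_pos: [0.4973, 0.0069, 0.1602]
tcp_rot: [0.709, -0.029, -0.705, -0.027]
contact_force: [0.8, -0.0, 0.4]
opening: 0.499
```

```bash
python3 - <<'E'
from h import *
plan([0.5315,0.155,0.17],-4)
c=snap('wrist','w40.png'); cv2.imwrite('pics/w40z.png',cv2.resize(c['img'][0:290,150:520,::-1],None,fx=2,fy=2,interpolation=cv2.INTER_CUBIC))
E
```

```text
t54.2 pos [0.4973 0.0069 0.1602] jaw -94.5 open 0.499 F [ 0.8 -0.   0.4] q1 -0.19 q6 1.46
[[-0.02, -0.25, -0.04], [-7.5, -0.3, -0.1]],[[-0.02, -0.24, -0.07], [-7.6, -0.0, -0.1]],[[-0.02, -0.23, -0.1], [-7.5, -0.0, 0.0]],[[-0.01, -0.22, -0.13], [-7.6, -0.0, 0.0]],[[-0.02, -0.2, -0.16], [-7.5, -0.0, 0.0]],
[[-0.01, -0.18, -0.18], [-7.6, -0.0, 0.0]],[[-0.02, -0.15, -0.2], [-7.5, -0.0, 0.0]],[[-0.01, -0.12, -0.22], [-7.5, -0.0, 0.0]],[[-0.02, -0.09, -0.24], [-7.6, -0.0, 0.0]],[[-0.01, -0.06, -0.25], [-7.5, -0.0, 0.0]],
rows 12
```

View pics/w40z.png

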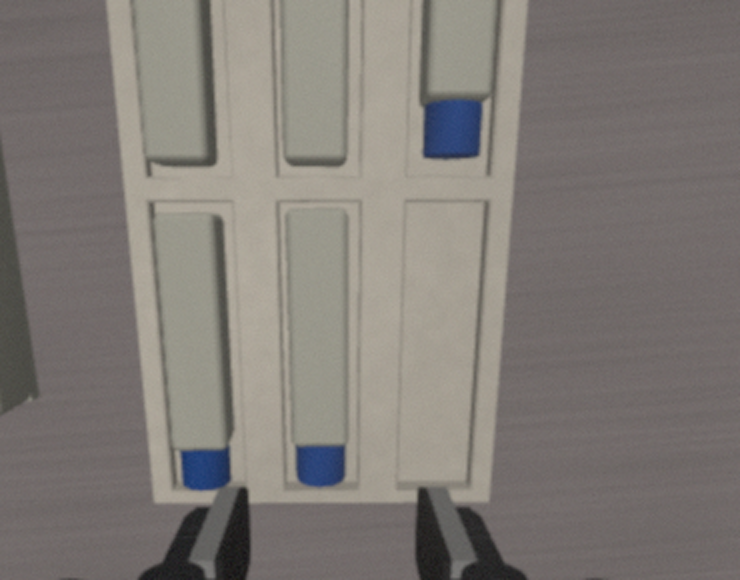

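All five tubes lie flat, one to a pocket. Now the final lever swing, turning the jaws back to −4° on the way.

Request:
drive_tool(
  series=[
    [[-0.1,-0.25,-0.04],[-7.5,0,0]],
    [[-0.1,-0.24,-0.07],[-7.6,0,0]],
    [[-0.05,-0.23,-0.1],[-7.5,0,0]],
    [[0,-0.22,-0.13],[-7.6,0,0]],
    [[0,-0.2,-0.16],[-7.5,0,0]],
  ],
  grip=-1,
)

```text
time: 54.8
eef_pos: [0.5173, 0.0661, 0.1722]
tcp_rot: [0.677, 0.207, -0.674, 0.21]
contact_force: [1.3, -0.8, 0.7]
opening: 0.004
```

Request:
drive_tool(
  series=[
    [[0,-0.18,-0.18],[-7.6,0,0]],
    [[0,-0.15,-0.2],[-7.5,0,0]],
    [[0,-0.12,-0.22],[-7.5,0,0]],
    [[0,-0.09,-0.24],[-7.6,0,0]],
    [[0,-0.06,-0.25],[-7.5,0,0]],
  ],
)

```text
time: 55.3
eef_pos: [0.5368, 0.1277, 0.1702]
tcp_rot: [0.568, 0.42, -0.567, 0.424]
contact_force: [0.5, 0.1, -0.2]
opening: 0.001
```

```bash
python3 - <<'E'
from h import *
plan([0.5315,0.153,0.17],-4)
E
```

```text
t55.3 pos [0.5368 0.1277 0.1702] jaw -16.7 open 0.001 F [ 0.5  0.1 -0.2] q1 0.05 q6 0.34
[[0.0, -0.12, -0.23], [-6.3, 0.2, -0.3]],[[0.0, -0.1, -0.24], [-6.4, -0.0, -0.0]],rows 2
```

Request:
drive_tool(
  series=[
    [[0,-0.1,-0.2],[-6.3,0,-0.3]],
    [[0,-0.08,-0.2],[-6.3,0,0]],
    [[0,0,0],[0,0,0]],
    [[0,0,0],[0,0,0]],
  ],
)

```text
time: 55.7
eef_pos: [0.5376, 0.1492, 0.1682]
tcp_rot: [-0.515, -0.483, 0.517, -0.484]
contact_force: [-0.6, -0.5, -0.4]
opening: 0.0
```

```bash
python3 - <<'E'
from h import *
plan([0.5325,0.153,0.111],-4)
c=snap('wrist','w41.png'); c=snap('top','top9.png')
E
```

```text
t55.7 pos [0.5376 0.1492 0.1682] jaw -3.7 open 0.000 F [-0.6 -0.5 -0.4] q1 0.09 q6 0.16
[[0.57, -0.05, -0.04], [0.1, 0.2, 0.1]],[[0.57, -0.06, -0.03], [0.2, 0.0, -0.0]],rows 2
```

View pics/w41.png

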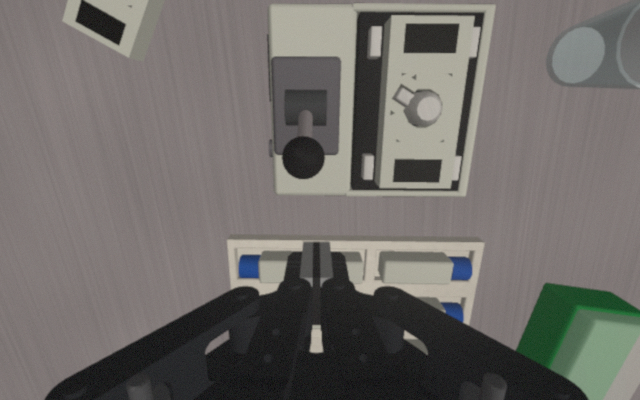

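View pics/top9.png

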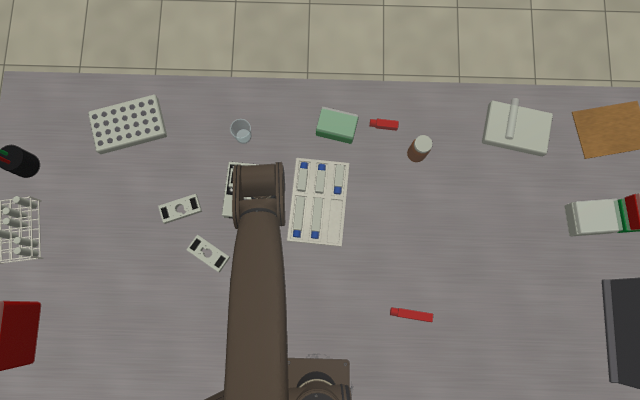

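Head is home, all tubes are in the tray and no stray tubes are left. Tip box, beaker and jar are where they were. Descending beside the lever and pushing it over.

Request:
drive_tool(
  series=[
    [[0.5,-0.06,-0.02],[0,0,0]],
    [[0.5,-0.03,0],[0,0,0]],
    [[0.1,0,0],[0,0,0]],
    [[0,0,0],[0,0,0]],
    [[0,0,0],[0,0,0]],
  ],
)

```text
time: 56.3
eef_pos: [0.5357, 0.1478, 0.1142]
tcp_rot: [-0.518, -0.48, 0.518, -0.483]
contact_force: [-0.1, -0.7, -0.0]
opening: -0.003
```

```bash
python3 - <<'E'
from h import *
plan([0.5345,0.229,0.111],-4)
E
```

```text
t56.3 pos [0.5357 0.1478 0.1142] jaw -4.2 open -0.003 F [-0.1 -0.7 -0. ] q1 0.09 q6 0.16
[[0.03, -0.07, -0.81], [-0.1, 0.2, -0.2]],[[0.03, -0.07, -0.81], [-0.1, -0.0, 0.0]],rows 2
```

Request:
drive_tool(
  series=[
    [[0.05,-0.04,-0.25],[0,0,0]],
    [[0,-0.02,-0.25],[0,0,0]],
    [[0,-0.02,-0.25],[0,0,0]],
    [[0,0,-0.25],[0,0,0]],
    [[0,0,-0.15],[0,0,0]],
  ],
)

```text
time: 56.8
eef_pos: [0.539, 0.2093, 0.1165]
tcp_rot: [0.52, 0.478, -0.516, 0.485]
contact_force: [-0.3, -1.6, 1.0]
opening: 0.004
```

Request:
drive_tool(
  series=[
    [[0,0,-0.1],[0,0,0]],
    [[0,0,-0.08],[0,0,0]],
    [[0,0,-0.06],[0,0,0]],
  ],
)

```text
time: 57.1
eef_pos: [0.5397, 0.224, 0.1158]
tcp_rot: [0.519, 0.478, -0.516, 0.486]
contact_force: [0.8, -1.8, -0.4]
opening: -0.004
```

```bash
python3 - <<'E'
from h import *
plan([0.5345,0.229,0.111],-4)
E
```

```text
t57.1 pos [0.5397 0.224  0.1158] jaw -4.1 open -0.004 F [ 0.8 -1.8 -0.4] q1 0.22 q6 0.30
[[0.09, -0.11, -0.09], [-0.1, 0.2, -0.6]],rows 1
```

Request:
drive_tool(
  series=[
    [[0.04,-0.05,-0.06],[0,0,0]],
    [[0,0,-0.06],[0,0,0]],
    [[0,0,-0.06],[0,0,0]],
    [[0,0,-0.05],[0,0,0]],
  ],
)

```text
time: 57.5
eef_pos: [0.5374, 0.2291, 0.1132]
tcp_rot: [-0.513, -0.476, 0.52, -0.49]
contact_force: [0.2, -8.5, 2.7]
opening: 0.002
```

```bash
python3 - <<'E'
from h import *
plan([0.5345,0.229,0.111],-4)
E
```

```text
t57.5 pos [0.5374 0.2291 0.1132] jaw -3.8 open 0.002 F [ 0.2 -8.5  2.7] q1 0.24 q6 0.32
[[0.04, -0.06, 0.01], [0.2, 1.2, -0.4]],rows 1
```

Against the stop again at y = 0.229 with 8.5 N. Holding briefly, backing off and lifting clear for the final check.

Request:
drive_tool(
  series=[
    [[0,0,0],[0,0,0]],
    [[0,0,-0.03],[0,0,0]],
    [[0,0,0.3],[0,-1,0]],
    [[-0.3,0,0.5],[0,0,0]],
    [[-0.8,0,0.5],[0,0,0]],
  ],
)

```text
time: 58.0
eef_pos: [0.5278, 0.1661, 0.1643]
tcp_rot: [-0.503, -0.475, 0.529, -0.492]
contact_force: [0.2, 0.5, -0.5]
opening: -0.002
```

Request:
drive_tool(
  series=[
    [[-0.8,0,0.6],[0,0,0]],
    [[0,0,0.8],[0,0,0]],
    [[0,0,0],[0,0,0]],
    [[0,0,0],[0,0,0]],
  ],
)

```text
time: 58.4
eef_pos: [0.5256, 0.0935, 0.2153]
tcp_rot: [-0.507, -0.472, 0.527, -0.493]
contact_force: [1.1, 0.3, 0.2]
opening: 0.002
```

```bash
python3 - <<'E'
from h import *
plan([0.5345,0.229,0.111],-4)
c=snap('wrist','w42.png'); s=snap('scene','s9.png'); cv2.imwrite('pics/s9z.png',cv2.resize(s['img'][170:330,230:440,::-1],None,fx=3.6,fy=3.6,interpolation=cv2.INTER_CUBIC))
E
```

```text
t58.4 pos [0.5256 0.0935 0.2153] jaw -3.9 open 0.002 F [1.1 0.3 0.2] q1 0.00 q6 0.09
[[0.49, -0.0, -0.7], [0.0, 2.4, -0.2]],[[0.52, -0.0, -0.68], [0.0, -0.0, -0.0]],[[0.52, -0.01, -0.68], [0.0, -0.0, -0.0]],[[0.53, -0.0, -0.68], [0.1, -0.0, -0.0]],rows 4
```

View pics/w42.png

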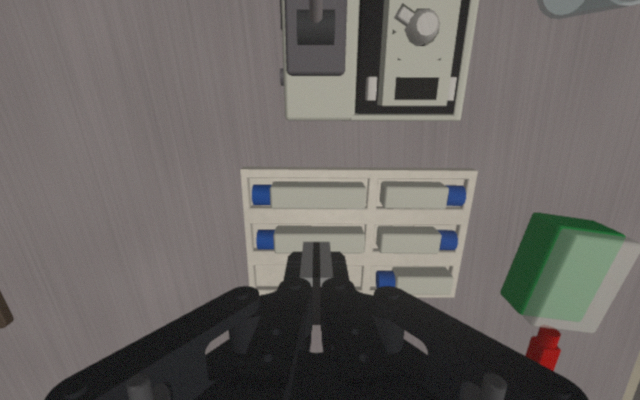

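View pics/s9z.png

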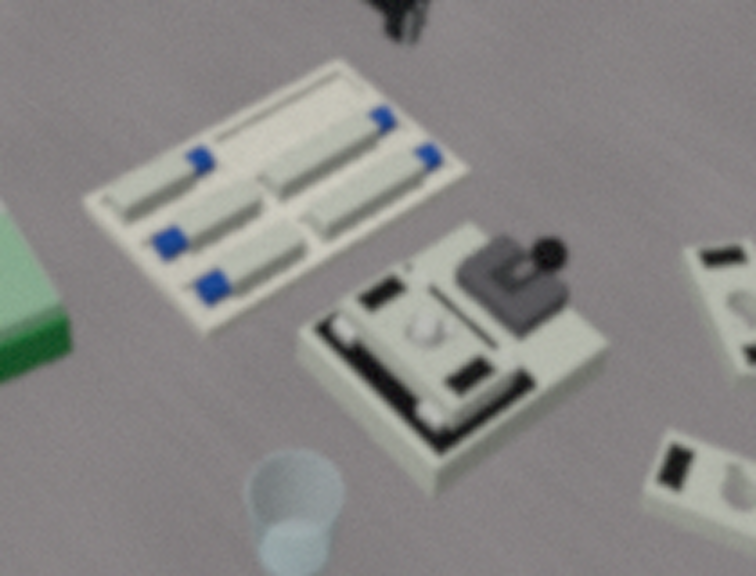

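Final check: the lever ball in the scene view is at (382,241), against (382,240) when it was right over before. The head is home, five tubes lie flat, and the robot is clear. Handing in.

```bash
python3 -c "
from h import *
print(ctrl.sign_off())"
```

```text
the job is handed in; nothing more can be done
None
```

The mixer is set up and the job is handed in at about 58 s of the 208 s allowed; no verdict was reported.

- **Head:** The shaft is kind 2, with its key about 150° from the mixer's x, so I fitted head_c. The pad spacing seen from above matched a fully seated head.
- **Drive test:** I swung the lever to its stop, left it there for more than 6 s and swung it back to the other stop. The return push peaked at about 33 N on the fingers for a moment.
- **Tubes:** Five were present, two long and three short. All lie flat, one to a pocket, in the right rows. The red look-alikes were left alone.
- **Long tube moved:** After I placed the first long tube I found it about 8 mm along its pocket, against the end wall. The cause is unclear, though it may have been the announced knock. I re-gripped and re-centred it, and it stayed centred.
- **Final swing:** The lever is right over, stopped at the same finger position as the first time, with its ball at the same place in the scene camera.
- **Bystanders:** The tip box, beaker and amber jar had not moved in the top view taken just before the final swing, and the robot was clear of everything at hand-in.

No final check failed or disagreed.

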